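Set the bench bar rack and lay the cast bars across it

ROBOT

A 7-joint arm with a two-finger parallel gripper is mounted at the origin on the work surface. World frame = base frame: x ahead of the robot, y to its left, z up, the work surface at z = 0. Lengths are in m, angles in rad, forces in N, time in s.
With the tool pointing down it reaches from about 0.425 to 0.875 m from the base axis. Payload 8.4 kg.
Tool frame: the origin (TCP) lies on the centre line of the jaws, within the pads' length; the fingertips stand 22 mm ahead of it and the grasp point (between the pads) lies 3 mm ahead of it; z points along the fingers, y is the direction in which the jaws open and shut (so a half turn about z gives the same grasp; the last joint's range is limited). The gripper opens to 87 mm and grips with 3 to 60 N. Pads are 19 mm wide; open, the fingers measure 117 mm over their backs; the gripper's body (75 mm by 190 mm) begins 51 mm behind the grasp point.
Start: joints at [1.076, 0.333, 0.04, 1.465, -0.013, 1.343, -0.059], TCP at [0.251, -0.6, 0.22] pointing down, gripper open.
Joint ranges: [-2.58, 2.58], [-0.38, 2.09], [-1.3, 1.39], [0.25, 2.4], [-1.5, 4.64], [0.08, 2.09], [-2.65, 2.65]. Speed limits (rad/s): [2.22, 2.22, 2.79, 2.79, 3.14, 3.14, 3.14].

INTERFACE

Orientations are given as a unit quaternion [x, y, z, w].
In Python, from plant import observe, snapshot, calibration, finish_job gives the robot as it stands. The module is installed in compiled form; this text tells all that it offers.
- The arm moves only by the tool servo_tool, never from a script. Its arguments are lists of equal length, an entry for each row: "offset": the shift along the tool's x, y, z in cm, a list of three; "delta_rot": the turn, a rotation vector about the tool's x, y, z in degrees, a list of three; "hand": the opening, from 0 (shut) to 1 (fully open). In form: {"offset": [[tx, ty, tz], ...], "delta_rot": [[wx, wy, wz], ...], "hand": [hand, ...]}. A call has 1 to 5 rows; each row shifts and turns the commanded pose from where the row before left it, along the tool's axes as they then stand; what a row does not reach is not made up. A row lasts 1/12 s, in which the tool goes at most 41.7 mm and 7.16 degrees, less where a joint would pass 70% of its speed; a pose out of reach is approached as far as the arm can. A call is refused whole if a number of a shift passes 4.17 or a number of a turn 7.16, either way. A call with a gripper value outside its range is refused whole. The fingers move at their own pace and stop on an object; the grip force is fixed at half the most. Time passes only in rows, so rows that do not move let the fingers close. It gives the time, the measured TCP pose, the force and the opening at its end, in the units of the state.
- observe(): the state, without advancing time (a new reading comes with each control period).
- snapshot(name): name is "scene" or "side" or "wrist"; returns the picture (420x560x3 uint8, red, green, blue); there is no depth.
- calibration(name): a dict with "mtx" (3x3 intrinsics, pixels), "rvec" (rotation vector, rad) and "tvec" (3), from world to camera coordinates, as OpenCV has them. Camera axes: x right, y down, z forward; pixel columns grow to the right and rows downward; lengths in m; the calibration is good to about 2 mm. A picture is of the moment at which its call begins: read the wrist's pose just before it. calibration takes no time and is no camera call; for the wrist camera it gives the pose at the moment of the call.
- finish_job(): hands the job in, once; it reports no verdict.
The state is a dict: "time_s": time; "q": joint angles; "dq": joint speeds; "joint_efforts": joint torques, N m; "tool_pos": TCP position; "tool_rot": TCP orientation; "ft_force": force on the tool from outside, world axes, zero at the start; "wrist_torque": the same for the moment, N m; "width": opening from 0.0 (shut) to 1.0 (fully open).
Only numpy, scipy, OpenCV 4.12 (cv2) and the standard library are available. Lean on these libraries where they do the work, as an engineer would, in place of code of your own. Each camera call takes 0.05 s, during which the arm holds its last target.

TASK

Raise the cam lever to free the rack's sliding collar, slide the collar along its guide bar until its pointer stands at the brass index tab on the scale, and press the lever flat again to lock it there. Then lay every cast silver bar from the bench across both combs of the rack, one bar to a notch, resting level at the bottom of its notches, and leave the other things on the bench alone.

Things in the scene. Friction and masses are not known exactly. Their poses are not given: they have to be found in the camera images.
- rack: Fixed rack, dark wooden base 300 x 300 x 12 mm with a raised bed, top at z = 40, under the combs. Origin on the bench top under the rack; x along the guide bar, away from the robot; y to the lever side; z up. Offsets are mm in this frame. Guide bar 16 mm thick at y = +100, z = 45. One steel comb is fixed at x = +100, a like one rides on the sliding collar, both 8 mm thick along x. Scale on the base at y = -160.
- collar_lug (a point): Middle of the grip lug on the sliding collar (steel shaft collar 40 mm across, 36 mm long): lug 16 mm along rack x, 20 mm along y, from z = 65 to 100; this point at y = +100, z = 88, same rack x as sliding comb and pointer. It slides along rack x with about 3 N when free; locked, it must not be forced. It starts on the robot's side of the index tab, 155 to 185 mm from the fixed comb.
- pointer (a point): Tip of the thin pointer at the -y end of the sliding comb, moving with the collar; at rack y = -155, z = 30.
- mark (a point): Top of the brass index tab (5 mm along x) that marks the set position on the scale; at rack y = -160, z = 24. The collar is set when pointer and tab have the same rack x; the combs then stand 80 to 105 mm apart. The tab cannot be moved.
- cam (a joint): Cam lever on the collar, rad: 0 = flat, pointing along rack +y (locked), up to 0.9 = raised. It stays where it is left; friction about 2 N at its tip, rising to about 8 N as the cam closes. The cam grips the guide bar below about 0.3 rad; above that the collar is free. Raised: above 0.6; locked: below 0.15.
- cam_tip (a point): Middle of the lever's black cross-grip: a cylinder 14 mm thick, 18 mm long along rack x, 55 mm from the hinge.
- cam_hinge (a point): Hinge of the cam lever on the collar, axis along rack x, at rack y = +124, z = 45, at the collar's rack x. The tip is at hinge + 55 mm x (cos q along rack +y, sin q up).
- bar0_mid (a point): Centre of a cast silver bar, square 12 x 12 mm, 190 mm long along its own x axis, about 0.2 to 0.32 kg, lying loose on the bench. There are 3 to 5 such bars (bar0 to bar4), all alike.
- bar1_mid (a point): As bar0.
- bar2_mid (a point): As bar0.
- bar3_mid (a point): As bar0.
- bar4_mid (a point): As bar0.
- pot: Bystander: small lidded steel pot, 56 mm across, 34 mm high; origin at its underside.
- tin: Bystander: flat dark tin 60 x 45 x 22 mm; origin at its underside.
- jar: Bystander: amber glass jar, 60 mm across, 75 mm high; origin at its underside.
- collar (a joint): Travel of the sliding collar along rack +x, m: the rack x of lug, sliding comb and pointer is this value minus 0.100; range 0 to 0.16.
- fixed_comb (a point): Floor of the middle notch of the fixed comb, rack x = +100, y = -30, z = 60. Each comb has 5 open-topped notches centred at rack y = +50, +10, -30, -70, -110, 24 mm wide, floor at z = 60, between teeth 16 mm wide with tops at z = 74. A bar laid right has its centre at z = 66, about half-way between the combs, both ends passing them.
Not all that is in view belongs to the job. Leave any red look-alike of the part that bears bar3_mid alone.

How it is judged:
By the outcome, as a careful person would: the job done as asked, in the order asked, and still so for the second after the job is handed in, with the robot touching nothing.
Of bar0, bar1, bar2, bar3, bar4 only 3 to 5 are there at a start; the rules pass over those that are not, and their reading is None.
At some moment in a run one of bar0, bar1, bar2, bar3, bar4 may be knocked a few centimetres aside while the robot is not near it.
Once in a run the grip may slacken for a moment while it holds something.
It also fails if it takes over 210 s, if anything falls off the work surface, if the arm or the gripper's body presses on something with over 40 N, if the wrist force passes 120 N, or if a joint passes its speed limit or range.

## Working session

There is one attempt and no reset: what is moved stays moved. The work goes in short steps, Python scripts to look and compute and a tool call to move; the robot and the scene stay as the last step left them, time stands still between calls to the robot, and variables do not carry over. Pictures are saved under pics/ and viewed, and the job is handed in when it is done.

Besides the shell and the picture viewer there is one more tool, called after ">>>" as name(argument=value, ...) on one line, values as JSON. servo_tool: Moves the arm, as the interface text tells. Its arguments: {"type":"object","properties":{"offset":{"type":"array","items":{"type":"array","items":{"type":"number"}}},"delta_rot":{"type":"array","items":{"type":"array","items":{"type":"number"}}},"hand":{"type":"array","items":{"type":"number"}}},"required":["offset","delta_rot","hand"]}

```bash
mkdir -p pics; ls
cat > h.py <<'E'
import numpy as np, cv2
from plant import observe, snapshot, calibration, finish_job
def snap(n,f=None):
    im=snapshot(n); cv2.imwrite('pics/%s.png'%(f or n),im[:,:,::-1]); return im
def cam(n):
    c=calibration(n); R=cv2.Rodrigues(np.array(c['rvec'],float))[0]; return np.array(c['mtx'],float),R,np.array(c['tvec'],float).ravel()
def ray(n,u,v):
    K,R,t=cam(n); d=R.T@np.linalg.inv(K)@np.array([u,v,1.]); return -R.T@t,d
def atz(n,u,v,z):
    o,d=ray(n,u,v); return o+d*(z-o[2])/d[2]
def proj(n,p):
    K,R,t=cam(n); q=(np.atleast_2d(p)@R.T+t)@K.T; return q[:,:2]/q[:,2:]
def crop(src,dst,x0,y0,x1,y1,s):
    im=cv2.imread('pics/%s.png'%src)[y0:y1,x0:x1]; cv2.imwrite('pics/%s.png'%dst,cv2.resize(im,None,fx=s,fy=s,interpolation=cv2.INTER_CUBIC))
E
python3 - <<'E'
from h import *
s=observe();print(s)
for n in ['scene','side','wrist']:
    print(n,calibration(n)); snap(n,n+'0')
E
```

```text
pics
{'time_s': 0.0, 'q': array([ 1.0757855 ,  0.33390254,  0.03985963,  1.46623546, -0.01340678,
        1.34329884, -0.05850003]), 'dq': array([ 0.00159667,  0.00181594, -0.00116912, -0.00051434, -0.00190084,
        0.00079471,  0.00126608]), 'joint_efforts': array([ 2.53147418e-04, -6.56373882e+01,  1.33512385e+00, -4.03804851e+01,
       -5.97239099e-02,  4.50075197e-02,  1.51560307e-04]), 'tool_pos': array([ 0.2504196 , -0.59933005,  0.21938201]), 'tool_rot': array([ 9.80480738e-01,  1.96613582e-01, -2.01915527e-04, -7.62901631e-04]), 'ft_force': array([-7.35113304e-01, -6.98207880e-04,  5.16219446e-01]), 'wrist_torque': array([0.03601098, 0.02613434, 0.00322129]), 'width': 0.9983798352832891}
scene {'mtx': array([[382.88663372,   0.        , 282.49191063],
       [  0.        , 382.88663372, 212.5455793 ],
       [  0.        ,   0.        ,   1.        ]]), 'rvec': array([ 1.10209574,  2.24046038, -1.13463   ]), 'tvec': array([ 0.30651209, -0.16915154,  1.52219162])}
side {'mtx': array([[507.56762571,   0.        , 288.12086102],
       [  0.        , 507.56762571, 208.86677841],
       [  0.        ,   0.        ,   1.        ]]), 'rvec': array([ 0.40606927, -2.84841471,  1.02115912]), 'tvec': array([0.47150605, 0.15525562, 1.15647056])}
wrist {'mtx': array([[316.85495203,   0.        , 282.6798152 ],
       [  0.        , 316.85495203, 206.80596948],
       [  0.        ,   0.        ,   1.        ]]), 'rvec': array([-2.40510307,  1.60275978,  0.23719095]), 'tvec': array([-0.64985545, -0.03614163,  0.39329614])}
```

View pics/scene0.png

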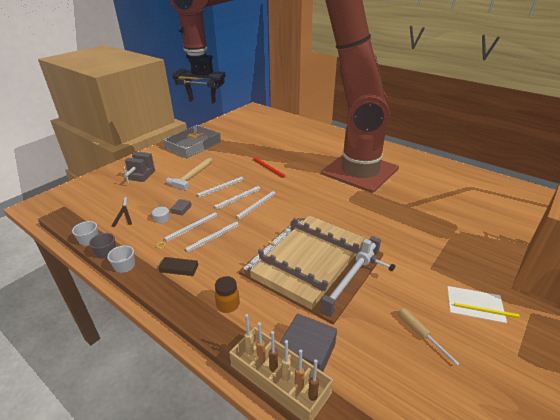

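View pics/side0.png

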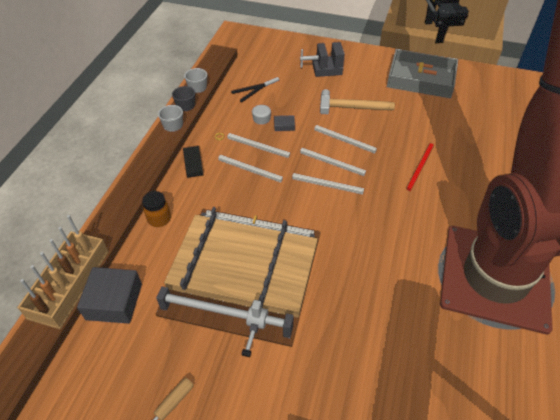

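View pics/wrist0.png

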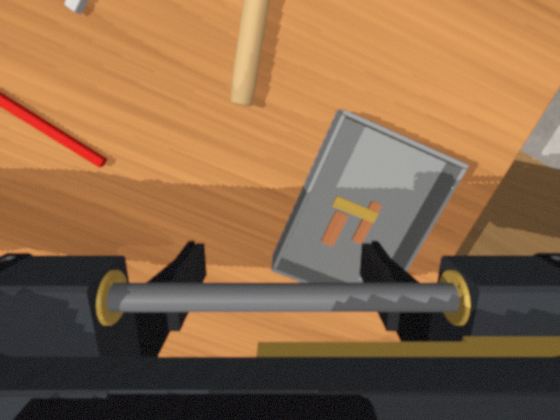

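The scene and side views show five silver bars in the middle of the bench, the red look-alike at scene (268,166), the rack, and the cam lever with its black grip at scene (391,267). Next I enlarge the crops to measure them.

Run:
```python
from h import *
crop('side0','sb',205,115,385,205,4.4)
crop('side0','sr',150,195,330,360,3.6)
crop('scene0','cb',150,150,300,260,5)
crop('scene0','cr',235,210,405,320,4.6)
```

```text
(no output)
```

View pics/sb.png

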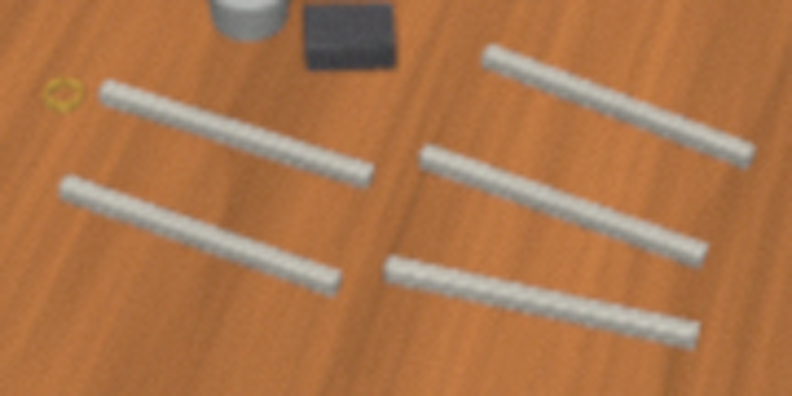

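View pics/sr.png

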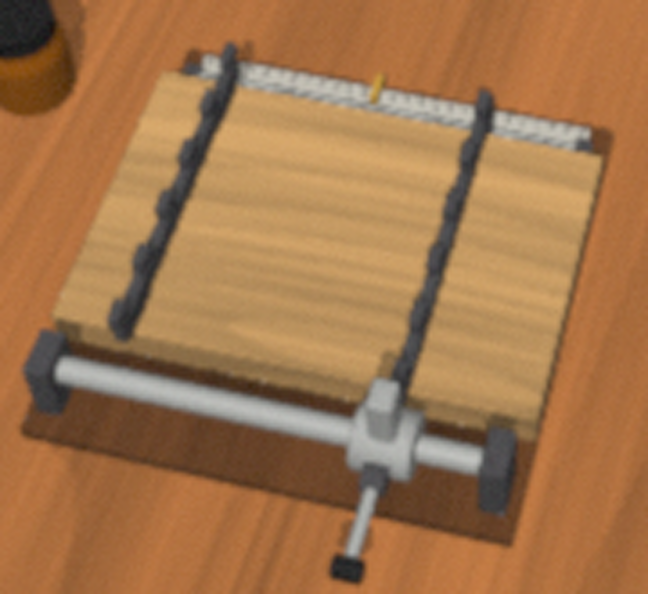

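View pics/cb.png

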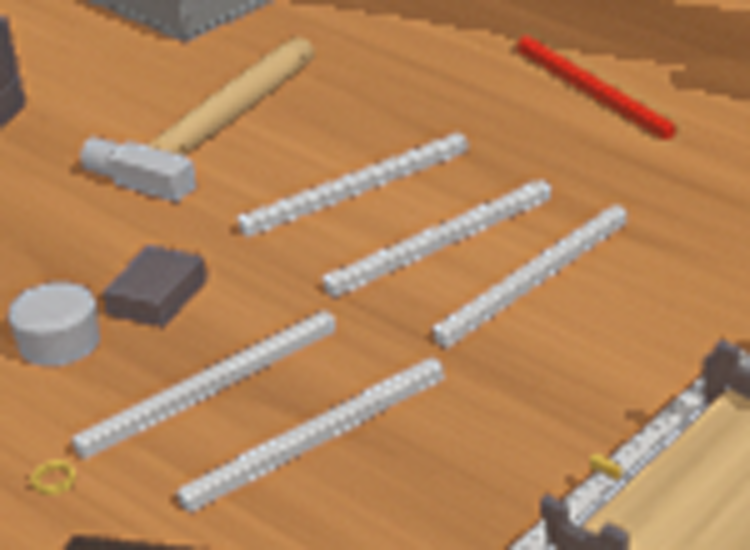

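View pics/cr.png

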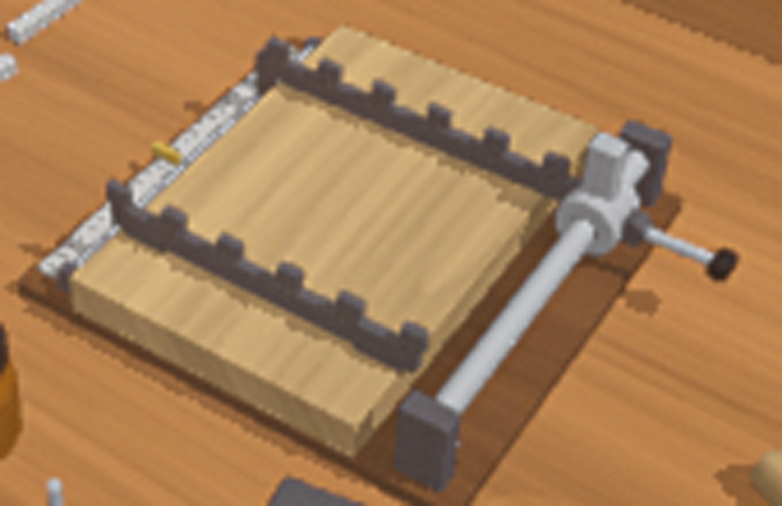

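```bash
cat > fit.py <<'E'
from h import *
from scipy.optimize import least_squares
ys=[-130,-90,-50,-10,30,70]
S=lambda p:(p[0]/3.6+150,p[1]/3.6+195); C=lambda p:(p[0]/4.6+235,p[1]/4.6+210)
F,SL,M='f','s','m'
obs=[]
for y,a,b in zip(ys,[(118,186),(175,215),(231,241),(291,268),(350,298),(414,328)],[(230,50),(212,100),(190,150),(168,198),(147,252),(123,310)]):
    obs.append(('scene',F,y,74,C(a)));obs.append(('side',F,y,72,S(b)))
for y,a in zip(ys,[(275,45),(330,67),(383,90),(438,112),(497,137),(557,160)]): obs.append(('scene',SL,y,74,C(a)))
obs+= [('scene',SL,179,45,C((721,263))),('side',SL,179,45,S((347,568))),('scene',SL,100,100,C((610,142))),('side',SL,100,100,S((385,388))),
('scene',M,-160,24,C((166,153))),('side',M,-160,24,S((377,85)))]
cams={n:cam(n) for n in('scene','side')}
def pr(n,p):
    K,R,t=cams[n]; q=K@(R@p+t); return q[:2]/q[2]
def res(v):
    x,y,a,cx,mx=v; r=[]
    for n,k,yy,z,uv in obs:
        xx={F:.1,SL:cx,M:mx}[k]; yy=yy/1000; c,s=np.cos(a),np.sin(a)
        r.append(pr(n,np.array([x+c*xx-s*yy,y+s*xx+c*yy,z/1000]))-np.array(uv))
    return np.ravel(r)
best=min((least_squares(res,[.6,.1,a0,-.07,0],loss='soft_l1') for a0 in (-.5,0,.5)),key=lambda s:s.cost)
print(best.x,best.cost);print(best.fun.reshape(-1,2).round(1).tolist())
E
python3 fit.py
python3 - <<'E'
from h import *
# bars: ends from crops at z=.012 top
sb=[((108,88),(366,170)),((70,185),(333,278)),((490,53),(747,152)),((430,155),(702,250)),((392,267),(692,331))]
cb=[((82,440),(327,322)),((190,493),(436,368)),((246,222),(460,143)),((333,282),(543,188)),((443,335),(618,214))]
for (a,b),(c,d) in zip(sb,cb):
    A=[atz('side',p[0]/4.4+205,p[1]/4.4+115,.010)[:2] for p in(a,b)]
    B=[atz('scene',p[0]/5+150,p[1]/5+150,.009)[:2] for p in(c,d)]
    for P in(A,B):
        m=(P[0]+P[1])/2;v=P[1]-P[0];print(m.round(4),np.linalg.norm(v).round(3),np.degrees(np.arctan2(v[1],v[0])).round(1))
E
```

```text
[ 0.55221319  0.17288482  0.04762579 -0.06627753  0.01333772] 19.576500778574697
[[0.3, -1.7], [-0.2, 0.6], [-0.1, -2.2], [-0.9, -0.1], [0.1, -1.9], [-0.6, -0.3], [-0.1, -1.6], [-0.7, 0.7], [0.5, -1.7], [-1.3, 0.7], [0.5, -1.6], [-1.3, 0.3], [0.1, -1.6], [-0.5, -1.7], [-0.3, -1.8], [-0.1, -1.6], [-0.4, -1.8], [-0.5, -1.5], [-0.2, -0.2], [-1.1, 0.1], [-0.7, -0.7], [-1.9, 1.2], [0.3, -1.8], [-0.8, 0.7]]
[ 0.65   -0.2528] 0.182 172.1
[ 0.6546 -0.2472] 0.18 169.9
[ 0.6427 -0.1612] 0.181 170.8
[ 0.6468 -0.1565] 0.18 169.4
[ 0.4236 -0.3458] 0.183 166.0
[ 0.4303 -0.34  ] 0.18 164.5
[ 0.4357 -0.2482] 0.182 169.7
[ 0.4424 -0.2431] 0.181 168.4
[ 0.4309 -0.1655] 0.182 -179.9
[ 0.4384 -0.1601] 0.183 179.7
```

```bash
cat >> h.py <<'E'
from scipy.spatial.transform import Rotation as Ro
RK=[0.5522,0.1729,0.0476]
def rk(x,y,z):  # rack mm -> world
    c,s=np.cos(RK[2]),np.sin(RK[2]); return np.array([RK[0]+(c*x-s*y)/1e3,RK[1]+(s*x+c*y)/1e3,z/1e3])
def plan(pos,yaw_deg,grasp=False):
    """tool down, tool x at yaw; prints shift in tool cm, and turn deg about tool"""
    s=observe(); R=Ro.from_quat(s['tool_rot']); p=np.array(pos,float)
    cands=[]
    for yy in (yaw_deg,):
        T=Ro.from_matrix(np.column_stack([[np.cos(np.radians(yy)),np.sin(np.radians(yy)),0],[np.sin(np.radians(yy)),-np.cos(np.radians(yy)),0],[0,0,-1]]))
        w=np.degrees((R.inv()*T).as_rotvec()); d=p-s['tool_pos']
        print('world d cm',(d*100).round(2),'| in tool now',(R.inv().apply(d)*100).round(2),'| in final tool',(T.inv().apply(d)*100).round(2),'| rot',w.round(2))
def st():
    s=observe(); R=Ro.from_quat(s['tool_rot']).as_matrix()
    print('t%.2f'%s['time_s'],'pos',s['tool_pos'].round(4),'yaw %.2f'%np.degrees(np.arctan2(R[1,0],R[0,0])),'tilt',R[:2,2].round(4),'F',s['ft_force'].round(1),'w %.3f'%s['width'],'q',s['q'].round(2))
E
python3 - <<'E'
from h import *
st()
K,R,t=cam('wrist');s=observe();T=Ro.from_quat(s['tool_rot'])
print('cam pos tool',T.inv().apply(-R.T@t-s['tool_pos']).round(4)); print('cam axes in tool\n',(T.as_matrix().T@R.T).round(3))
plan(rk(0,0,300),2.7); plan(rk(0,0,300),-87.3);plan(rk(0,0,300),92.7)
E
```

```text
t0.15 pos [ 0.2504 -0.5994  0.2195] yaw 22.68 tilt [-0.0006  0.0012] F [ 0.2 -0.1  1. ] w 1.002 q [ 1.08  0.33  0.04  1.47 -0.01  1.34 -0.06]
cam pos tool [ 0.0779  0.0007 -0.1667]
cam axes in tool
 [[-0.001 -0.958 -0.287]
 [ 1.    -0.001 -0.   ]
 [-0.    -0.287  0.958]]
world d cm [30.18 77.23  8.05] | in tool now [ 57.62 -59.63  -7.97] | in final tool [ 33.78 -75.72  -8.05] | rot [-0.07  0.02 19.98]
world d cm [30.18 77.23  8.05] | in tool now [ 57.62 -59.63  -7.97] | in final tool [-75.72 -33.78  -8.05] | rot [-5.0000e-02  8.0000e-02  1.0998e+02]
world d cm [30.18 77.23  8.05] | in tool now [ 57.62 -59.63  -7.97] | in final tool [75.72 33.78 -8.05] | rot [-7.000e-02 -4.000e-02 -7.002e+01]
```

>>> servo_tool(offset=[[3,-2.8,-0.45],[3,-2.8,-0.45],[3,-2.8,-0.45],[3,-2.8,-0.45],[3,-2.8,-0.45]], delta_rot=[[0,0,0],[0,0,0],[0,0,0],[0,0,0],[0,0,0]], hand=[0.5,0.5,0.5,0.5,0.5])

```text
time_s: 0.57
tool_pos: [0.3353, -0.4108, 0.2427]
tool_rot: [0.98, 0.197, -0.0, -0.0]
ft_force: [2.3, 0.2, -0.2]
width: 0.711
```

>>> servo_tool(offset=[[3,-2.8,-0.45],[3,-2.8,-0.45],[3,-2.8,-0.45],[3,-2.8,-0.45],[3,-2.8,-0.45]], delta_rot=[[0,0,0],[0,0,0],[0,0,0],[0,0,0],[0,0,0]], hand=[0.5,0.5,0.5,0.5,0.5])

```text
time_s: 0.98
tool_pos: [0.4197, -0.2237, 0.2655]
tool_rot: [0.98, 0.197, -0.0, 0.0]
ft_force: [1.3, -0.6, 0.7]
width: 0.508
```

>>> servo_tool(offset=[[3,-2.8,-0.45],[3,-2.8,-0.45],[3,-2.8,-0.45],[3,-2.8,-0.45],[3,-2.8,-0.45]], delta_rot=[[0,0,0],[0,0,0],[0,0,0],[0,0,0],[0,0,0]], hand=[0.5,0.5,0.5,0.5,0.5])

```text
time_s: 1.4
tool_pos: [0.5041, -0.0368, 0.2881]
tool_rot: [0.981, 0.196, 0.0, 0.0]
ft_force: [2.1, -0.6, -0.6]
width: 0.499
```

>>> servo_tool(offset=[[3,-2.8,-0.45],[3,-2.8,-0.45],[3,-2.8,-0.45],[0,0,0],[0,0,0]], delta_rot=[[0,0,0],[0,0,0],[0,0,0],[0,0,-7],[0,0,-7]], hand=[0.5,0.5,0.5,0.5,0.5])

```text
time_s: 1.82
tool_pos: [0.5547, 0.077, 0.301]
tool_rot: [0.948, 0.319, -0.0, -0.001]
ft_force: [0.1, -0.8, -0.5]
width: 0.498
```

>>> servo_tool(offset=[[0,0,0],[0,0,0],[0,0,0],[0,0,0],[0,0,0]], delta_rot=[[0,0,-7],[0,0,-7],[0,0,-7],[0,0,-7],[0,0,-7]], hand=[0.5,0.5,0.5,0.5,0.5])

```text
time_s: 2.23
tool_pos: [0.5544, 0.0735, 0.301]
tool_rot: [0.809, 0.588, -0.0, -0.0]
ft_force: [0.9, -0.7, 0.0]
width: 0.498
```

>>> servo_tool(offset=[[0,0,0],[0,0,0],[0,0,0],[0,0,0],[0,0,0]], delta_rot=[[0,0,-7],[0,0,-7],[0,0,-7],[0,0,0],[0,0,0]], hand=[0.5,0.5,0.5,0.5,0.5])

```text
time_s: 2.65
tool_pos: [0.5544, 0.0734, 0.3011]
tool_rot: [0.692, 0.722, -0.0, -0.0]
ft_force: [0.4, 0.8, 0.5]
width: 0.498
```

Run:
```python
from h import *
st(); snap('wrist','w1'); print({k:np.array(v).tolist() for k,v in calibration('wrist').items()})
crop('w1','w1a',0,0,560,250,1.42)
```

```text
t2.65 pos [0.5544 0.0734 0.3011] yaw 92.44 tilt [-0.0004  0.    ] F [0.4 0.8 0.5] w 0.498 q [ 0.41  0.18 -0.7   1.53  0.12  1.47 -0.26]
{'mtx': [[316.8549520282861, 0.0, 282.67981519624624], [0.0, 316.8549520282861, 206.80596947502318], [0.0, 0.0, 1.0]], 'rvec': [-2.8495525352266373, -0.0588697767811566, -0.008049700704024977], 'tvec': [-0.5560273500988433, -0.011438323073818417, 0.4852285635275539]}
```

View pics/w1.png

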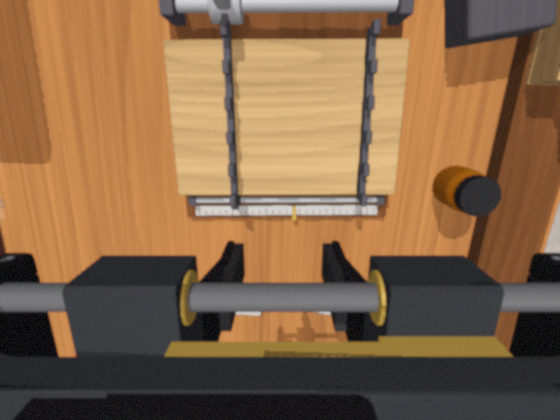

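The view is good: the pointer end of the sliding comb is near (236,207), the tab near (294,212), and the fixed comb runs from (363,203) to (375,27). I'll zoom in.

Run:
```python
from h import *
crop('w1','w1b',190,180,390,225,4)
crop('w1','w1c',150,0,420,200,2.9)
```

```text
(no output)
```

View pics/w1b.png

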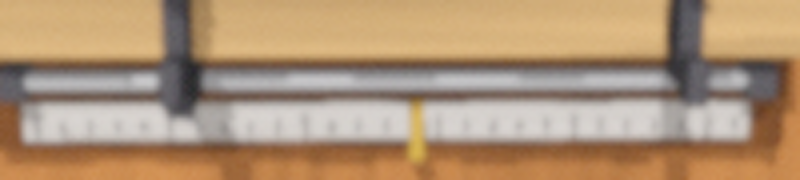

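View pics/w1c.png

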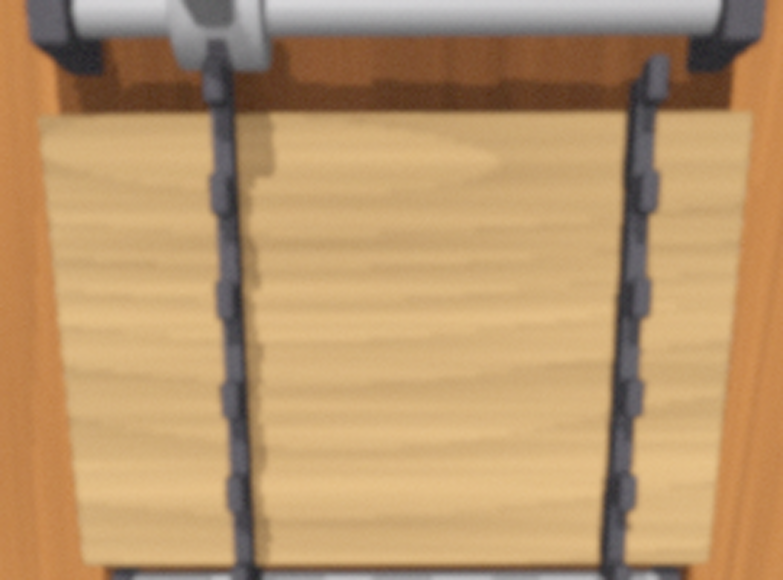

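```bash
cat > fit2.py <<'E'
from h import *
from scipy.optimize import least_squares
n='wrist';K,R,t=cam(n)
c=lambda p:(p[0]/2.9+150-.3,p[1]/2.9-.3); b=lambda p:(p[0]/4+190-.4,p[1]/4+180-.4)
ys=[70,30,-10,-50,-90,-130]
f=[c(p) for p in[(656,75),(650,190),(641,298),(632,397),(626,492)]]+[b((696,80))]
s=[c(p) for p in[(214,85),(219,193),(226,300),(232,401),(235,492)]]+[b((180,82))]
mk=b((416,128))
def pr(x,y,z,v):
    ca,sa=np.cos(v[2]),np.sin(v[2]);p=np.array([v[0]+ca*x-sa*y,v[1]+sa*x+ca*y,z]);q=K@(R@p+t);return q[:2]/q[2]
def res(v):
    r=[]
    for i,y in enumerate(ys):
        r+=[pr(.1,y/1e3,.074,v)-f[i],pr(v[3],y/1e3,.074,v)-s[i]]
    r.append(pr(v[4],-.160,.024,v)-mk)
    return np.ravel(r)
o=least_squares(res,[.55,.17,.05,-.07,0]);print(o.x.round(4),o.fun.reshape(-1,2).round(1).tolist())
E
python3 fit2.py
```

```text
[ 0.5531  0.1716  0.0497 -0.0686  0.011 ] [[-0.2, 0.4], [0.1, -1.6], [-0.8, -0.0], [0.5, 0.3], [-0.2, -0.5], [0.1, 0.1], [0.6, 0.0], [-0.0, -0.2], [0.4, -0.1], [0.7, 1.0], [0.3, 0.4], [-1.4, 0.9], [-0.0, -0.5]]
```

```bash
sed -i 's/^RK=.*/RK=[0.5531,0.1716,0.0497]/' h.py
python3 - <<'E'
from h import *
plan(rk(-68.6,179,150),92.85)
for q in (0,.2,.4,.6,.8): print(q, -55*(1-np.cos(q)),55*np.sin(q))
E
```

```text
world d cm [ -7.88  27.36 -15.11] | in tool now [27.67 -6.71 15.12] | in final tool [27.72 -6.51 15.11] | rot [-0.02 -0.   -0.44]
0 -0.0 0.0
0.2 -1.0963382187317106 10.926813193728368
0.4 -4.341645329841319 21.41800882697578
0.6 -9.606541179967692 31.055336036726946
0.8 -16.681130985905902 39.45458499947375
```

>>> servo_tool(offset=[[3.95,-0.95,0],[3.95,-0.95,0],[3.95,-0.95,0],[3.95,-0.95,0],[3.95,-0.95,0]], delta_rot=[[0,0,-0.4],[0,0,0],[0,0,0],[0,0,0],[0,0,0]], hand=[0.5,0.5,0.5,0.5,0.5])

```text
time_s: 3.12
tool_pos: [0.496, 0.2698, 0.3015]
tool_rot: [0.69, 0.724, 0.0, 0.0]
ft_force: [-0.4, 0.1, 0.3]
width: 0.501
```

>>> servo_tool(offset=[[3.95,-0.95,0],[3.95,-0.95,0.5],[0,0,4.1],[0,0,4.1],[0,0,4.1]], delta_rot=[[0,0,0],[0,0,0],[0,0,0],[0,0,0],[0,0,0]], hand=[0.5,0.5,0.5,0.5,0.5])

```text
time_s: 3.53
tool_pos: [0.4731, 0.3473, 0.1721]
tool_rot: [0.689, 0.725, 0.001, 0.0]
ft_force: [1.5, 0.2, -1.0]
width: 0.502
```

>>> servo_tool(offset=[[0,0,2.3],[0,0,0],[0,0,0]], delta_rot=[[0,0,0],[0,0,0],[0,0,0]], hand=[0.5,0.5,0.5])

```text
time_s: 3.78
tool_pos: [0.4732, 0.3459, 0.15]
tool_rot: [0.689, 0.725, -0.001, -0.0]
ft_force: [0.5, 0.7, 0.8]
width: 0.502
```

Run:
```python
from h import *
st();snap('wrist','w2');snap('scene','s2');crop('s2','s2a',300,180,440,300,5)
plan(rk(-68.6,179,48),92.85)
```

```text
t3.78 pos [0.4732 0.3459 0.15  ] yaw 92.95 tilt [-0.0018 -0.0007] F [0.5 0.7 0.8] w 0.502 q [-0.02  0.37 -0.84  1.68  0.29  1.22 -0.88]
world d cm [ 1.300e-01 -1.000e-02 -1.045e+01] | in tool now [-0.04  0.1  10.45] | in final tool [-0.02  0.13 10.45] | rot [ 0.13 -0.09  0.15]
```

View pics/w2.png

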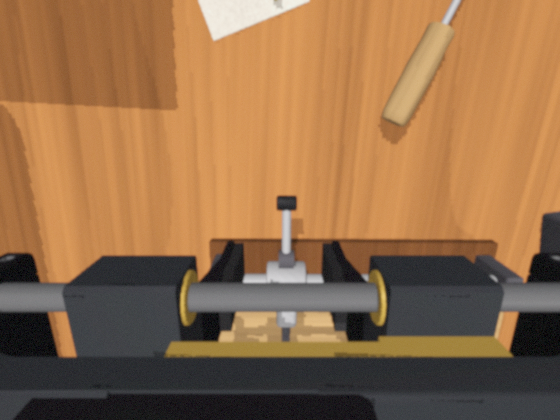

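View pics/s2a.png

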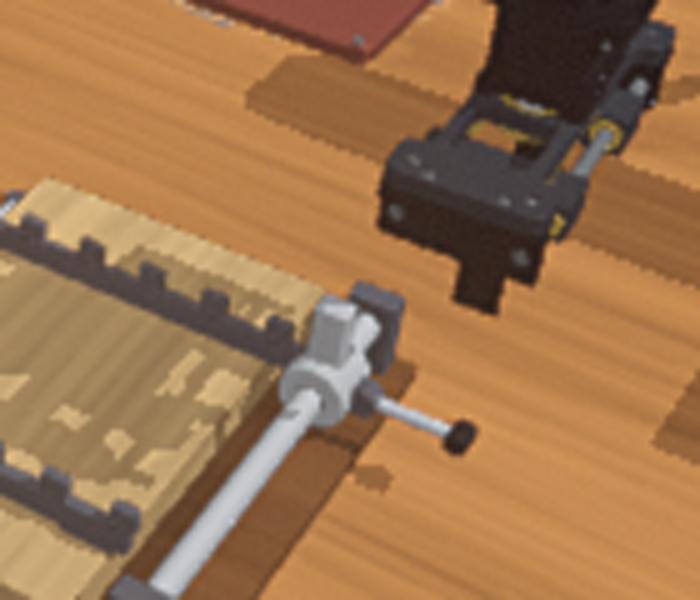

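Run:
```python
from h import *
print(atz('wrist',287,203,.045), rk(-68.6,179,45))
```

```text
[0.47767864 0.34678173 0.045     ] [0.47569207 0.34697096 0.045     ]
```

>>> servo_tool(offset=[[0,0.2,4],[0,0,4],[0,0,2.4],[0,0,0],[0,0,0]], delta_rot=[[0,0,0],[0,0,0],[0,0,0],[0,0,0],[0,0,0]], hand=[0.5,0.5,0.5,0.3,0.1])

```text
time_s: 4.3
tool_pos: [0.4761, 0.3468, 0.0477]
tool_rot: [0.688, 0.726, 0.0, -0.0]
ft_force: [-0.0, -0.6, 0.0]
width: 0.42
```

>>> servo_tool(offset=[[0,0,0],[0,0,0],[0,0,0]], delta_rot=[[0,0,0],[0,0,0],[0,0,0]], hand=[0,0,0])

```text
time_s: 4.55
tool_pos: [0.4767, 0.3472, 0.0486]
tool_rot: [0.688, 0.726, 0.002, 0.0]
ft_force: [-3.3, 1.2, 2.1]
width: 0.209
```

>>> servo_tool(offset=[[-0.05,0,-0.71],[-0.14,0,-0.7],[-0.23,0,-0.68],[-0.31,0,-0.64],[-0.39,0,-0.6]], delta_rot=[[0,0,0],[0,0,0],[0,0,0],[0,0,0],[0,0,0]], hand=[0,0,0,0,0])

```text
time_s: 4.97
tool_pos: [0.4764, 0.3348, 0.0807]
tool_rot: [0.688, 0.726, 0.0, 0.0]
ft_force: [0.0, 0.3, -0.6]
width: 0.006
```

>>> servo_tool(offset=[[-0.46,0,-0.54],[-0.2,0,-0.2],[0,0,0],[0,0,0]], delta_rot=[[0,0,0],[0,0,0],[0,0,0],[0,0,0]], hand=[0,0,0,0])

```text
time_s: 5.3
tool_pos: [0.4767, 0.3281, 0.087]
tool_rot: [0.688, 0.726, 0.0, 0.0]
ft_force: [0.9, -0.3, -0.4]
width: 0.001
```

Run:
```python
from h import *
st();snap('scene','s3');crop('s3','s3a',300,180,440,300,5)
```

```text
t5.30 pos [0.4767 0.3281 0.087 ] yaw 93.04 tilt [ 0.0002 -0.0001] F [ 0.9 -0.3 -0.4] w 0.001 q [-0.01  0.42 -0.81  1.76  0.34  1.11 -0.89]
```

View pics/s3a.png

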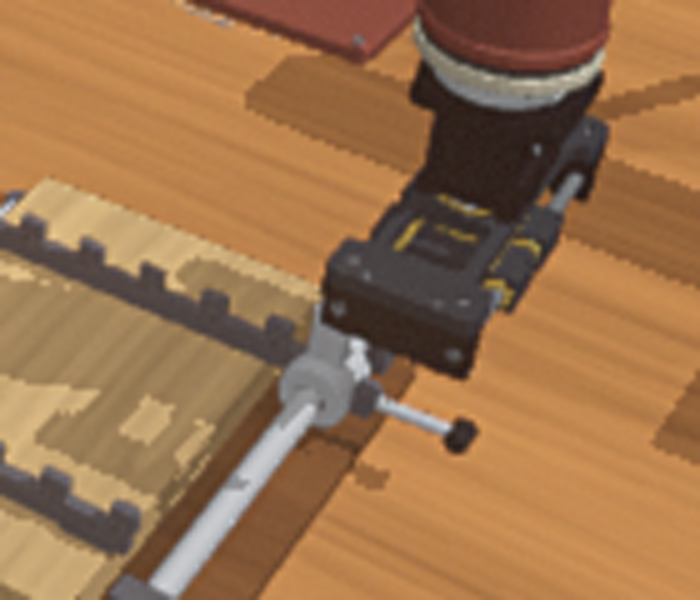

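>>> servo_tool(offset=[[1.9,0,-0.5],[0,0,0],[0,0,0],[0,0,0],[0,0,0]], delta_rot=[[0,0,0],[0,0,0],[0,0,0],[0,0,0],[0,0,0]], hand=[0.4,0.4,0.4,0.4,0.4])

```text
time_s: 5.77
tool_pos: [0.4755, 0.3467, 0.0915]
tool_rot: [0.688, 0.726, -0.0, 0.0]
ft_force: [-0.3, -0.0, -0.1]
width: 0.301
```

>>> servo_tool(offset=[[0,0,2.3],[0,0,2.2],[0,0,0],[0,0,0],[0,0,0]], delta_rot=[[0,0,0],[0,0,0],[0,0,0],[0,0,0],[0,0,0]], hand=[0.4,0.4,0.4,0,0])

```text
time_s: 6.18
tool_pos: [0.4758, 0.3475, 0.0479]
tool_rot: [0.688, 0.726, 0.0, -0.0]
ft_force: [0.4, 0.0, 1.1]
width: 0.319
```

>>> servo_tool(offset=[[0,0,0],[0,0,0],[0,0,0],[0,0,0],[0,0,0]], delta_rot=[[0,0,0],[0,0,0],[0,0,0],[0,0,0],[0,0,0]], hand=[0,0,0,0,0])

```text
time_s: 6.6
tool_pos: [0.476, 0.3479, 0.0476]
tool_rot: [0.688, 0.726, 0.001, 0.0]
ft_force: [0.9, 1.2, 1.8]
width: 0.187
```

Run:
```python
from h import *
st();snap('side','d3');crop('d3','d3a',200,260,330,370,5)
```

```text
t6.60 pos [0.476  0.3479 0.0476] yaw 93.07 tilt [0.0012 0.001 ] F [0.9 1.2 1.8] w 0.187 q [-0.07  0.48 -0.79  1.77  0.39  1.05 -0.95]
```

View pics/d3a.png

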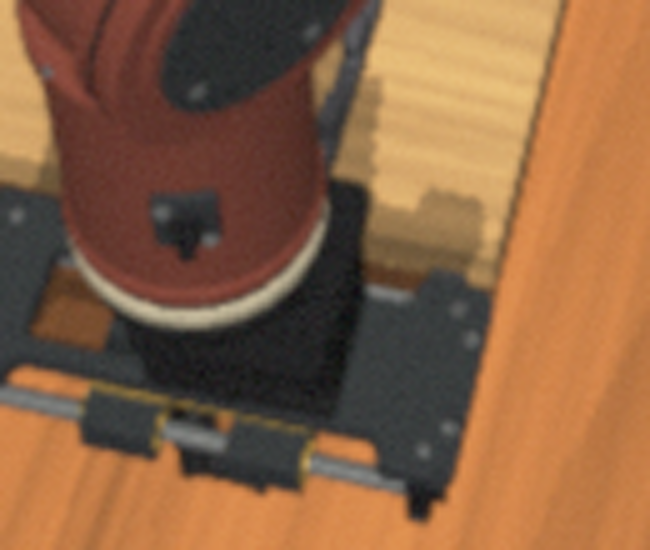

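>>> servo_tool(offset=[[0,0,-0.3],[-0.02,0,-0.3],[-0.05,0,-0.3]], delta_rot=[[0,0,0],[0,0,0],[0,0,0]], hand=[0,0,0])

```text
time_s: 6.9
tool_pos: [0.4756, 0.3464, 0.0561]
tool_rot: [0.688, 0.726, -0.0, 0.0]
ft_force: [2.5, -0.5, -3.3]
width: 0.185
```

>>> servo_tool(offset=[[-0.12,0,-0.54],[-0.17,0,-0.52],[-0.22,0,-0.5],[-0.27,0,-0.48]], delta_rot=[[0,0,0],[0,0,0],[0,0,0],[0,0,0]], hand=[0,0,0,0])

```text
time_s: 7.23
tool_pos: [0.4758, 0.3373, 0.0763]
tool_rot: [0.688, 0.726, -0.001, 0.0]
ft_force: [3.0, -4.8, -7.6]
width: 0.175
```

>>> servo_tool(offset=[[-0.32,0,-0.46],[-0.35,0,-0.42],[-0.38,0,-0.38],[0,0,0],[0,0,0]], delta_rot=[[0,0,0],[0,0,0],[0,0,0],[0,0,0],[0,0,0]], hand=[0,0,0,0,0])

```text
time_s: 7.65
tool_pos: [0.4767, 0.3294, 0.0901]
tool_rot: [0.688, 0.726, 0.001, -0.0]
ft_force: [0.2, 0.1, 1.3]
width: 0.017
```

Run:
```python
from h import *
st();snap('scene','s4');crop('s4','s4a',300,180,440,300,5)
```

```text
t7.65 pos [0.4767 0.3294 0.0901] yaw 93.08 tilt [0.0012 0.0017] F [0.2 0.1 1.3] w 0.017 q [-0.01  0.41 -0.82  1.76  0.33  1.11 -0.88]
```

View pics/s4a.png

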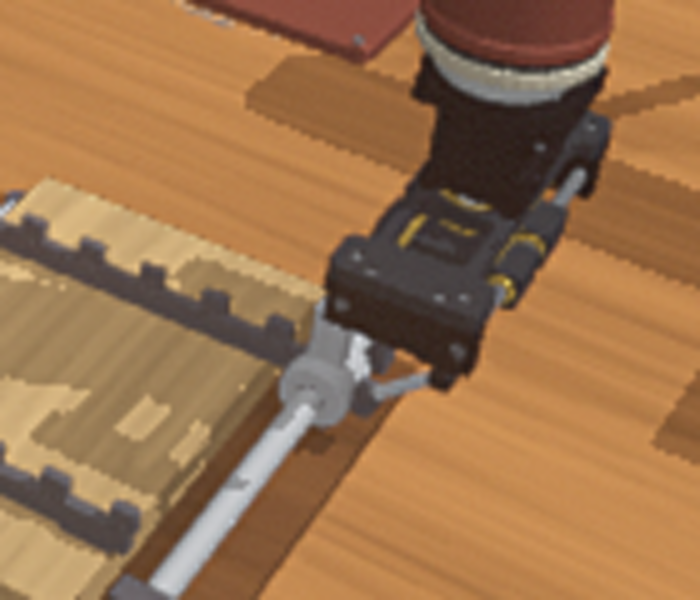

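>>> servo_tool(offset=[[0,0,-2],[0,0,-3],[0,0,-1],[0,0,0],[0,0,0]], delta_rot=[[0,0,0],[0,0,0],[0,0,0],[0,0,0],[0,0,0]], hand=[0,0.4,0.4,0.4,0.4])

```text
time_s: 8.12
tool_pos: [0.4766, 0.3292, 0.1495]
tool_rot: [0.688, 0.726, 0.001, 0.0]
ft_force: [-0.3, -0.6, -0.6]
width: 0.225
```

Run:
```python
from h import *
st();snap('wrist','w5');snap('side','d5');crop('d5','d5a',200,260,330,370,5);snap('scene','s5');crop('s5','s5a',340,220,420,290,8)
crop('w5','w5a',220,170,350,330,3.7)
for q in np.arange(0,.95,.1): print(q.round(1),proj('scene',rk(-68.6,124+55*np.cos(q),45+55*np.sin(q))).round(1),proj('wrist',rk(-68.6,124+55*np.cos(q),45+55*np.sin(q))).round(1))
```

```text
t8.12 pos [0.4766 0.3292 0.1495] yaw 93.11 tilt [0.0013 0.001 ] F [-0.3 -0.6 -0.6] w 0.225 q [ 0.02  0.35 -0.84  1.7   0.28  1.21 -0.84]
0.0 [[391.3 266.3]] [[284.7 182.9]]
0.1 [[391.6 264.8]] [[284.7 184.6]]
0.2 [[391.6 263.2]] [[284.8 187. ]]
0.3 [[391.5 261.5]] [[284.8 190.1]]
0.4 [[391.1 259.8]] [[284.8 193.9]]
0.5 [[390.6 258. ]] [[284.8 198.4]]
0.6 [[389.8 256.3]] [[284.8 203.5]]
0.7 [[388.9 254.6]] [[284.8 209.2]]
0.8 [[387.8 252.9]] [[284.8 215.4]]
0.9 [[386.5 251.3]] [[284.8 222.1]]
```

View pics/w5a.png

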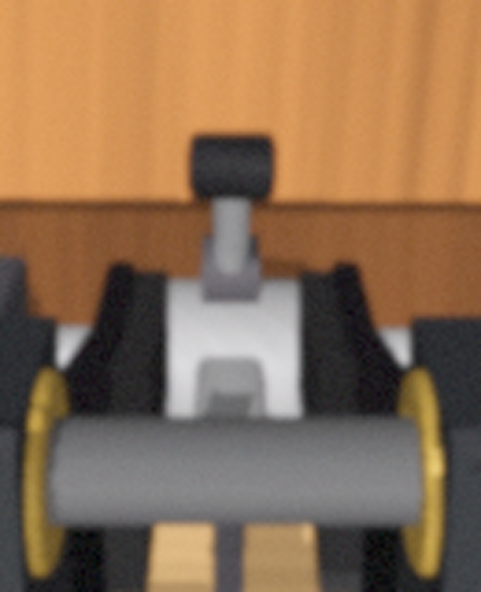

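View pics/s5a.png

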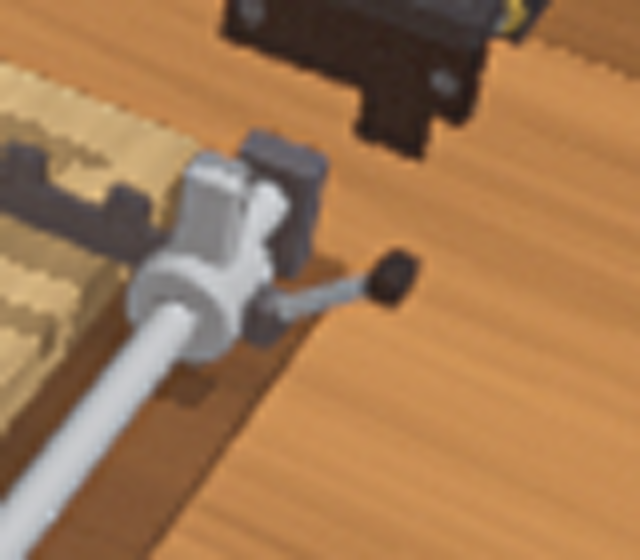

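Run:
```python
from h import *
plan(rk(-68.6,100,91),92.85)
```

```text
world d cm [ 0.36 -6.01 -5.69] | in tool now [-6.02  0.05  5.69] | in final tool [-6.02  0.06  5.69] | rot [-0.08  0.03  0.24]
```

>>> servo_tool(offset=[[-3,0,0],[-3,0.05,0],[0,0,2],[0,0,2],[0,0,1.7]], delta_rot=[[0,0,0.2],[0,0,0],[0,0,0],[0,0,0],[0,0,0]], hand=[0.4,0.4,0.4,0.4,0.4])

```text
time_s: 8.68
tool_pos: [0.4798, 0.2673, 0.0901]
tool_rot: [0.69, 0.724, -0.001, -0.0]
ft_force: [-0.1, 0.1, 0.1]
width: 0.399
```

>>> servo_tool(offset=[[0,0,0],[0,0,0],[0,0,0],[0,0,0],[0,0,0]], delta_rot=[[0,0,0],[0,0,0],[0,0,0],[0,0,0],[0,0,0]], hand=[0.4,0,0,0,0])

```text
time_s: 9.1
tool_pos: [0.4804, 0.2691, 0.0929]
tool_rot: [0.689, 0.725, 0.001, 0.0]
ft_force: [-2.0, -0.6, 1.2]
width: 0.184
```

>>> servo_tool(offset=[[0,0,0],[0,0,0],[0,0,0],[0,0,0],[0,0,0]], delta_rot=[[0,0,0],[0,0,0],[0,0,0],[0,0,0],[0,0,0]], hand=[0,0,0,0,0])

```text
time_s: 9.52
tool_pos: [0.4804, 0.2691, 0.0928]
tool_rot: [0.689, 0.725, 0.001, 0.0]
ft_force: [-1.9, 0.0, 6.4]
width: 0.179
```

Run:
```python
from h import *
st(); s=observe(); d=s['tool_pos'][:2]-RK[:2]; c,n=np.cos(RK[2]),np.sin(RK[2]); print('rack xy',(c*d[0]+n*d[1])*1e3,(-n*d[0]+c*d[1])*1e3)
plan(rk(11,100,91),92.85)
```

```text
t9.52 pos [0.4804 0.2691 0.0928] yaw 92.88 tilt [0.001  0.0006] F [-1.9  0.   6.4] w 0.179 q [ 0.11  0.35 -0.82  1.83  0.28  1.09 -0.77]
rack xy -67.77589343661998 100.94933458128092
world d cm [ 7.87  0.3  -0.18] | in tool now [-0.1   7.88  0.19] | in final tool [-0.1   7.88  0.18] | rot [ 0.06 -0.03  0.03]
```

>>> servo_tool(offset=[[0,1,-0.1],[0,1.5,0],[0,1.5,0],[0,1.5,0],[0,1.2,0]], delta_rot=[[0,0,0],[0,0,0],[0,0,0],[0,0,0],[0,0,0]], hand=[0,0,0,0,0])

```text
time_s: 9.93
tool_pos: [0.5475, 0.2722, 0.0929]
tool_rot: [0.689, 0.725, -0.0, -0.0]
ft_force: [-3.6, 0.6, 2.6]
width: 0.172
```

>>> servo_tool(offset=[[0,0.7,0],[0,0.5,0],[0,0,0],[0,0,0],[0,0,0]], delta_rot=[[0,0,0],[0,0,0],[0,0,0],[0,0,0],[0,0,0]], hand=[0,0,0,0,0])

```text
time_s: 10.35
tool_pos: [0.559, 0.2727, 0.093]
tool_rot: [0.689, 0.725, 0.0, 0.0]
ft_force: [1.7, 2.5, -3.3]
width: 0.179
```

```bash
cat >> h.py <<'E'
def rxy():
    s=observe(); d=s['tool_pos'][:2]-RK[:2]; c,n=np.cos(RK[2]),np.sin(RK[2]); print('rack xy',((c*d[0]+n*d[1])*1e3).round(2),((-n*d[0]+c*d[1])*1e3).round(2))
E
python3 - <<'E'
from h import *
st(); rxy()
snap('side','d6');crop('d6','d6a',150,195,330,345,4.4);snap('wrist','w6')
E
```

```text
t10.35 pos [0.559  0.2727 0.093 ] yaw 92.89 tilt [0.0008 0.0005] F [ 1.7  2.5 -3.3] w 0.179 q [ 0.07  0.48 -0.77  1.65  0.36  1.15 -0.74]
rack xy 10.94 100.71
```

View pics/d6a.png

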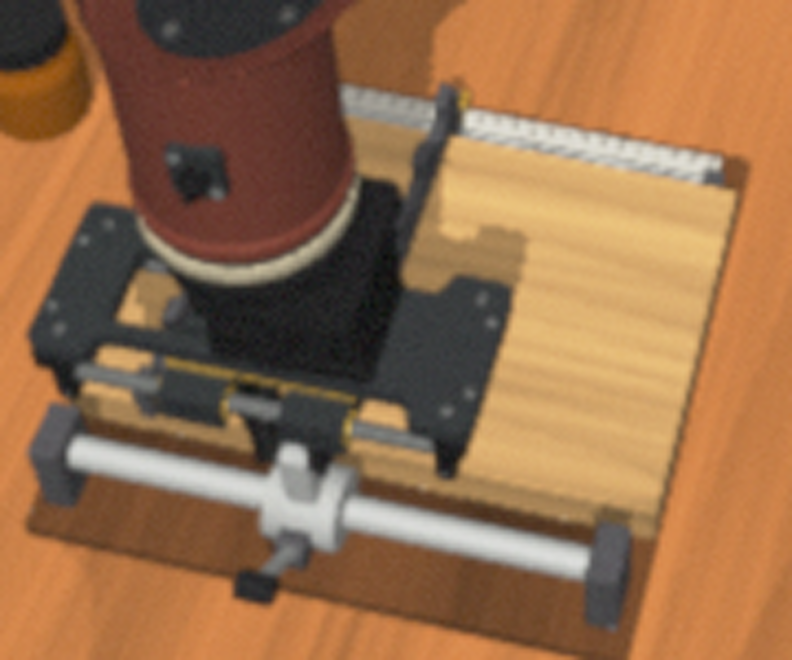

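>>> servo_tool(offset=[[0,0,0],[0,0,0],[0,0,0],[0,0,-2],[0,0,-4]], delta_rot=[[0,0,0],[0,0,0],[0,0,0],[0,0,0],[0,0,0]], hand=[0.4,0.4,0.4,0.4,0.4])

```text
time_s: 10.87
tool_pos: [0.5566, 0.2702, 0.1491]
tool_rot: [0.689, 0.725, -0.004, -0.001]
ft_force: [0.6, -0.9, 0.2]
width: 0.384
```

>>> servo_tool(offset=[[-4.1,0,0],[-4.1,0,0],[-4.1,0,0],[-4.1,0,0],[-4.1,0,0]], delta_rot=[[0,0,0],[0,0,0],[0,0,0],[0,0,0],[0,0,0]], hand=[0.4,0.4,0.4,0.4,0.4])

```text
time_s: 11.28
tool_pos: [0.5688, 0.0655, 0.1532]
tool_rot: [0.689, 0.725, -0.0, 0.0]
ft_force: [1.6, -0.4, 0.3]
width: 0.402
```

>>> servo_tool(offset=[[-4.1,0,0],[-4.1,0,0],[-1,0,0],[0,0,0],[0,0,0]], delta_rot=[[0,0,0],[0,0,0],[0,0,0],[0,0,0],[0,0,0]], hand=[0.4,0.4,0.4,0.4,0.4])

```text
time_s: 11.7
tool_pos: [0.5737, -0.0249, 0.153]
tool_rot: [0.69, 0.724, -0.0, -0.0]
ft_force: [-0.3, 0.6, 0.6]
width: 0.399
```

Run:
```python
from h import *
st(); rxy();snap('wrist','w7');crop('w7','w7a',0,0,560,240,1.4)
print(proj('wrist',rk(11,-160,24)),proj('wrist',rk(11,-155,30)))
```

```text
t11.70 pos [ 0.5737 -0.0249  0.153 ] yaw 92.76 tilt [-0.0004 -0.    ] F [-0.3  0.6  0.6] w 0.399 q [ 0.56  0.3  -0.71  1.71  0.21  1.2  -0.15]
rack xy 10.81 -197.31
[[283.7616002  159.09772776]] [[283.78610983 154.53757174]]
```

View pics/w7.png

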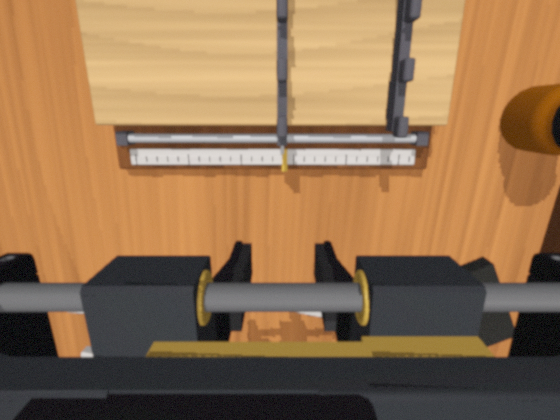

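Run:
```python
from h import *
crop('w7','w7b',255,95,315,180,7)
```

```text
(no output)
```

View pics/w7b.png

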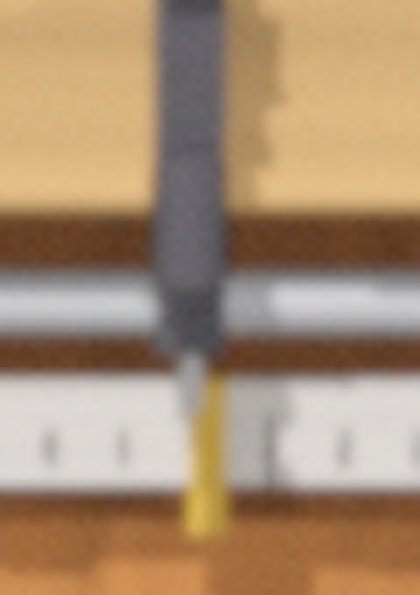

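Run:
```python
from h import *
im=cv2.imread('pics/w7.png')
for v in range(144,172,2): print(v,[tuple(int(c) for c in im[v,u][::-1]) for u in range(278,292)])
```

```text
144 [(102, 95, 98), (98, 93, 95), (93, 89, 94), (89, 86, 90), (92, 90, 95), (85, 81, 85), (83, 78, 81), (77, 75, 76), (86, 75, 72), (93, 65, 59), (101, 67, 51), (101, 65, 45), (103, 66, 48), (100, 65, 46)]
146 [(99, 75, 60), (108, 86, 79), (118, 106, 103), (134, 132, 130), (140, 139, 139), (131, 124, 123), (108, 95, 89), (94, 69, 60), (94, 66, 46), (96, 62, 37), (100, 62, 39), (102, 63, 38), (98, 59, 31), (100, 60, 33)]
148 [(141, 124, 116), (139, 125, 119), (147, 138, 134), (153, 151, 149), (156, 154, 153), (150, 143, 138), (137, 117, 98), (127, 100, 64), (122, 93, 53), (121, 95, 68), (123, 102, 85), (122, 101, 89), (120, 97, 87), (120, 101, 88)]
150 [(209, 203, 199), (200, 194, 191), (184, 179, 178), (169, 167, 166), (164, 159, 157), (166, 154, 139), (170, 148, 107), (172, 142, 80), (172, 144, 93), (169, 152, 125), (169, 162, 151), (165, 160, 154), (168, 163, 158), (168, 162, 158)]
152 [(219, 214, 211), (211, 207, 204), (194, 190, 188), (175, 172, 169), (165, 159, 154), (170, 156, 136), (178, 153, 105), (180, 150, 80), (183, 155, 102), (180, 163, 137), (178, 170, 159), (178, 173, 1
[... 1447 characters left out ...]
131, 123), (142, 129, 123)]
166 [(115, 80, 54), (120, 82, 52), (136, 97, 58), (169, 133, 65), (204, 167, 75), (213, 178, 85), (200, 165, 74), (186, 152, 69), (174, 140, 64), (149, 114, 52), (122, 85, 49), (108, 71, 44), (102, 65, 40), (104, 67, 45)]
168 [(122, 77, 44), (125, 80, 47), (136, 93, 48), (174, 135, 63), (205, 169, 77), (216, 180, 85), (201, 165, 75), (188, 154, 71), (174, 139, 62), (152, 116, 51), (130, 87, 47), (120, 79, 46), (119, 74, 47), (116, 74, 42)]
170 [(157, 101, 58), (157, 102, 58), (164, 112, 62), (184, 138, 68), (205, 166, 83), (207, 169, 77), (196, 160, 74), (183, 146, 70), (177, 139, 67), (169, 123, 62), (162, 110, 61), (159, 106, 60), (158, 101, 56), (157, 102, 58)]
```

The wrist view puts the pointer tip at u≈281.8 and the tab centre at u≈284.2, so the collar is about 2 mm short. I'll regrip the lug and nudge it +2.1 mm.

>>> servo_tool(offset=[[4.1,0,0],[4.1,0,0],[4.1,0,0],[4.1,0,0],[4.1,0,0]], delta_rot=[[0,0,0],[0,0,0],[0,0,0],[0,0,0],[0,0,0]], hand=[0.4,0.4,0.4,0.4,0.4])

```text
time_s: 12.17
tool_pos: [0.5624, 0.1845, 0.1534]
tool_rot: [0.688, 0.725, 0.0, 0.0]
ft_force: [1.3, 0.9, -0.5]
width: 0.397
```

>>> servo_tool(offset=[[4.1,0,0],[4.1,0,0],[1,0,0],[0,0,3],[0,0,3]], delta_rot=[[0,0,0],[0,0,0],[0,0,0],[0,0,0],[0,0,0]], hand=[0.4,0.4,0.4,0.4,0.4])

```text
time_s: 12.58
tool_pos: [0.5585, 0.2771, 0.0941]
tool_rot: [0.687, 0.727, 0.002, 0.0]
ft_force: [0.8, -2.2, -0.8]
width: 0.399
```

>>> servo_tool(offset=[[0,0,0],[0,0,0],[0,0,0],[0,0,0],[0,0,0]], delta_rot=[[0,0,0],[0,0,0],[0,0,0],[0,0,0],[0,0,0]], hand=[0.4,0,0,0,0])

```text
time_s: 13.0
tool_pos: [0.5597, 0.2731, 0.0949]
tool_rot: [0.689, 0.725, 0.001, 0.0]
ft_force: [-2.3, 0.4, 3.4]
width: 0.18
```

>>> servo_tool(offset=[[0,0,0],[0,0,0],[0,0,0]], delta_rot=[[0,0,0],[0,0,0],[0,0,0]], hand=[0,0,0])

```text
time_s: 13.25
tool_pos: [0.5597, 0.2731, 0.0948]
tool_rot: [0.689, 0.725, 0.001, 0.0]
ft_force: [-1.7, -1.3, 7.1]
width: 0.173
```

Run:
```python
from h import *
st(); rxy()
```

```text
t13.25 pos [0.5597 0.2731 0.0948] yaw 92.87 tilt [0.0021 0.0011] F [-1.7 -1.3  7.1] w 0.173 q [ 0.07  0.48 -0.77  1.65  0.36  1.15 -0.74]
rack xy 11.67 101.08
```

>>> servo_tool(offset=[[0,0.15,-0.1],[0,0,0],[0,0,0]], delta_rot=[[0,0,0],[0,0,0],[0,0,0]], hand=[0,0,0])

```text
time_s: 13.5
tool_pos: [0.5607, 0.2732, 0.0948]
tool_rot: [0.689, 0.725, 0.001, -0.0]
ft_force: [-3.5, 1.2, 5.8]
width: 0.173
```

Run:
```python
from h import *
st(); rxy()
```

```text
t13.50 pos [0.5607 0.2732 0.0948] yaw 92.89 tilt [0.0008 0.0008] F [-3.5  1.2  5.8] w 0.173 q [ 0.07  0.49 -0.77  1.65  0.36  1.16 -0.74]
rack xy 12.63 101.07
```

>>> servo_tool(offset=[[0,0.08,0],[0,0,0],[0,0,0],[0,0,0],[0,0,0]], delta_rot=[[0,0,0],[0,0,0],[0,0,0],[0,0,0],[0,0,0]], hand=[0,0,0.4,0.4,0.4])

```text
time_s: 13.92
tool_pos: [0.5616, 0.2721, 0.0938]
tool_rot: [0.689, 0.724, -0.0, 0.0]
ft_force: [-0.6, -0.2, -0.3]
width: 0.318
```

>>> servo_tool(offset=[[0,0,-3],[0,0,-2.6],[-4.1,0,0],[-4.1,0,0],[-4.1,0,0]], delta_rot=[[0,0,0],[0,0,0],[0,0,0],[0,0,0],[0,0,0]], hand=[0.4,0.4,0.4,0.4,0.4])

```text
time_s: 14.33
tool_pos: [0.5675, 0.1488, 0.1503]
tool_rot: [0.689, 0.725, 0.0, 0.0]
ft_force: [0.5, 0.1, -0.1]
width: 0.399
```

>>> servo_tool(offset=[[-4.1,0,0],[-4.1,0,0],[-4.1,0,0],[-4.1,0,0],[-1,0,0]], delta_rot=[[0,0,0],[0,0,0],[0,0,0],[0,0,0],[0,0,0]], hand=[0.4,0.4,0.4,0.4,0.4])

```text
time_s: 14.75
tool_pos: [0.5761, -0.0332, 0.1494]
tool_rot: [0.692, 0.721, -0.002, 0.001]
ft_force: [0.5, -1.0, -0.7]
width: 0.403
```

>>> servo_tool(offset=[[0,0,3],[0,0,3],[0,0,0],[0,0,0]], delta_rot=[[0,0,0],[0,0,0],[0,0,0],[0,0,0]], hand=[0.4,0.4,0.4,0.4])

```text
time_s: 15.08
tool_pos: [0.5751, -0.0239, 0.0891]
tool_rot: [0.689, 0.725, -0.001, -0.001]
ft_force: [-0.6, 0.6, 0.6]
width: 0.402
```

Run:
```python
from h import *
st(); rxy();snap('wrist','w8')
a=proj('wrist',rk(11,-160,24))[0];print(a)
u,v=int(a[0]),int(a[1]);crop('w8','w8b',u-35,v-50,u+35,v+35,8)
print(u-35,v-50)
```

```text
t15.08 pos [ 0.5751 -0.0239  0.0891] yaw 92.89 tilt [-0.0033  0.0006] F [-0.6  0.6  0.6] w 0.402 q [ 0.55  0.38 -0.7   1.77  0.27  1.1  -0.19]
rack xy 12.24 -196.38
[280.54299772 170.64039574]
245 120
```

View pics/w8b.png

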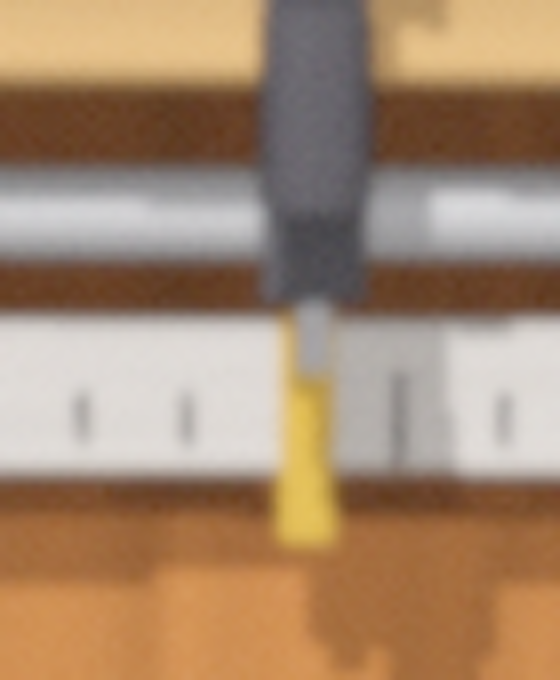

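>>> servo_tool(offset=[[0,0,-4],[0,0,-4],[4.1,0,0],[4.1,0,0],[4.1,0,0]], delta_rot=[[0,0,0],[0,0,0],[0,0,0],[0,0,0],[0,0,0]], hand=[0,0,0,0,0])

```text
time_s: 15.55
tool_pos: [0.5713, 0.1004, 0.1735]
tool_rot: [0.69, 0.724, 0.002, 0.002]
ft_force: [1.5, 0.6, -1.2]
width: 0.108
```

>>> servo_tool(offset=[[4.1,0,0],[4.1,0,0],[4.1,0,0],[4.1,0,0],[4.1,0,0]], delta_rot=[[0,0,0],[0,0,0],[0,0,0],[0,0,0],[0,0,0]], hand=[0,0,0,0,0])

```text
time_s: 15.97
tool_pos: [0.5601, 0.3062, 0.1727]
tool_rot: [0.689, 0.725, 0.001, 0.001]
ft_force: [1.0, 0.3, 0.8]
width: 0.008
```

>>> servo_tool(offset=[[3.8,0,0],[0,0,0],[0,0,0]], delta_rot=[[0,0,0],[0,0,0],[0,0,0]], hand=[0,0,0])

```text
time_s: 16.22
tool_pos: [0.5566, 0.3458, 0.1722]
tool_rot: [0.687, 0.727, 0.001, -0.0]
ft_force: [0.7, -1.5, 0.6]
width: 0.007
```

Run:
```python
from h import *
st(); rxy();snap('wrist','w9')
for q in (.6,.7,.8,.9):print(q,proj('wrist',rk(11.9,124+55*np.cos(q),45+55*np.sin(q))))
```

```text
t16.22 pos [0.5566 0.3458 0.1722] yaw 93.20 tilt [0.0013 0.0028] F [ 0.7 -1.5  0.6] w 0.007 q [-0.03  0.49 -0.81  1.48  0.36  1.32 -0.82]
rack xy 12.15 173.84
0.6 [[282.00316413 208.05695172]]
0.7 [[281.99558195 213.26196959]]
0.8 [[281.98732863 218.92854103]]
0.9 [[281.97851086 224.98343791]]
```

View pics/w9.png

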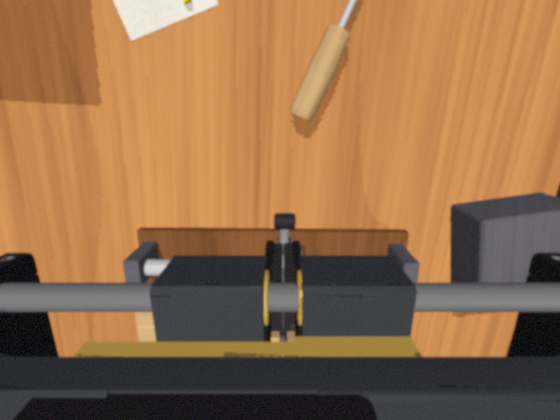

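>>> servo_tool(offset=[[-0.5,0,2.5],[0,0,2.7],[0.1,0,0.7],[0.15,0,0.7],[0.15,0,0.7]], delta_rot=[[0,0,0],[0,0,0],[0,0,0],[0,0,0],[0,0,0]], hand=[0,0,0,0,0])

```text
time_s: 16.68
tool_pos: [0.5589, 0.3401, 0.098]
tool_rot: [0.69, 0.724, 0.001, 0.0]
ft_force: [-0.6, 0.2, 1.2]
width: 0.007
```

>>> servo_tool(offset=[[0.15,0,0.7],[0.1,0,0.6],[0.1,0,0.5]], delta_rot=[[0,0,0],[0,0,0],[0,0,0]], hand=[0,0,0])

```text
time_s: 16.93
tool_pos: [0.5582, 0.3475, 0.081]
tool_rot: [0.689, 0.725, 0.003, -0.001]
ft_force: [-0.5, 3.8, 5.1]
width: 0.006
```

Run:
```python
from h import *
st(); rxy()
```

```text
t16.93 pos [0.5582 0.3475 0.081 ] yaw 92.96 tilt [0.0029 0.0053] F [-0.5  3.8  5.1] w 0.006 q [-0.05  0.57 -0.78  1.57  0.42  1.17 -0.87]
rack xy 13.85 175.48
```

Contact force is building as expected. I'll continue down to flat.

>>> servo_tool(offset=[[0,0,0.4],[0,0,0.4],[0,0,0.3],[0,0,0]], delta_rot=[[0,0,0],[0,0,0],[0,0,0],[0,0,0]], hand=[0,0,0,0])

```text
time_s: 17.27
tool_pos: [0.5576, 0.3436, 0.0674]
tool_rot: [0.689, 0.725, -0.0, 0.0]
ft_force: [-0.1, 0.9, 0.1]
width: 0.011
```

Run:
```python
from h import *
st(); rxy()
```

```text
t17.27 pos [0.5576 0.3436 0.0674] yaw 92.87 tilt [-0.0005 -0.0006] F [-0.1  0.9  0.1] w 0.011 q [-0.06  0.58 -0.77  1.59  0.43  1.15 -0.87]
rack xy 13.08 171.6
```

>>> servo_tool(offset=[[0,0,-2],[0,0,-4],[0,0,-3],[0,0,0]], delta_rot=[[0,0,0],[0,0,0],[0,0,0],[0,0,0]], hand=[0,0,0,0])

```text
time_s: 17.6
tool_pos: [0.5599, 0.3454, 0.1644]
tool_rot: [0.689, 0.724, 0.004, 0.001]
ft_force: [0.5, 1.8, 0.2]
width: 0.004
```

Run:
```python
from h import *
st(); rxy();snap('wrist','w10');snap('scene','s10');snap('side','d10');crop('s10','s10a',310,210,410,310,6);crop('d10','d10a',170,260,290,360,6)
for q in (0,.1,.2,.3,.5,.7,.8):print(q,proj('wrist',rk(11.9,124+55*np.cos(q),45+55*np.sin(q))),proj('scene',rk(11.9,124+55*np.cos(q),45+55*np.sin(q))),proj('side',rk(11.9,124+55*np.cos(q),45+55*np.sin(q))))
crop('w10','w10a',230,150,340,270,5)
```

```text
t17.60 pos [0.5599 0.3454 0.1644] yaw 92.84 tilt [0.0067 0.0036] F [0.5 1.8 0.2] w 0.004 q [-0.03  0.5  -0.81  1.49  0.37  1.3  -0.83]
rack xy 15.43 173.28
0 [[282.12233462 192.21338062]] [[379.1170533  284.76379391]] [[207.21028894 343.34867706]]
0.1 [[282.11125058 194.01815012]] [[379.33617952 283.2063852 ]] [[206.92979899 342.02079188]]
0.2 [[282.10090629 196.47837435]] [[379.34947381 281.5626705 ]] [[206.74197386 340.43970695]]
0.3 [[282.09147487 199.59815516]] [[379.15496768 279.84991173]] [[206.64995874 338.62039207]]
0.5 [[282.07604437 207.77445947]] [[378.14712352 276.29165236]] [[206.76011065 334.34341458]]
0.7 [[282.06627359 218.3265701 ]] [[376.34722757 272.68762861]] [[207.26126981 329.37252168]]
0.8 [[282.06385673 224.36037591]] [[375.17207464 270.91892874]] [[207.6531901  326.69543205]]
```

View pics/w10a.png

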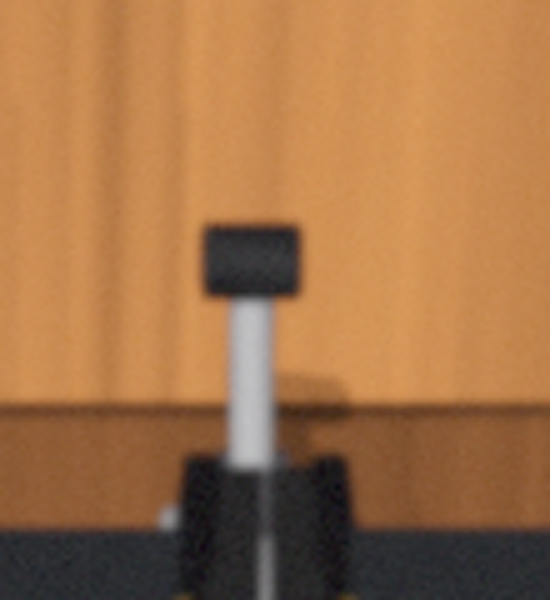

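View pics/s10a.png

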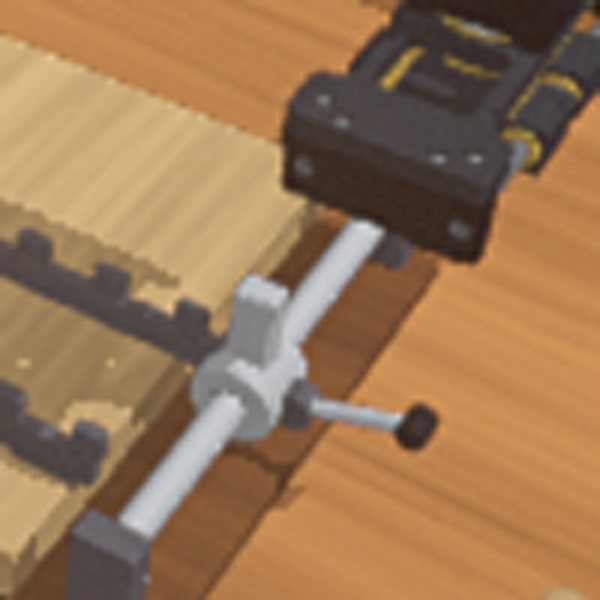

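View pics/d10a.png

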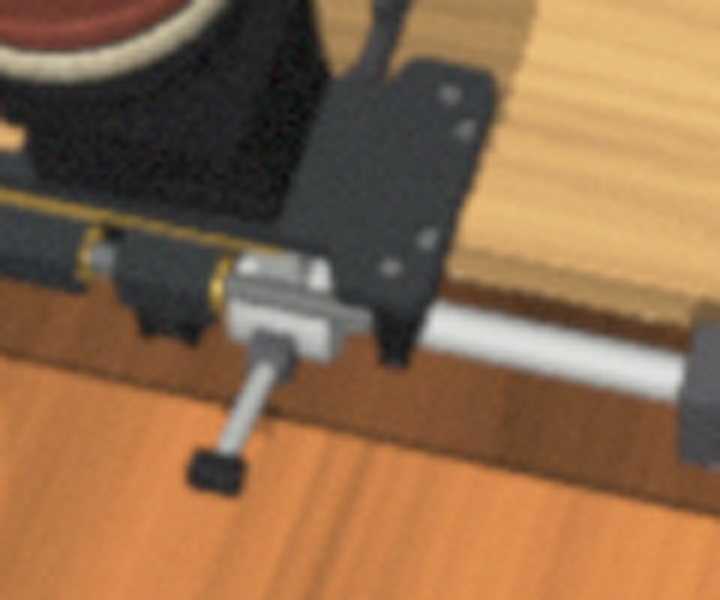

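>>> servo_tool(offset=[[0.8,-0.2,0],[0,0,0],[0,0,0],[0,0,0]], delta_rot=[[0,0,0],[0,0,0],[0,0,0],[0,0,0]], hand=[0,0,0,0])

```text
time_s: 18.08
tool_pos: [0.5549, 0.3519, 0.1572]
tool_rot: [0.689, 0.725, -0.001, -0.0]
ft_force: [0.4, 0.6, 0.1]
width: 0.009
```

Run:
```python
from h import *
st(); rxy(); print(proj('wrist',rk(11.9,124+55*np.cos(.3),45+55*np.sin(.3))))
snap('wrist','w11');crop('w11','w11a',230,150,340,270,5)
```

```text
t18.08 pos [0.5549 0.3519 0.1572] yaw 92.91 tilt [-0.0012 -0.0006] F [0.4 0.6 0.1] w 0.009 q [-0.05  0.51 -0.81  1.49  0.37  1.3  -0.84]
rack xy 10.77 180.03
[[285.1801576 209.788906 ]]
```

View pics/w11a.png

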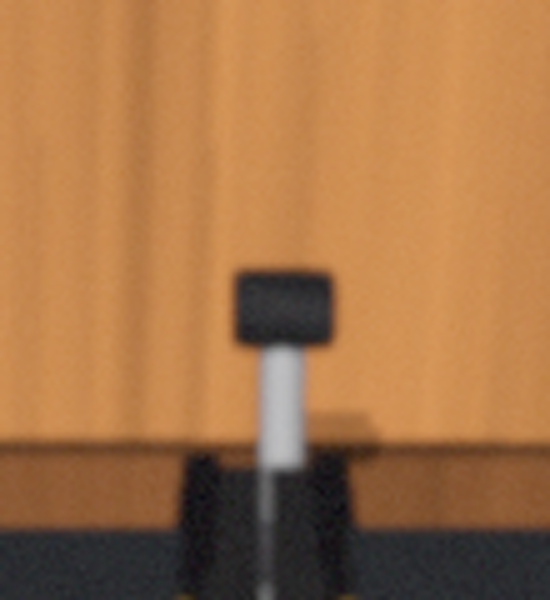

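>>> servo_tool(offset=[[0,0,3],[0,0,3],[0,0,0.7],[0,0,0.5],[0,0,0.5]], delta_rot=[[0,0,0],[0,0,0],[0,0,0],[0,0,0],[0,0,0]], hand=[0,0,0,0,0])

```text
time_s: 18.55
tool_pos: [0.5556, 0.3522, 0.0815]
tool_rot: [0.689, 0.725, 0.0, -0.0]
ft_force: [0.0, -0.3, 0.3]
width: 0.002
```

>>> servo_tool(offset=[[0,0,0.4],[0,0,0.3],[0,0,0]], delta_rot=[[0,0,0],[0,0,0],[0,0,0]], hand=[0,0,0])

```text
time_s: 18.8
tool_pos: [0.5556, 0.3521, 0.0743]
tool_rot: [0.689, 0.725, 0.0, 0.0]
ft_force: [-0.6, -0.5, -1.1]
width: 0.004
```

Run:
```python
from h import *
st(); rxy()
snap('scene','s12');crop('s12','s12a',310,210,410,310,6)
```

```text
t18.80 pos [0.5556 0.3521 0.0743] yaw 92.87 tilt [0.0006 0.0003] F [-0.6 -0.5 -1.1] w 0.004 q [-0.07  0.58 -0.77  1.57  0.43  1.16 -0.88]
rack xy 11.43 180.13
```

View pics/s12a.png

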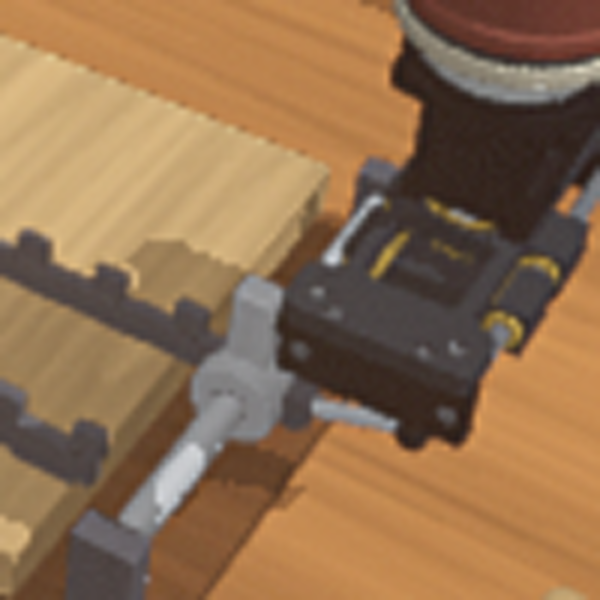

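Run:
```python
from h import *
snap('wrist','w12');snap('side','d12');crop('d12','d12a',170,260,290,360,6);crop('w12','w12a',180,180,380,330,4)
s=observe();T=Ro.from_quat(s['tool_rot'])
for z in(0,.003,.022):print(z,[proj('wrist',s['tool_pos']+T.apply([x,0,z])).round(1).tolist() for x in(-.0095,0,.0095)])
for q in(0,.1,.2,.3,.4):print(q,proj('wrist',rk(11.9,124+55*np.cos(q),45+55*np.sin(q))))
```

```text
0 [[[284.2, 268.4]], [[284.2, 253.5]], [[284.2, 238.1]]]
0.003 [[[284.2, 266.0]], [[284.2, 251.3]], [[284.2, 236.1]]]
0.022 [[[284.0, 252.3]], [[284.1, 238.8]], [[284.1, 224.8]]]
0 [[284.57259673 236.10039826]]
0.1 [[284.62636811 239.67096065]]
0.2 [[284.68108602 244.1897954 ]]
0.3 [[284.73605921 249.66580153]]
0.4 [[284.79049448 256.08848265]]
```

View pics/w12a.png

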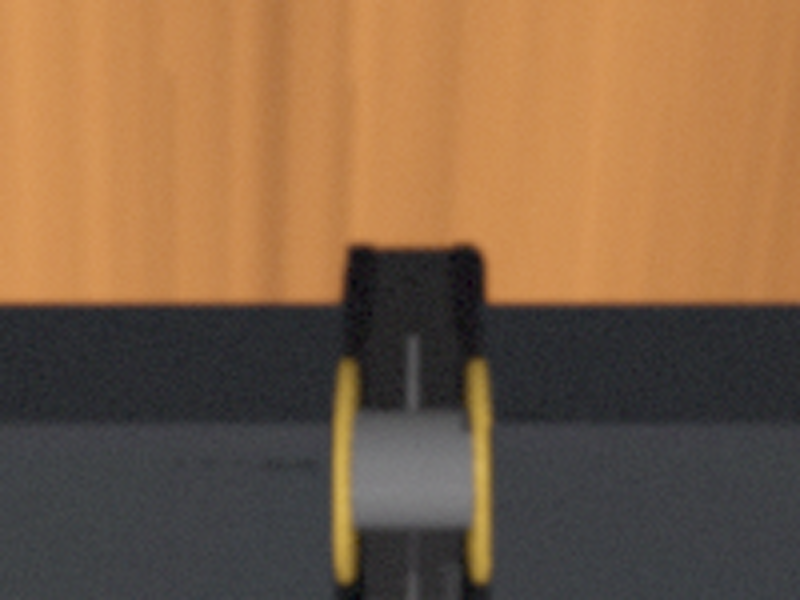

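View pics/d12a.png

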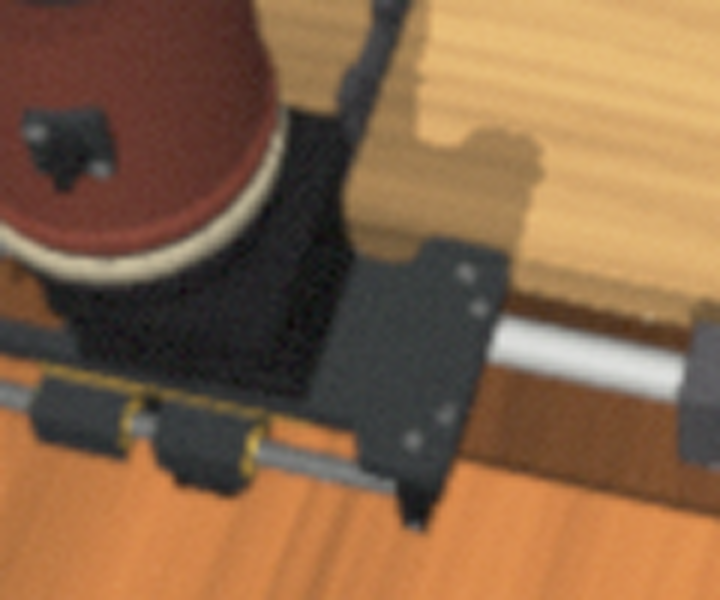

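>>> servo_tool(offset=[[0,0,-2],[0,0,-3],[0,0,-3],[0,0,0],[0,0,0]], delta_rot=[[0,0,0],[0,0,0],[0,0,0],[0,0,0],[0,0,0]], hand=[0,0,0,0,0])

```text
time_s: 19.37
tool_pos: [0.5563, 0.353, 0.1566]
tool_rot: [0.689, 0.725, 0.002, 0.001]
ft_force: [0.2, -0.0, -1.3]
width: 0.007
```

Run:
```python
from h import *
st(); rxy()
for q in(0,.1,.2,.3,.4):print(q,proj('wrist',rk(11.9,124+55*np.cos(q),45+55*np.sin(q))))
snap('wrist','w13');crop('w13','w13a',230,150,340,270,5);snap('scene','s13');crop('s13','s13a',310,210,410,310,6)
```

```text
t19.37 pos [0.5563 0.353  0.1566] yaw 92.88 tilt [0.0038 0.0021] F [ 0.2 -0.  -1.3] w 0.007 q [-0.05  0.51 -0.81  1.49  0.37  1.3  -0.84]
rack xy 12.19 180.97
0 [[282.86368099 203.3584727 ]]
0.1 [[282.88985391 205.3360245 ]]
0.2 [[282.91683143 207.96310843]]
0.3 [[282.94431168 211.24126147]]
0.4 [[282.97195345 215.16062147]]
```

View pics/w13a.png

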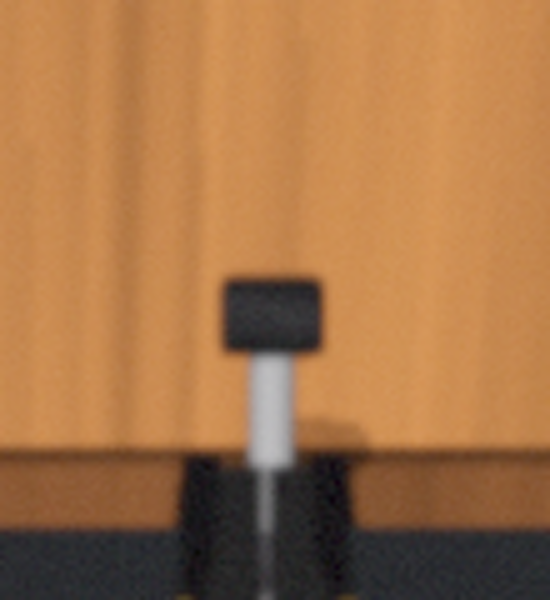

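View pics/s13a.png

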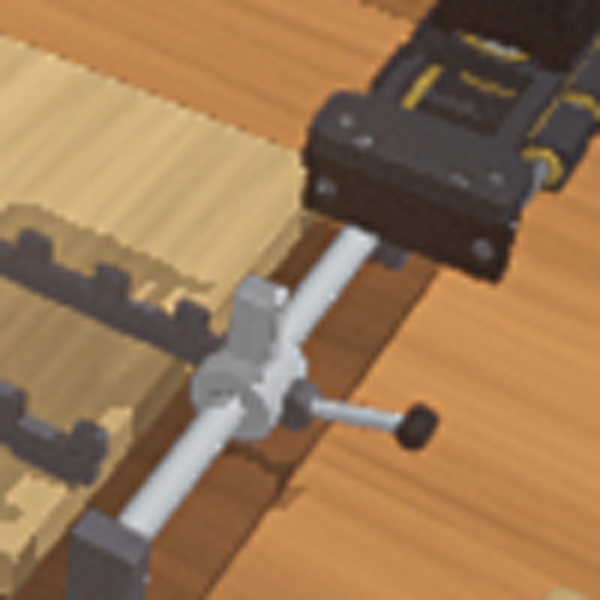

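>>> servo_tool(offset=[[-0.3,0,3],[0,0,3],[0,0,2],[0,0,0],[0,0,0]], delta_rot=[[0,0,0],[0,0,0],[0,0,0],[0,0,0],[0,0,0]], hand=[0,0,0,0,0])

```text
time_s: 19.88
tool_pos: [0.5544, 0.3482, 0.0724]
tool_rot: [0.689, 0.725, -0.002, -0.001]
ft_force: [-0.9, -0.3, 0.6]
width: 0.006
```

>>> servo_tool(offset=[[0,0,0.3],[0,0,0]], delta_rot=[[0,0,0],[0,0,0]], hand=[0,0])

```text
time_s: 20.05
tool_pos: [0.5559, 0.3495, 0.072]
tool_rot: [0.689, 0.725, 0.001, 0.0]
ft_force: [-0.7, -0.4, -0.1]
width: 0.006
```

>>> servo_tool(offset=[[0,0,0.3],[0,0,0]], delta_rot=[[0,0,0],[0,0,0]], hand=[0,0])

```text
time_s: 20.22
tool_pos: [0.5558, 0.3491, 0.0684]
tool_rot: [0.689, 0.725, 0.0, 0.0]
ft_force: [0.3, -0.4, -0.6]
width: 0.007
```

>>> servo_tool(offset=[[0,0,0.3],[0,0,0]], delta_rot=[[0,0,0],[0,0,0]], hand=[0,0])

```text
time_s: 20.38
tool_pos: [0.5557, 0.3492, 0.0651]
tool_rot: [0.689, 0.725, 0.0, 0.0]
ft_force: [1.1, 0.2, 0.7]
width: 0.005
```

Run:
```python
from h import *
st(); rxy()
snap('scene','s14');crop('s14','s14a',310,210,410,310,6)
```

```text
t20.38 pos [0.5557 0.3492 0.0651] yaw 92.88 tilt [0.0006 0.0006] F [1.1 0.2 0.7] w 0.005 q [-0.07  0.59 -0.77  1.59  0.44  1.15 -0.88]
rack xy 11.42 177.23
```

View pics/s14a.png

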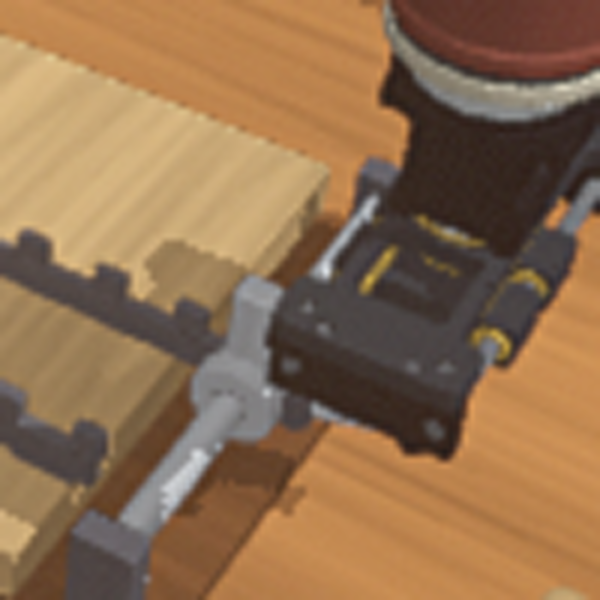

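>>> servo_tool(offset=[[0,0,0],[0,0,0],[0,0,0],[0,0,0],[0,0,0]], delta_rot=[[0,0,0],[0,0,0],[0,0,0],[0,0,0],[0,0,0]], hand=[0.5,0.5,0.5,0.5,0.5])

```text
time_s: 20.85
tool_pos: [0.5554, 0.3489, 0.0649]
tool_rot: [0.689, 0.725, -0.0, -0.0]
ft_force: [0.1, 0.0, 0.8]
width: 0.299
```

Run:
```python
from h import *
st(); rxy()
for q in(0,.1,.2,.3,.4):print(q,proj('wrist',rk(11.9,124+55*np.cos(q),45+55*np.sin(q))))
snap('wrist','w15');crop('w15','w15a',180,180,380,330,4)
```

```text
t20.85 pos [0.5554 0.3489 0.0649] yaw 92.88 tilt [-0.0001 -0.    ] F [0.1 0.  0.8] w 0.299 q [-0.07  0.59 -0.77  1.59  0.44  1.15 -0.88]
rack xy 11.12 177.0
0 [[285.3072502  237.07874067]]
0.1 [[285.37480228 240.86674083]]
0.2 [[285.44326942 245.66412489]]
0.3 [[285.51175488 251.48368574]]
0.4 [[285.57922974 258.3172669 ]]
```

View pics/w15a.png

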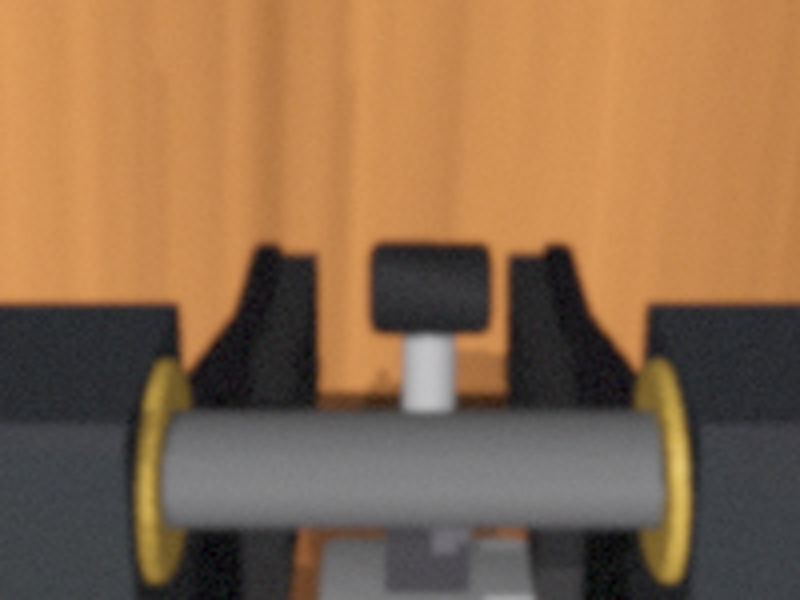

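>>> servo_tool(offset=[[0,0,0],[0,0,0],[0,0,0],[0,0,0],[0,0,0]], delta_rot=[[0,0,0],[0,0,0],[0,0,0],[0,0,0],[0,0,0]], hand=[0,0,0,0,0])

```text
time_s: 21.32
tool_pos: [0.5557, 0.349, 0.0651]
tool_rot: [0.689, 0.725, 0.0, 0.0]
ft_force: [0.2, -0.6, 0.9]
width: 0.135
```

>>> servo_tool(offset=[[0,0,0],[0,0,0]], delta_rot=[[0,0,0],[0,0,0]], hand=[0,0])

```text
time_s: 21.48
tool_pos: [0.5555, 0.349, 0.0651]
tool_rot: [0.689, 0.725, 0.0, -0.0]
ft_force: [0.0, 0.0, 1.5]
width: 0.029
```

Run:
```python
from h import *
st(); rxy()
```

```text
t21.48 pos [0.5555 0.349  0.0651] yaw 92.87 tilt [0.0001 0.0001] F [0.  0.  1.5] w 0.029 q [-0.07  0.59 -0.77  1.59  0.44  1.15 -0.88]
rack xy 11.23 177.05
```

The evidence now fits together. The fingertips act at about TCP height, not 22 mm ahead, so the lever is still near 0.27 rad. I'll press lower, watching the force.

>>> servo_tool(offset=[[0.2,0,0.3],[0,0,0.3],[0,0,0.3],[0,0,0]], delta_rot=[[0,0,0],[0,0,0],[0,0,0],[0,0,0]], hand=[0,0,0,0])

```text
time_s: 21.82
tool_pos: [0.555, 0.351, 0.0552]
tool_rot: [0.689, 0.725, -0.0, -0.0]
ft_force: [1.2, 1.0, 0.7]
width: 0.007
```

>>> servo_tool(offset=[[0,0,0.3],[0,0,0.2],[0,0,0]], delta_rot=[[0,0,0],[0,0,0],[0,0,0]], hand=[0,0,0])

```text
time_s: 22.07
tool_pos: [0.5551, 0.3507, 0.0503]
tool_rot: [0.689, 0.725, -0.0, -0.0]
ft_force: [0.2, -0.1, 0.1]
width: 0.004
```

Run:
```python
from h import *
st(); rxy()
snap('scene','s16');crop('s16','s16a',310,210,410,310,6)
```

```text
t22.07 pos [0.5551 0.3507 0.0503] yaw 92.88 tilt [-0.0008 -0.0005] F [ 0.2 -0.1  0.1] w 0.004 q [-0.07  0.6  -0.76  1.59  0.45  1.13 -0.89]
rack xy 10.89 178.74
```

View pics/s16a.png

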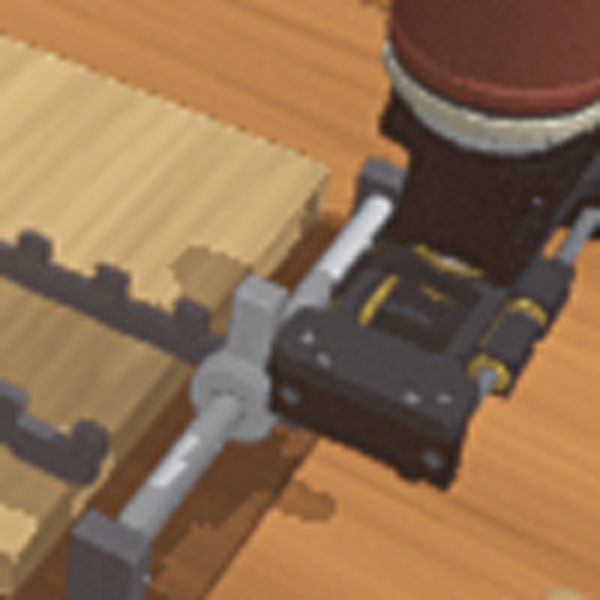

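Run:
```python
from h import *
print('obs L',(310+275/6,210+400/6),'R',(310+450/6,210+487/6))
for z in(60,75,98,120):print(z,proj('scene',[rk(106,141,z),rk(106,216,z)]).round(1).tolist(),proj('scene',[rk(54,141,z),rk(54,216,z)]).round(1).tolist())
s=observe();T=Ro.from_quat(s['tool_rot'])
```

```text
obs L (355.8333333333333, 276.6666666666667) R (385.0, 291.1666666666667)
60 [[349.2, 297.8], [378.6, 312.1]] [[358.8, 284.5], [387.4, 297.8]]
75 [[349.8, 293.5], [379.6, 307.8]] [[359.5, 280.2], [388.5, 293.5]]
98 [[350.9, 286.8], [381.1, 301.1]] [[360.6, 273.6], [390.0, 286.8]]
120 [[351.9, 280.2], [382.6, 294.4]] [[361.7, 267.0], [391.6, 280.2]]
```

>>> servo_tool(offset=[[0,0,-3],[0,0,-4],[0,0,-3],[0,0,0],[0,0,0]], delta_rot=[[0,0,0],[0,0,0],[0,0,0],[0,0,0],[0,0,0]], hand=[0,0,0,0,0])

```text
time_s: 22.53
tool_pos: [0.5563, 0.3513, 0.1529]
tool_rot: [0.689, 0.724, 0.002, 0.001]
ft_force: [-0.8, -0.4, -0.4]
width: 0.007
```

Run:
```python
from h import *
st(); rxy()
for q in(0,.1,.2,.3,.4):print(q,proj('wrist',rk(11.9,124+55*np.cos(q),45+55*np.sin(q))))
snap('wrist','w17');crop('w17','w17a',230,150,340,270,5);snap('scene','s17');crop('s17','s17a',310,210,410,310,6)
```

```text
t22.53 pos [0.5563 0.3513 0.1529] yaw 92.85 tilt [0.0032 0.0013] F [-0.8 -0.4 -0.4] w 0.007 q [-0.05  0.51 -0.81  1.5   0.38  1.29 -0.84]
rack xy 12.17 179.35
0 [[283.02285513 202.65668546]]
0.1 [[283.04835115 204.65423618]]
0.2 [[283.07480406 207.31164487]]
0.3 [[283.1019265  210.63100379]]
0.4 [[283.12938973 214.60277954]]
```

View pics/w17a.png

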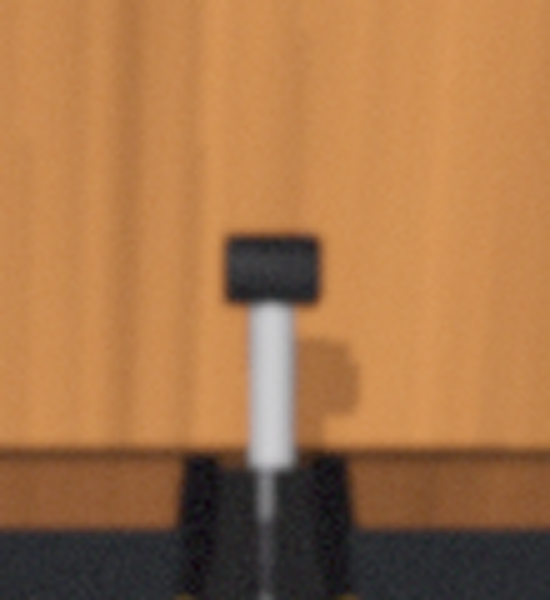

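View pics/s17a.png

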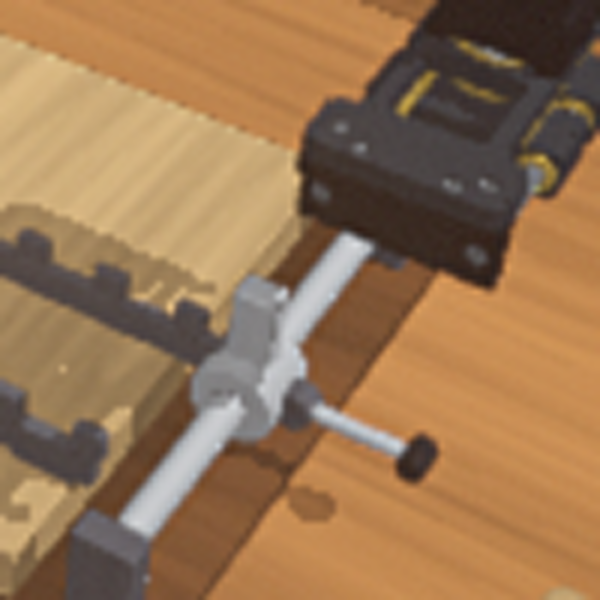

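>>> servo_tool(offset=[[-4.1,0,-0.5],[-4.1,0,-0.5],[-4.1,0,0],[-4.1,0,0],[-4.1,0,0]], delta_rot=[[0,0,0],[0,0,0],[0,0,0],[0,0,0],[0,0,0]], hand=[0.4,0.4,0.4,0.4,0.4])

```text
time_s: 23.05
tool_pos: [0.5646, 0.1436, 0.1592]
tool_rot: [0.689, 0.725, -0.001, -0.001]
ft_force: [0.9, -1.0, 0.2]
width: 0.298
```

>>> servo_tool(offset=[[-4.1,0,0],[-4.1,0,0],[-4.1,0,0],[-4.1,0,0],[-1,0,4]], delta_rot=[[0,0,0],[0,0,0],[0,0,0],[0,0,0],[0,0,0]], hand=[0.4,0.4,0.4,0.4,0.4])

```text
time_s: 23.47
tool_pos: [0.5779, -0.0365, 0.125]
tool_rot: [0.692, 0.721, 0.001, 0.004]
ft_force: [2.1, -0.6, 0.5]
width: 0.396
```

>>> servo_tool(offset=[[0,0,3],[0,0,0],[0,0,0],[0,0,0]], delta_rot=[[0,0,0],[0,0,0],[0,0,0],[0,0,0]], hand=[0.4,0.4,0.4,0.4])

```text
time_s: 23.8
tool_pos: [0.5747, -0.0264, 0.0919]
tool_rot: [0.689, 0.725, 0.0, -0.0]
ft_force: [-0.2, 0.7, 0.3]
width: 0.401
```

Run:
```python
from h import *
st(); rxy();snap('wrist','w18')
a=proj('wrist',rk(11,-160,24))[0];print(a)
u,v=int(a[0]),int(a[1]);crop('w18','w18b',u-35,v-50,u+35,v+35,8)
snap('scene','s18');crop('s18','s18a',150,150,300,260,5)
```

```text
t23.80 pos [ 0.5747 -0.0264  0.0919] yaw 92.96 tilt [0.0002 0.0008] F [-0.2  0.7  0.3] w 0.401 q [ 0.57  0.38 -0.72  1.77  0.27  1.1  -0.19]
rack xy 11.78 -198.83
[281.97223812 166.627464  ]
```

View pics/w18b.png

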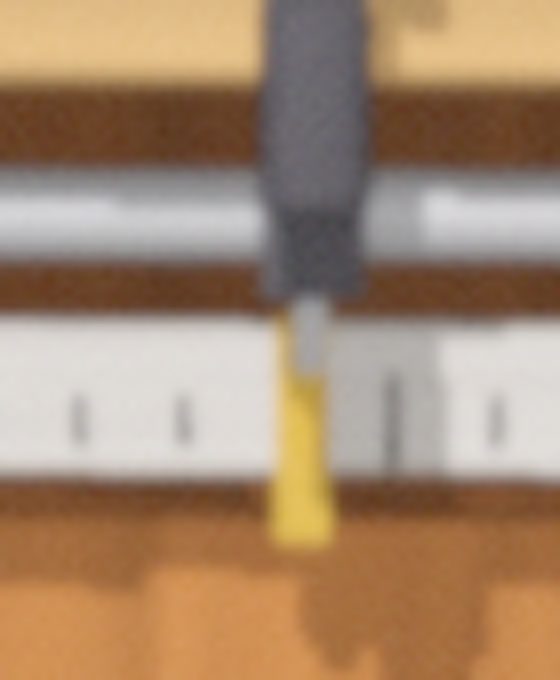

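View pics/s18.png

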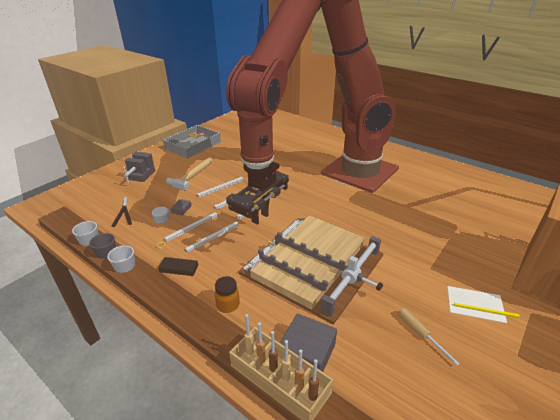

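The lever is flat. The pointer reads within about 0.8 mm of the tab centre, well inside the tab's width, so the collar is set. Next is the bar survey.

>>> servo_tool(offset=[[-2,-0.5,-3.5],[-3.2,-0.6,-2.5],[-3.2,-0.6,-2.5],[-3.2,-0.6,-2.5],[-3.2,-0.6,-2.5]], delta_rot=[[0,0,0],[0,0,0],[0,0,0],[0,0,0],[0,0,0]], hand=[0.5,0.5,0.5,0.5,0.5])

```text
time_s: 24.32
tool_pos: [0.5531, -0.1775, 0.2293]
tool_rot: [0.689, 0.725, 0.0, 0.001]
ft_force: [1.1, 0.7, -0.8]
width: 0.492
```

>>> servo_tool(offset=[[-3.2,-0.6,-2.5],[-3.2,-0.6,-2.5],[-3.2,-0.6,-2.5],[-3.2,-0.6,0],[-2.5,-0.5,0]], delta_rot=[[0,0,0],[0,0,0],[0,0,0],[0,0,0],[0,0,0]], hand=[0.5,0.5,0.5,0.5,0.5])

```text
time_s: 24.73
tool_pos: [0.5321, -0.3337, 0.3048]
tool_rot: [0.689, 0.724, 0.0, 0.003]
ft_force: [0.5, -0.4, -1.3]
width: 0.498
```

>>> servo_tool(offset=[[0,0,0],[0,0,0],[0,0,0]], delta_rot=[[0,0,0],[0,0,0],[0,0,0]], hand=[0.5,0.5,0.5])

```text
time_s: 24.98
tool_pos: [0.5323, -0.3298, 0.3021]
tool_rot: [0.689, 0.725, 0.0, 0.001]
ft_force: [1.3, 0.4, 0.2]
width: 0.498
```

Run:
```python
from h import *
st();snap('wrist','w19')
K,R,t=cam('wrist');np.savez('w19.npz',K=K,R=R,t=t)
```

```text
t24.98 pos [ 0.5323 -0.3298  0.3021] yaw 92.96 tilt [ 0.0014 -0.    ] F [1.3 0.4 0.2] w 0.498 q [ 0.95  0.31 -0.6   1.37  0.18  1.51  0.41]
```

View pics/w19.png

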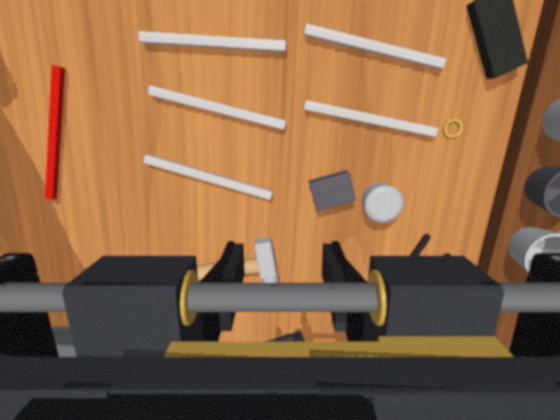

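The wrist view shows five silver bars centred at about (212,41), (217,106), (208,177), (374,46) and (371,118). The red look-alike at (54,132) and the hammer head at (265,258) are rejected. I'll segment the bars for sub-pixel poses.

```bash
cat >> h.py <<'E'
def bars(name,n='wrist',z=.012,rmax=235,show=True):
    im=cv2.imread('pics/%s.png'%name).astype(int); b,g,r=im[...,0],im[...,1],im[...,2]
    m=((b>125)&(r-b<60)).astype(np.uint8); m[rmax:]=0
    k,lab,stt,cen=cv2.connectedComponentsWithStats(m)
    out=[]
    for i in range(1,k):
        if stt[i,4]<200: continue
        ys,xs=np.nonzero(lab==i); (c,wh,a)=cv2.minAreaRect(np.column_stack([xs,ys]).astype(np.float32))
        if max(wh)<4*min(wh) : continue
        box=cv2.boxPoints((c,wh,a)); e=[]
        P=np.array([atz(n,u,v,z)[:2] for u,v in box]); C=atz(n,c[0],c[1],z)[:2]
        d=[np.linalg.norm(P[j]-P[(j+1)%4]) for j in range(4)]; j=int(np.argmax(d)); v=P[(j+1)%4]-P[j]
        ang=np.degrees(np.arctan2(v[1],v[0]))%180
        out.append((C,ang)); 
        if show: print(np.array(c).round(1),'world',C.round(4),'ang %.1f'%ang,'L %.3f W %.3f'%(max(d),min(d)))
    return out
E
python3 -c "
from h import *
bars('w19')"
```

```text
[374.6  45.6] world [ 0.6434 -0.1626] ang 170.5 L 0.192 W 0.013
[211.5  40.5] world [ 0.4309 -0.1677] ang 179.7 L 0.192 W 0.013
[216.3 106.9] world [ 0.4364 -0.2498] ang 168.8 L 0.193 W 0.014
[370.4 118.1] world [ 0.6499 -0.2535] ang 171.7 L 0.193 W 0.013
[207.4 176.4] world [ 0.4227 -0.3476] ang 166.0 L 0.192 W 0.015
```

>>> servo_tool(offset=[[0,0,0],[0,0,0],[0,0,0],[0,0,0],[0,0,0]], delta_rot=[[0,0,-7.1],[0,0,-7.1],[0,0,-7.1],[0,0,-7.1],[0,0,-7.1]], hand=[0.5,0.5,0.5,0.5,0.5])

```text
time_s: 25.45
tool_pos: [0.5324, -0.3292, 0.3017]
tool_rot: [0.431, 0.902, 0.0, 0.0]
ft_force: [-0.1, -0.4, -0.7]
width: 0.501
```

>>> servo_tool(offset=[[0,0,0],[0,0,0],[0,0,0],[0,0,0],[0,0,0]], delta_rot=[[0,0,-7.1],[0,0,-7.1],[0,0,-7.1],[0,0,-7.1],[0,0,-7.1]], hand=[0.5,0.5,0.5,0.5,0.5])

```text
time_s: 25.87
tool_pos: [0.5323, -0.3292, 0.3017]
tool_rot: [0.136, 0.991, -0.0, 0.0]
ft_force: [0.8, 0.2, 0.4]
width: 0.501
```

>>> servo_tool(offset=[[0,0,0],[-1.4,3,2],[-1.4,3,2],[-1.4,3,2],[-1.4,3,2]], delta_rot=[[0,0,-6.6],[0,0,0],[0,0,0],[0,0,0],[0,0,0]], hand=[0.5,0.5,0.5,0.5,0.5])

```text
time_s: 26.28
tool_pos: [0.6077, -0.2191, 0.221]
tool_rot: [0.082, 0.997, -0.0, 0.001]
ft_force: [0.0, 0.2, 0.6]
width: 0.498
```

>>> servo_tool(offset=[[-1.3,3.1,2],[-1.3,3.1,2],[0,0,4],[0,0,4],[0,0,0]], delta_rot=[[0,0,0],[0,0,0],[0,0,0],[0,0,0],[0,0,0]], hand=[0.5,0.5,0.5,0.5,0.5])

```text
time_s: 26.7
tool_pos: [0.6386, -0.1624, 0.0938]
tool_rot: [0.081, 0.997, 0.001, -0.005]
ft_force: [-2.8, 0.3, -1.7]
width: 0.499
```

Run:
```python
from h import *
st();snap('wrist','w20'); plan([.6434,-.1626,.03],170.5)
```

```text
t26.70 pos [ 0.6386 -0.1624  0.0938] yaw 170.70 tilt [-0.0099  0.0026] F [-2.8  0.3 -1.7] w 0.499 q [ 0.75  0.57 -0.79  1.54  0.42  1.21  1.3 ]
world d cm [ 0.33  0.08 -6.8 ] | in tool now [-0.35  0.13  6.79] | in final tool [-0.31  0.14  6.8 ] | rot [ 0.04 -0.38  0.12]
```

View pics/w20.png

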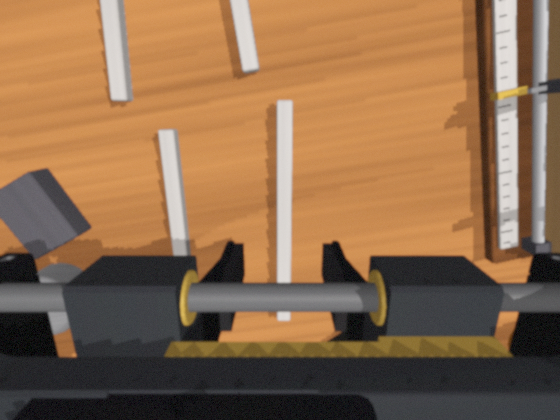

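>>> servo_tool(offset=[[0,0,3],[0,0,3.2],[0,0,0],[0,0,0]], delta_rot=[[0,0,0],[0,0,0],[0,0,0],[0,0,0]], hand=[0.5,0.5,0.5,0.5])

```text
time_s: 27.08
tool_pos: [0.6428, -0.1652, 0.0408]
tool_rot: [0.083, 0.997, 0.0, -0.0]
ft_force: [0.2, 0.6, 1.7]
width: 0.5
```

Run:
```python
from h import *
st();snap('wrist','w21');snap('side','d21');snap('scene','s21');crop('s21','s21a',170,150,310,260,5); plan([.6434,-.1626,.01],170.5);crop('d21','d21a',190,90,350,210,5)
```

```text
t27.08 pos [ 0.6428 -0.1652  0.0408] yaw 170.47 tilt [-0.0001  0.0002] F [0.2 0.6 1.7] w 0.500 q [ 0.74  0.63 -0.76  1.58  0.47  1.12  1.27]
world d cm [-0.11  0.28 -3.25] | in tool now [0.16 0.26 3.25] | in final tool [0.15 0.25 3.25] | rot [-0.02  0.24 -0.04]
```

View pics/w21.png

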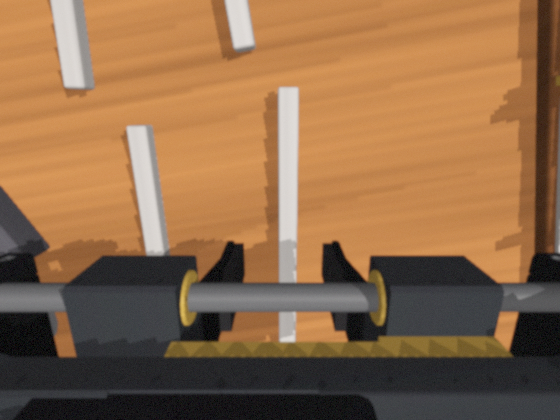

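View pics/s21a.png

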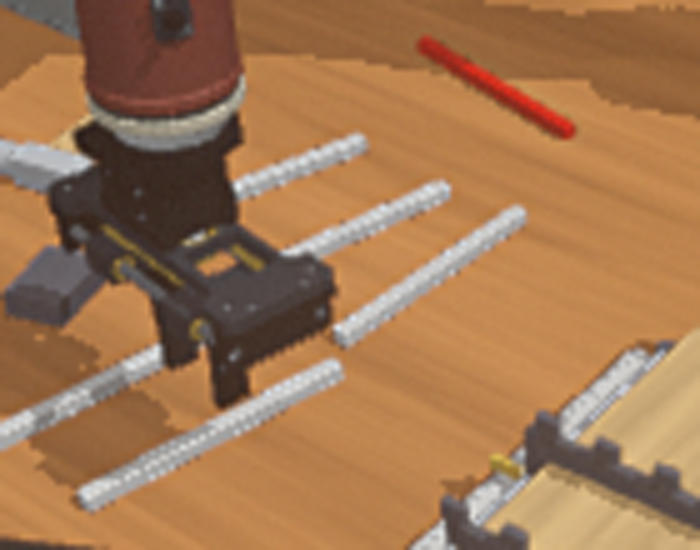

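View pics/d21a.png

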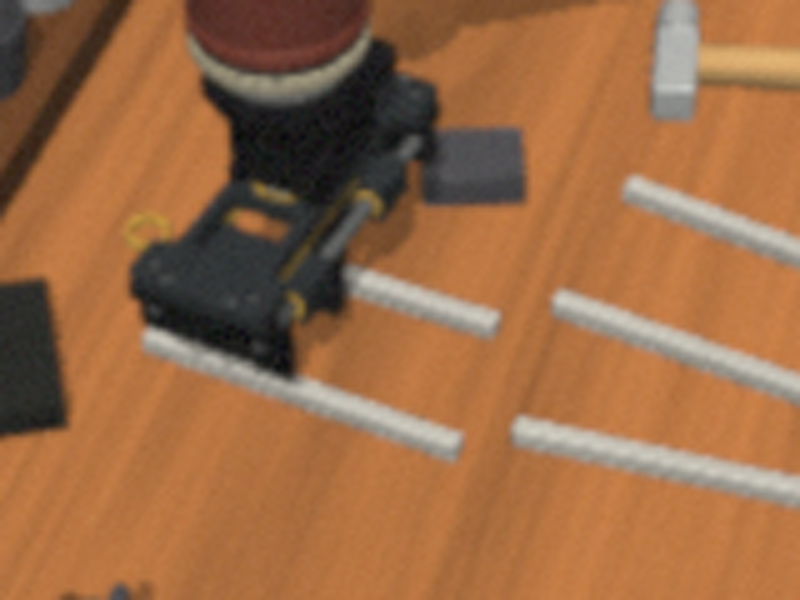

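Run:
```python
from h import *
for z in(0,.01,.019,.03,.041,.05):print(z,proj('scene',[.6476,-.1366,z]).round(1),proj('side',[.6476,-.1366,z]).round(1))
```

```text
0 [[218.3 240.5]] [[245.7 176.1]]
0.01 [[218. 238.]] [[245.5 173.5]]
0.019 [[217.7 235.7]] [[245.3 171.1]]
0.03 [[217.3 232.9]] [[245.1 168.2]]
0.041 [[216.9 230.1]] [[244.8 165.3]]
0.05 [[216.6 227.8]] [[244.6 162.8]]
```

In both fixed views the fingertips sit at about z≈0.04 with TCP z=0.041. That confirms they are level with the reported TCP, so I'll go down to z≈0.005, watching the force.

>>> servo_tool(offset=[[0.1,0.25,1.5],[0,0,1],[0,0,0.5],[0,0,0]], delta_rot=[[0,0,0],[0,0,0],[0,0,0],[0,0,0]], hand=[0.5,0.5,0.5,0.5])

```text
time_s: 27.57
tool_pos: [0.641, -0.1625, 0.0075]
tool_rot: [0.083, 0.997, 0.0, -0.001]
ft_force: [-0.1, -0.2, 0.6]
width: 0.497
```

>>> servo_tool(offset=[[0,0,0.3],[0,0,0]], delta_rot=[[0,0,0],[0,0,0]], hand=[0.5,0.5])

```text
time_s: 27.73
tool_pos: [0.6419, -0.1626, 0.0057]
tool_rot: [0.083, 0.997, 0.0, -0.0]
ft_force: [-0.5, 1.2, 0.6]
width: 0.503
```

>>> servo_tool(offset=[[0,0,0],[0,0,0],[0,0,0],[0,0,0],[0,0,0]], delta_rot=[[0,0,0],[0,0,0],[0,0,0],[0,0,0],[0,0,0]], hand=[0,0,0,0,0])

```text
time_s: 28.15
tool_pos: [0.6421, -0.1626, 0.0061]
tool_rot: [0.083, 0.997, -0.0, 0.0]
ft_force: [-0.2, -0.3, -0.1]
width: 0.211
```

>>> servo_tool(offset=[[0,0,0],[0,0,0],[0,0,0],[0,0,0],[0,0,0]], delta_rot=[[0,0,0],[0,0,0],[0,0,0],[0,0,0],[0,0,0]], hand=[0,0,0,0,0])

```text
time_s: 28.57
tool_pos: [0.6421, -0.1625, 0.0061]
tool_rot: [0.083, 0.997, 0.0, 0.0]
ft_force: [0.1, 1.1, 1.8]
width: 0.126
```

Run:
```python
from h import *
st();snap('scene','s22');crop('s22','s22a',170,150,310,260,5)
```

```text
t28.57 pos [ 0.6421 -0.1625  0.0061] yaw 170.48 tilt [0.0001 0.0001] F [0.1 1.1 1.8] w 0.126 q [ 0.72  0.66 -0.74  1.61  0.49  1.07  1.24]
```

View pics/s22a.png

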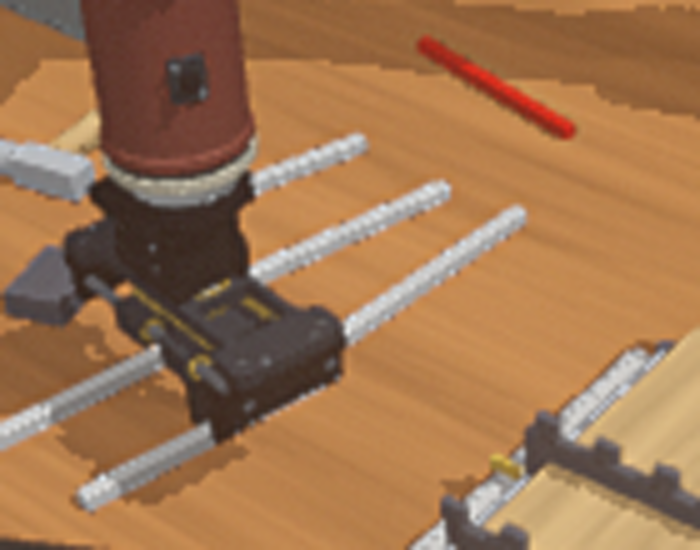

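>>> servo_tool(offset=[[0,0,-0.5],[0,0,-1],[0,0,-1.5],[0,0,-1.5],[0,0,-1.5]], delta_rot=[[0,0,0],[0,0,0],[0,0,0],[0,0,0],[0,0,0]], hand=[0,0,0,0,0])

```text
time_s: 29.03
tool_pos: [0.6424, -0.1625, 0.0682]
tool_rot: [0.083, 0.997, -0.0, 0.001]
ft_force: [0.1, -0.9, -2.7]
width: 0.132
```

>>> servo_tool(offset=[[0,0,-3],[0,0,-3],[0,0,-3],[0,0,0]], delta_rot=[[0,0,0],[0,0,0],[0,0,0],[0,0,0]], hand=[0,0,0,0])

```text
time_s: 29.37
tool_pos: [0.6454, -0.1623, 0.1646]
tool_rot: [0.083, 0.997, -0.001, 0.005]
ft_force: [1.4, 0.4, -2.1]
width: 0.129
```

Run:
```python
from h import *
st();snap('wrist','w23');snap('scene','s23');crop('s23','s23a',170,130,310,260,4.5);plan(rk(56,50,150),182.85)
```

```text
t29.37 pos [ 0.6454 -0.1623  0.1646] yaw 170.49 tilt [ 0.01   -0.0024] F [ 1.4  0.4 -2.1] w 0.129 q [ 0.76  0.51 -0.82  1.47  0.38  1.31  1.32]
world d cm [-3.64 38.69 -0.87] | in tool now [10.   37.55  0.81] | in final tool [ 1.72 38.82  0.87] | rot [ -0.06   0.21 -12.38]
```

View pics/w23.png

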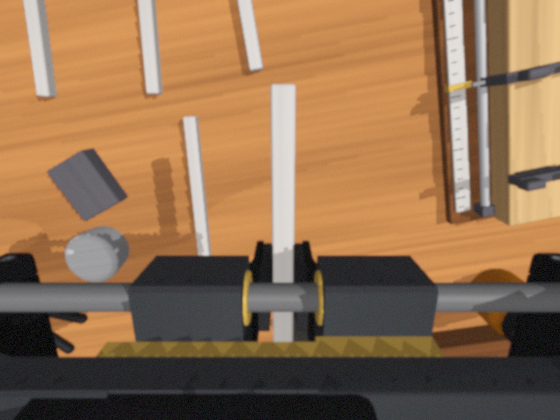

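View pics/s23a.png

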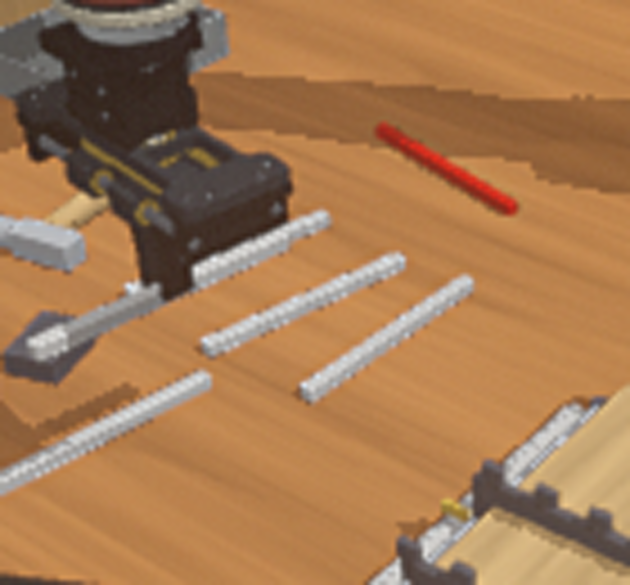

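>>> servo_tool(offset=[[0,0,0],[0,0,0],[0.2,3.8,0],[0.2,3.9,0],[0.2,3.9,0]], delta_rot=[[0,0,-6.2],[0,0,-6.2],[0,0,0],[0,0,0],[0,0,0]], hand=[0,0,0,0,0])

```text
time_s: 29.88
tool_pos: [0.6291, -0.0465, 0.1548]
tool_rot: [-0.024, 1.0, 0.0, -0.001]
ft_force: [0.9, 0.7, -2.7]
width: 0.128
```

>>> servo_tool(offset=[[0.2,3.9,0],[0.2,3.9,0],[0.2,3.9,0],[0.2,3.9,0],[0.2,3.9,0]], delta_rot=[[0,0,0],[0,0,0],[0,0,0],[0,0,0],[0,0,0]], hand=[0,0,0,0,0])

```text
time_s: 30.3
tool_pos: [0.6093, 0.1485, 0.1552]
tool_rot: [-0.025, 1.0, -0.0, -0.001]
ft_force: [1.2, -0.2, -2.4]
width: 0.128
```

>>> servo_tool(offset=[[0.1,3.9,0],[0,3.8,0],[0,0,0],[0,0,0]], delta_rot=[[0,0,0],[0,0,0],[0,0,0],[0,0,0]], hand=[0,0,0,0])

```text
time_s: 30.63
tool_pos: [0.6036, 0.2276, 0.1553]
tool_rot: [-0.028, 1.0, 0.0, -0.001]
ft_force: [0.3, -0.4, -3.0]
width: 0.129
```

Run:
```python
from h import *
st();rxy();snap('wrist','w24');plan(rk(56,50,66),182.85);print(proj('wrist',[rk(100,50,60),rk(12,50,60)]))
```

```text
t30.63 pos [0.6036 0.2276 0.1553] yaw -176.78 tilt [-0.0018  0.0009] F [ 0.3 -0.4 -3. ] w 0.129 q [ 0.25  0.53 -0.93  1.52  0.43  1.31  0.9 ]
rack xy 53.18 53.45
world d cm [ 0.2  -0.06 -8.91] | in tool now [-0.21 -0.06  8.91] | in final tool [-0.2  -0.07  8.91] | rot [-0.03 -0.09  0.17]
[[283.08521591 257.04981941]
 [283.3606257  159.76503053]]
```

View pics/w24.png

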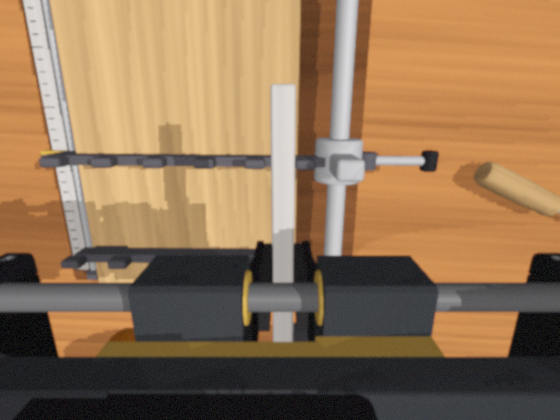

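>>> servo_tool(offset=[[-0.2,-0.1,3],[0,0,3],[0,0,1.5],[0,0,0.7],[0,0,0.4]], delta_rot=[[0,0,0],[0,0,0],[0,0,0],[0,0,0],[0,0,0]], hand=[0,0,0,0,0])

```text
time_s: 31.1
tool_pos: [0.6074, 0.2219, 0.0689]
tool_rot: [-0.024, 1.0, -0.0, -0.001]
ft_force: [0.1, -0.3, -2.1]
width: 0.13
```

>>> servo_tool(offset=[[0,0,0.2],[0,0,0]], delta_rot=[[0,0,0],[0,0,0]], hand=[0,0])

```text
time_s: 31.27
tool_pos: [0.6082, 0.2233, 0.0689]
tool_rot: [-0.025, 1.0, 0.0, 0.001]
ft_force: [0.3, -0.1, -2.6]
width: 0.126
```

Run:
```python
from h import *
st();rxy();snap('scene','s25');crop('s25','s25a',230,190,390,310,5);plan(rk(56,50,66),182.85)
```

```text
t31.27 pos [0.6082 0.2233 0.0689] yaw -177.15 tilt [0.001  0.0005] F [ 0.3 -0.1 -2.6] w 0.126 q [ 0.22  0.61 -0.88  1.6   0.5   1.17  0.85]
rack xy 57.57 48.86
world d cm [-0.17  0.08 -0.32] | in tool now [0.17 0.09 0.32] | in final tool [0.17 0.09 0.32] | rot [0.03 0.09 0.02]
```

View pics/s25a.png

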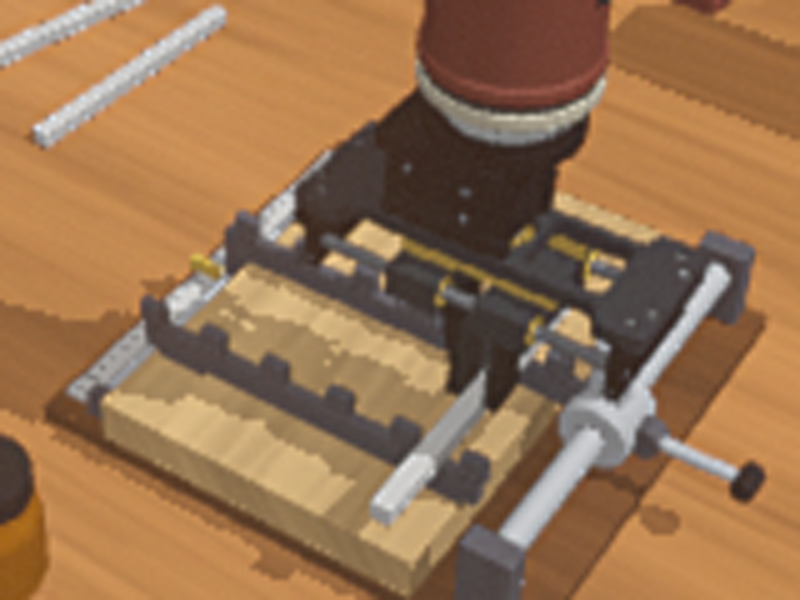

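>>> servo_tool(offset=[[0.1,0.1,0.2],[0,0,0.1],[0,0,0]], delta_rot=[[0,0,0],[0,0,0],[0,0,0]], hand=[0,0,0])

```text
time_s: 31.57
tool_pos: [0.6069, 0.2247, 0.0662]
tool_rot: [-0.025, 1.0, 0.0, 0.001]
ft_force: [-0.7, -0.3, 3.0]
width: 0.13
```

>>> servo_tool(offset=[[0,0,0],[0,0,0],[0,0,0]], delta_rot=[[0,0,0],[0,0,0],[0,0,0]], hand=[0.3,0.3,0.3])

```text
time_s: 31.82
tool_pos: [0.6068, 0.2242, 0.0652]
tool_rot: [-0.025, 1.0, 0.0, 0.0]
ft_force: [0.0, -0.3, -0.4]
width: 0.255
```

Run:
```python
from h import *
st();rxy();snap('scene','s26');crop('s26','s26a',230,190,390,310,5)
```

```text
t31.82 pos [0.6068 0.2242 0.0652] yaw -177.13 tilt [0.0005 0.0001] F [ 0.  -0.3 -0.4] w 0.255 q [ 0.22  0.61 -0.88  1.61  0.5   1.17  0.85]
rack xy 56.21 49.85
```

View pics/s26a.png

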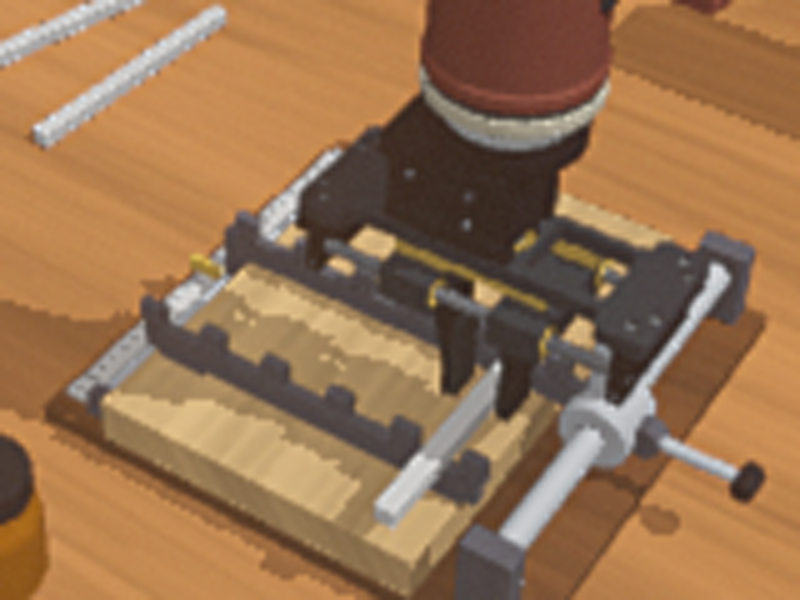

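>>> servo_tool(offset=[[0,0,-3],[0,0,-3],[0,0,-3],[-0.2,-4,0],[-0.2,-4,0]], delta_rot=[[0,0,0],[0,0,0],[0,0,0],[0,0,0],[0,0,0]], hand=[0.3,0.3,0.3,0.4,0.5])

```text
time_s: 32.28
tool_pos: [0.6148, 0.1475, 0.1576]
tool_rot: [-0.028, 1.0, 0.001, 0.002]
ft_force: [1.2, -1.2, -0.8]
width: 0.382
```

>>> servo_tool(offset=[[-0.2,-4,0],[-0.2,-4,0],[-0.2,-4,0],[-0.2,-4,0],[-0.2,-4,0]], delta_rot=[[0,0,0],[0,0,0],[0,0,0],[0,0,0],[0,0,0]], hand=[0.5,0.5,0.5,0.5,0.5])

```text
time_s: 32.7
tool_pos: [0.6345, -0.057, 0.1551]
tool_rot: [-0.025, 1.0, -0.0, 0.0]
ft_force: [0.4, 1.0, 0.5]
width: 0.499
```

>>> servo_tool(offset=[[-0.2,-4,0],[-0.1,-4,0],[-0.1,-4,0],[0,-4,0],[0,-3.9,0]], delta_rot=[[0,0,0],[0,0,0],[0,0,0],[0,0,5.5],[0,0,5.6]], hand=[0.5,0.5,0.5,0.5,0.5])

```text
time_s: 33.12
tool_pos: [0.6449, -0.2556, 0.1548]
tool_rot: [0.074, 0.997, 0.0, 0.0]
ft_force: [1.0, 0.6, -0.7]
width: 0.5
```

>>> servo_tool(offset=[[0,0,0],[0,0,0],[0,0,0]], delta_rot=[[0,0,0],[0,0,0],[0,0,0]], hand=[0.5,0.5,0.5])

```text
time_s: 33.37
tool_pos: [0.6448, -0.2527, 0.1548]
tool_rot: [0.071, 0.997, 0.0, -0.0]
ft_force: [-0.9, 1.2, 0.5]
width: 0.499
```

Run:
```python
from h import *
st();snap('wrist','w27');bars('w27');plan([.6499,-.2535,.005],171.7);print(proj('wrist',[.6499,-.2535,.012]))
```

```text
t33.37 pos [ 0.6448 -0.2527  0.1548] yaw 171.82 tilt [-0.0001  0.001 ] F [-0.9  1.2  0.5] w 0.499 q [ 0.84  0.58 -0.79  1.4   0.41  1.33  1.47]
[133.5  38.5] world [ 0.4864 -0.3626] ang 165.4 L 0.062 W 0.016
[248.9  38.5] world [ 0.5007 -0.262 ] ang 168.6 L 0.061 W 0.013
[554.5 145. ] world [0.6336 0.0139] ang 5.9 L 0.124 W 0.008
[283.5 168. ] world [ 0.6187 -0.2481] ang 172.3 L 0.131 W 0.012
world d cm [  0.48  -0.19 -15.  ] | in tool now [-0.5  -0.14 15.  ] | in final tool [-0.5  -0.12 15.  ] | rot [0.06 0.   0.22]
[[282.54095384 199.02707814]]
```

View pics/w27.png

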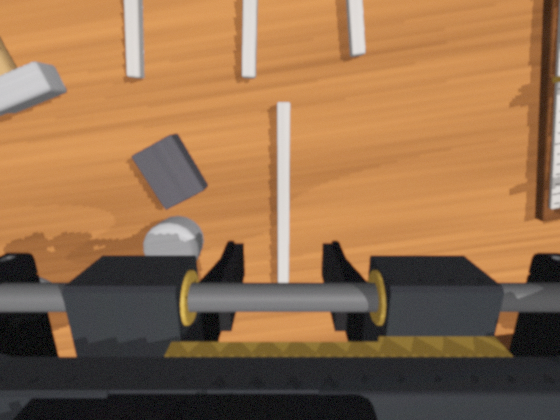

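>>> servo_tool(offset=[[-0.3,-0.1,4],[-0.2,0,4],[0,0,4],[0,0,2],[0,0,0.8]], delta_rot=[[0,0,0],[0,0,0],[0,0,0],[0,0,0],[0,0,0]], hand=[0.5,0.5,0.5,0.5,0.5])

```text
time_s: 33.83
tool_pos: [0.6476, -0.2522, 0.0028]
tool_rot: [0.07, 0.998, 0.001, -0.003]
ft_force: [-0.5, -0.1, 0.1]
width: 0.5
```

>>> servo_tool(offset=[[0,0,0.2],[0,0,0],[0,0,0]], delta_rot=[[0,0,0],[0,0,0],[0,0,0]], hand=[0.4,0.2,0.1])

```text
time_s: 34.08
tool_pos: [0.6512, -0.2547, 0.0073]
tool_rot: [0.071, 0.997, -0.0, 0.002]
ft_force: [-0.8, 0.7, 0.2]
width: 0.354
```

>>> servo_tool(offset=[[0,0,0],[0,0,0],[0,0,0],[0,0,0],[0,0,0]], delta_rot=[[0,0,0],[0,0,0],[0,0,0],[0,0,0],[0,0,0]], hand=[0,0,0,0,0])

```text
time_s: 34.5
tool_pos: [0.6505, -0.2548, 0.0063]
tool_rot: [0.072, 0.997, -0.0, 0.001]
ft_force: [-0.5, 1.3, 7.5]
width: 0.131
```

>>> servo_tool(offset=[[0,0,0],[0,0,0]], delta_rot=[[0,0,0],[0,0,0]], hand=[0,0])

```text
time_s: 34.67
tool_pos: [0.6505, -0.2548, 0.0063]
tool_rot: [0.072, 0.997, -0.0, 0.001]
ft_force: [-1.2, 1.9, 6.9]
width: 0.127
```

Run:
```python
from h import *
st()
```

```text
t34.67 pos [ 0.6505 -0.2548  0.0063] yaw 171.79 tilt [ 0.0018 -0.0002] F [-1.2  1.9  6.9] w 0.127 q [ 0.81  0.72 -0.72  1.51  0.51  1.11  1.4 ]
```

>>> servo_tool(offset=[[0,0,-0.5],[0,0,-1],[0,0,-2],[0,0,-3],[0,0,-3]], delta_rot=[[0,0,0],[0,0,0],[0,0,0],[0,0,0],[0,0,0]], hand=[0,0,0,0,0])

```text
time_s: 35.08
tool_pos: [0.6486, -0.2551, 0.1006]
tool_rot: [0.072, 0.997, 0.0, -0.001]
ft_force: [1.0, -0.5, -2.7]
width: 0.127
```

>>> servo_tool(offset=[[0,0,-3],[0,0,-2.5],[0,0,0],[0,0,0],[0,0,0]], delta_rot=[[0,0,0],[0,0,0],[0,0,-5.5],[0,0,-5.5],[0,0,0]], hand=[0,0,0,0,0])

```text
time_s: 35.5
tool_pos: [0.6495, -0.2554, 0.1559]
tool_rot: [-0.026, 1.0, -0.0, 0.0]
ft_force: [0.8, -0.1, -2.5]
width: 0.129
```

Run:
```python
from h import *
st();plan(rk(56,10,155),182.85)
```

```text
t35.50 pos [ 0.6495 -0.2554  0.1559] yaw -176.98 tilt [ 0.0003 -0.0006] F [ 0.8 -0.1 -2.5] w 0.129 q [ 0.86  0.6  -0.82  1.38  0.44  1.35  1.65]
world d cm [-4.09 43.98 -0.09] | in tool now [ 1.77 44.13  0.06] | in final tool [ 1.9  44.13  0.09] | rot [-0.03  0.02  0.17]
```

>>> servo_tool(offset=[[0.2,4,0],[0.2,4,0],[0.2,4,0],[0.2,4,0],[0.2,4,0]], delta_rot=[[0,0,0.1],[0,0,0],[0,0,0],[0,0,0],[0,0,0]], hand=[0,0,0,0,0])

```text
time_s: 35.92
tool_pos: [0.6293, -0.0543, 0.1549]
tool_rot: [-0.021, 1.0, -0.0, -0.0]
ft_force: [0.7, -0.1, -3.2]
width: 0.127
```

>>> servo_tool(offset=[[0.2,4,0],[0.2,4,0],[0.2,4,0],[0.2,4,0],[0.1,4,0]], delta_rot=[[0,0,0],[0,0,0],[0,0,0],[0,0,0],[0,0,0]], hand=[0,0,0,0,0])

```text
time_s: 36.33
tool_pos: [0.611, 0.145, 0.155]
tool_rot: [-0.021, 1.0, -0.0, -0.0]
ft_force: [1.6, -0.2, -2.7]
width: 0.127
```

>>> servo_tool(offset=[[0,4.1,0],[0,0,2],[0,0,2],[0,0,0],[0,0,0]], delta_rot=[[0,0,0],[0,0,0],[0,0,0],[0,0,0],[0,0,0]], hand=[0,0,0,0,0])

```text
time_s: 36.75
tool_pos: [0.6093, 0.1837, 0.1142]
tool_rot: [-0.022, 1.0, -0.0, -0.001]
ft_force: [0.3, -0.2, -3.0]
width: 0.124
```

Run:
```python
from h import *
st();rxy();plan(rk(56,10,66),182.85)
```

```text
t36.75 pos [0.6093 0.1837 0.1142] yaw -177.47 tilt [-0.0026 -0.001 ] F [ 0.3 -0.2 -3. ] w 0.124 q [ 0.31  0.55 -0.91  1.59  0.45  1.24  0.93]
rack xy 56.7 9.26
world d cm [-0.07  0.07 -4.82] | in tool now [0.06 0.08 4.82] | in final tool [0.07 0.07 4.82] | rot [-0.05 -0.15 -0.32]
```

>>> servo_tool(offset=[[0,0.1,2],[0,0,1.5],[0,0,0.7],[0,0,0.5],[0,0,0]], delta_rot=[[0,0,-0.3],[0,0,0],[0,0,0],[0,0,0],[0,0,0]], hand=[0,0,0,0,0])

```text
time_s: 37.17
tool_pos: [0.6096, 0.1849, 0.0673]
tool_rot: [-0.025, 1.0, -0.0, -0.001]
ft_force: [-0.5, 0.2, -3.8]
width: 0.124
```

>>> servo_tool(offset=[[0,0,0.2],[0,0,0]], delta_rot=[[0,0,0],[0,0,0]], hand=[0,0])

```text
time_s: 37.33
tool_pos: [0.6103, 0.1857, 0.0665]
tool_rot: [-0.026, 1.0, 0.0, 0.0]
ft_force: [-0.1, -0.6, -2.9]
width: 0.128
```

Run:
```python
from h import *
st();rxy()
```

```text
t37.33 pos [0.6103 0.1857 0.0665] yaw -177.04 tilt [0.0008 0.0004] F [-0.1 -0.6 -2.9] w 0.128 q [ 0.29  0.59 -0.89  1.63  0.49  1.16  0.91]
rack xy 57.86 11.21
```

>>> servo_tool(offset=[[0,0,0.2],[0,0,0]], delta_rot=[[0,0,0],[0,0,0]], hand=[0,0])

```text
time_s: 37.5
tool_pos: [0.6105, 0.1858, 0.0662]
tool_rot: [-0.026, 1.0, -0.0, 0.001]
ft_force: [-3.9, -2.9, 10.8]
width: 0.126
```

>>> servo_tool(offset=[[0,0,0],[0,0,0],[0,0,0]], delta_rot=[[0,0,0],[0,0,0],[0,0,0]], hand=[0.3,0.3,0.3])

```text
time_s: 37.75
tool_pos: [0.6104, 0.1858, 0.0647]
tool_rot: [-0.026, 1.0, 0.0, 0.001]
ft_force: [0.1, -0.1, 0.2]
width: 0.255
```

>>> servo_tool(offset=[[0,0,-3],[0,0,-3],[0,0,-3],[0,0,0]], delta_rot=[[0,0,0],[0,0,0],[0,0,0],[0,0,0]], hand=[0.3,0.3,0.3,0.4])

```text
time_s: 38.08
tool_pos: [0.6124, 0.1874, 0.1604]
tool_rot: [-0.026, 1.0, 0.001, 0.004]
ft_force: [0.6, 1.1, 1.2]
width: 0.324
```

Run:
```python
from h import *
st();snap('wrist','w28');snap('scene','s28');crop('s28','s28a',230,190,390,310,5);plan([.4309,-.1677,.155],179.7)
```

```text
t38.08 pos [0.6124 0.1874 0.1604] yaw -177.02 tilt [0.0078 0.0028] F [0.6 1.1 1.2] w 0.324 q [ 0.32  0.51 -0.94  1.54  0.42  1.3   0.96]
world d cm [-17.98 -35.37  -0.04] | in tool now [ 1.979e+01 -3.439e+01 -3.000e-02] | in final tool [ 17.8  -35.46   0.04] | rot [0.03 0.16 3.27]
```

View pics/s28a.png

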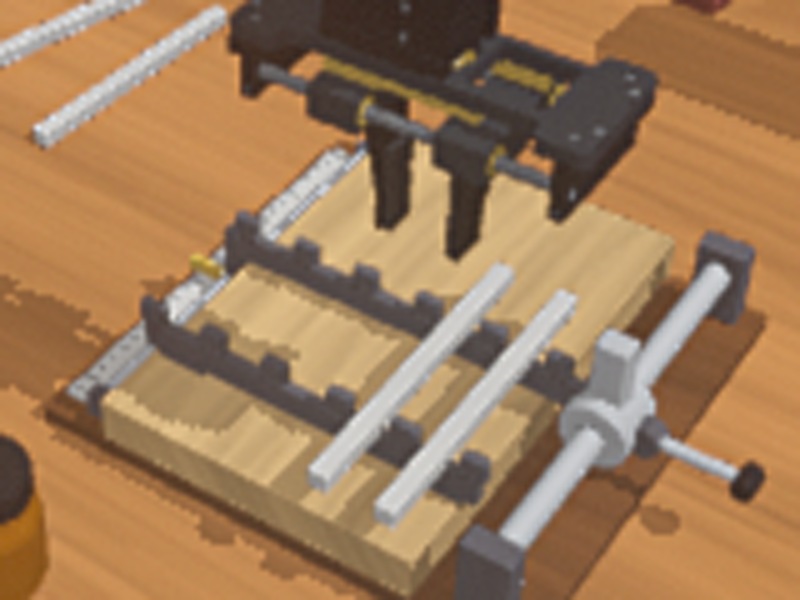

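View pics/w28.png

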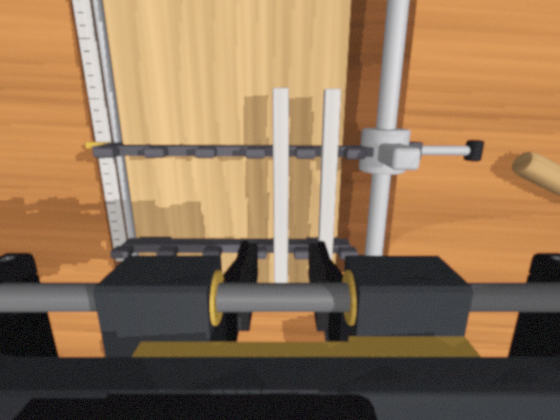

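>>> servo_tool(offset=[[2,-3.4,0],[2,-3.4,0],[2,-3.4,0],[2,-3.4,0],[2,-3.4,0]], delta_rot=[[0,0,0],[0,0,0],[0,0,0],[0,0,0],[0,0,0]], hand=[0.5,0.5,0.5,0.5,0.5])

```text
time_s: 38.6
tool_pos: [0.5171, 0.009, 0.1524]
tool_rot: [-0.026, 1.0, 0.0, -0.001]
ft_force: [1.1, -0.4, 0.6]
width: 0.496
```

>>> servo_tool(offset=[[2,-3.4,0],[2,-3.4,0],[2,-3.4,0],[2,-3.4,0],[1.8,-3.6,0]], delta_rot=[[0,0,0],[0,0,0],[0,0,0],[0,0,0],[0,0,3.3]], hand=[0.5,0.5,0.5,0.5,0.5])

```text
time_s: 39.02
tool_pos: [0.4278, -0.1677, 0.1531]
tool_rot: [0.003, 1.0, 0.0, -0.001]
ft_force: [1.5, -0.4, -0.2]
width: 0.502
```

>>> servo_tool(offset=[[0,0,0],[0,0,0],[0,0,0],[0,0,0]], delta_rot=[[0,0,0],[0,0,0],[0,0,0],[0,0,0]], hand=[0.5,0.5,0.5,0.5])

```text
time_s: 39.35
tool_pos: [0.4303, -0.1649, 0.1536]
tool_rot: [0.002, 1.0, 0.0, -0.0]
ft_force: [0.4, 0.0, 0.7]
width: 0.501
```

Run:
```python
from h import *
st();snap('wrist','w29');bars('w29');plan([.4309,-.1677,.006],179.7);print(proj('wrist',[[.4309,-.1677,.012],[.38,-.1677,.012]]))
```

```text
t39.35 pos [ 0.4303 -0.1649  0.1536] yaw 179.81 tilt [-0.0003  0.0009] F [0.4 0.  0.7] w 0.501 q [ 1.16  0.05 -0.9   1.96  0.05  1.15  1.81]
[103.2 162.5] world [ 0.3973 -0.3407] ang 165.9 L 0.146 W 0.017
[280.5 165. ] world [ 0.4004 -0.1678] ang 0.0 L 0.136 W 0.012
[203.2 169.9] world [ 0.405  -0.2437] ang 169.5 L 0.131 W 0.014
[476.8 216. ] world [0.4538 0.0332] ang 2.3 L 0.040 W 0.008
world d cm [  0.05  -0.29 -14.76] | in tool now [-0.05 -0.3  14.76] | in final tool [-0.05 -0.29 14.76] | rot [ 0.05 -0.01  0.13]
[[280.79155742 195.21345509]
 [280.50144833 143.80483567]]
```

View pics/w29.png

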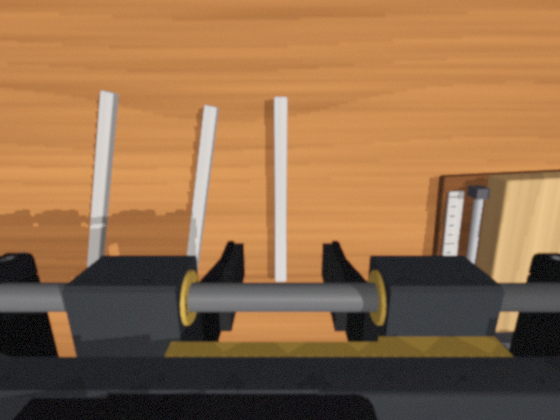

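>>> servo_tool(offset=[[0,-0.3,4],[0,0,4],[0,0,4],[0,0,1.8],[0,0,0.8]], delta_rot=[[0,0,0],[0,0,0],[0,0,0],[0,0,0],[0,0,0]], hand=[0.5,0.5,0.5,0.5,0.5])

```text
time_s: 39.82
tool_pos: [0.4284, -0.1669, 0.0049]
tool_rot: [0.001, 1.0, 0.002, -0.002]
ft_force: [-0.8, -0.3, 0.2]
width: 0.505
```

>>> servo_tool(offset=[[0,0,0.1],[0,0,0],[0,0,0],[0,0,0],[0,0,0]], delta_rot=[[0,0,0],[0,0,0],[0,0,0],[0,0,0],[0,0,0]], hand=[0.4,0,0,0,0])

```text
time_s: 40.23
tool_pos: [0.4308, -0.1698, 0.0082]
tool_rot: [0.003, 1.0, -0.001, 0.001]
ft_force: [-0.2, -0.1, 0.3]
width: 0.208
```

>>> servo_tool(offset=[[0,0,0],[0,0,0],[0,0,0],[0,0,0],[0,0,0]], delta_rot=[[0,0,0],[0,0,0],[0,0,0],[0,0,0],[0,0,0]], hand=[0,0,0,0,0])

```text
time_s: 40.65
tool_pos: [0.4306, -0.1694, 0.0078]
tool_rot: [0.003, 1.0, -0.0, 0.001]
ft_force: [-0.9, 1.4, 7.3]
width: 0.12
```

Run:
```python
from h import *
st()
```

```text
t40.65 pos [ 0.4306 -0.1694  0.0078] yaw 179.67 tilt [ 0.0011 -0.0007] F [-0.9  1.4  7.3] w 0.120 q [ 1.05  0.3  -0.85  2.09  0.3   0.87  1.6 ]
```

>>> servo_tool(offset=[[0,0,-0.5],[0,0,-1],[0,0,-2],[0,0,-3],[0,0,-3]], delta_rot=[[0,0,0],[0,0,0],[0,0,0],[0,0,0],[0,0,0]], hand=[0,0,0,0,0])

```text
time_s: 41.07
tool_pos: [0.4292, -0.1686, 0.1031]
tool_rot: [0.003, 1.0, 0.001, -0.001]
ft_force: [0.2, -1.8, -2.4]
width: 0.122
```

>>> servo_tool(offset=[[0,0,-3],[0,0,-2.5],[0,0,0],[0,0,0],[0,0,0]], delta_rot=[[0,0,-3.2],[0,0,0],[0,0,0],[0,0,0],[0,0,0]], hand=[0,0,0,0,0])

```text
time_s: 41.48
tool_pos: [0.4293, -0.1693, 0.1565]
tool_rot: [-0.025, 1.0, -0.0, -0.0]
ft_force: [0.1, -0.7, -2.5]
width: 0.119
```

Run:
```python
from h import *
st();plan(rk(56,-30,155),182.85);snap('wrist','w30')
```

```text
t41.48 pos [ 0.4293 -0.1693  0.1565] yaw -177.15 tilt [-0.0009 -0.0002] F [ 0.1 -0.7 -2.5] w 0.119 q [ 1.19  0.05 -0.92  1.95  0.05  1.16  1.87]
world d cm [18.13 31.37 -0.15] | in tool now [-19.66  30.43   0.13] | in final tool [-19.66  30.43   0.15] | rot [-0.01 -0.05 -0.  ]
```

View pics/w30.png

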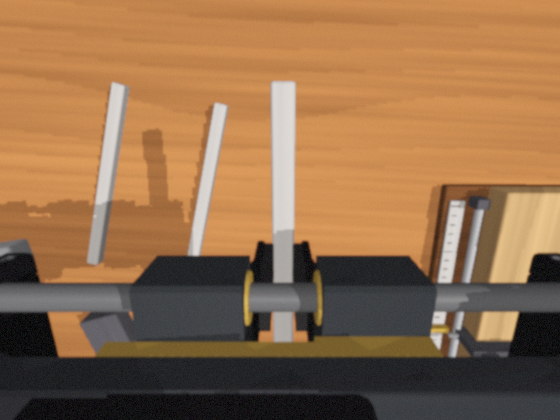

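>>> servo_tool(offset=[[-2.2,3.4,0],[-2.2,3.4,0],[-2.2,3.4,0],[-2.2,3.4,0],[-2.2,3.4,0]], delta_rot=[[0,0,0],[0,0,0],[0,0,0],[0,0,0],[0,0,0]], hand=[0,0,0,0,0])

```text
time_s: 41.95
tool_pos: [0.5311, 0.0076, 0.1556]
tool_rot: [-0.025, 1.0, 0.0, -0.001]
ft_force: [1.4, -0.6, -1.8]
width: 0.118
```

>>> servo_tool(offset=[[-2.2,3.4,0],[-2.2,3.4,0],[-2.2,3.4,0],[-2.1,3.2,0],[0,0,0]], delta_rot=[[0,0,0],[0,0,0],[0,0,0],[0,0,0],[0,0,0]], hand=[0,0,0,0,0])

```text
time_s: 42.37
tool_pos: [0.611, 0.154, 0.1549]
tool_rot: [-0.03, 1.0, 0.003, -0.001]
ft_force: [-1.0, 1.2, -1.0]
width: 0.12
```

>>> servo_tool(offset=[[0,0,2],[0,0,2],[0,0,0],[0,0,0]], delta_rot=[[0,0,0],[0,0,0],[0,0,0],[0,0,0]], hand=[0,0,0,0])

```text
time_s: 42.7
tool_pos: [0.61, 0.1439, 0.115]
tool_rot: [-0.025, 1.0, -0.0, -0.002]
ft_force: [0.2, 0.1, -2.3]
width: 0.119
```

Run:
```python
from h import *
st();rxy();plan(rk(56,-30,66),182.85)
```

```text
t42.70 pos [0.61   0.1439 0.115 ] yaw -177.10 tilt [-0.0044 -0.0003] F [ 0.2  0.1 -2.3] w 0.119 q [ 0.41  0.54 -0.96  1.61  0.46  1.24  0.99]
rack xy 55.45 -30.5
world d cm [ 0.05  0.05 -4.9 ] | in tool now [-0.08  0.05  4.9 ] | in final tool [-0.06  0.05  4.9 ] | rot [-0.   -0.25  0.05]
```

>>> servo_tool(offset=[[0,0,2],[0,0,1.5],[0,0,0.7],[0,0,0.5],[0,0,0]], delta_rot=[[0,0,0],[0,0,0],[0,0,0],[0,0,0],[0,0,0]], hand=[0,0,0,0,0])

```text
time_s: 43.12
tool_pos: [0.611, 0.1439, 0.0692]
tool_rot: [-0.025, 1.0, -0.0, -0.001]
ft_force: [-0.2, 0.2, -1.9]
width: 0.12
```

>>> servo_tool(offset=[[0,0,0.2],[0,0,0]], delta_rot=[[0,0,0],[0,0,0]], hand=[0,0])

```text
time_s: 43.28
tool_pos: [0.6117, 0.1444, 0.0684]
tool_rot: [-0.025, 1.0, 0.0, 0.0]
ft_force: [-0.1, -0.2, -2.0]
width: 0.119
```

Run:
```python
from h import *
st();rxy()
```

```text
t43.28 pos [0.6117 0.1444 0.0684] yaw -177.12 tilt [0.0006 0.0002] F [-0.1 -0.2 -2. ] w 0.119 q [ 0.39  0.59 -0.93  1.65  0.51  1.16  0.96]
rack xy 57.21 -30.09
```

>>> servo_tool(offset=[[0,0,0.15],[0,0,0]], delta_rot=[[0,0,0],[0,0,0]], hand=[0,0])

```text
time_s: 43.45
tool_pos: [0.612, 0.1444, 0.0679]
tool_rot: [-0.025, 1.0, -0.0, 0.001]
ft_force: [-3.5, -1.7, 5.1]
width: 0.119
```

>>> servo_tool(offset=[[0,0,0],[0,0,0],[0,0,0]], delta_rot=[[0,0,0],[0,0,0],[0,0,0]], hand=[0.3,0.3,0.3])

```text
time_s: 43.7
tool_pos: [0.6118, 0.1444, 0.067]
tool_rot: [-0.025, 1.0, 0.0, 0.001]
ft_force: [-0.8, -0.3, -0.3]
width: 0.256
```

>>> servo_tool(offset=[[0,0,-3],[0,0,-3],[0,0,-3],[0,0,0]], delta_rot=[[0,0,0],[0,0,0],[0,0,0],[0,0,0]], hand=[0.3,0.3,0.3,0.4])

```text
time_s: 44.03
tool_pos: [0.614, 0.1459, 0.1628]
tool_rot: [-0.025, 1.0, 0.001, 0.004]
ft_force: [0.9, 0.5, -0.0]
width: 0.326
```

Run:
```python
from h import *
st();snap('scene','s31');crop('s31','s31a',230,190,390,310,5);crop('s31','s31b',150,150,300,260,5);plan([.4364,-.2498,.155],168.8)
```

```text
t44.03 pos [0.614  0.1459 0.1628] yaw -177.11 tilt [0.0078 0.0022] F [ 0.9  0.5 -0. ] w 0.326 q [ 0.42  0.5  -0.98  1.56  0.43  1.3   1.01]
world d cm [-17.68 -39.51  -0.5 ] | in tool now [ 19.64 -38.57   0.35] | in final tool [  9.67 -42.19   0.5 ] | rot [ 0.1   0.32 14.07]
```

View pics/s31a.png

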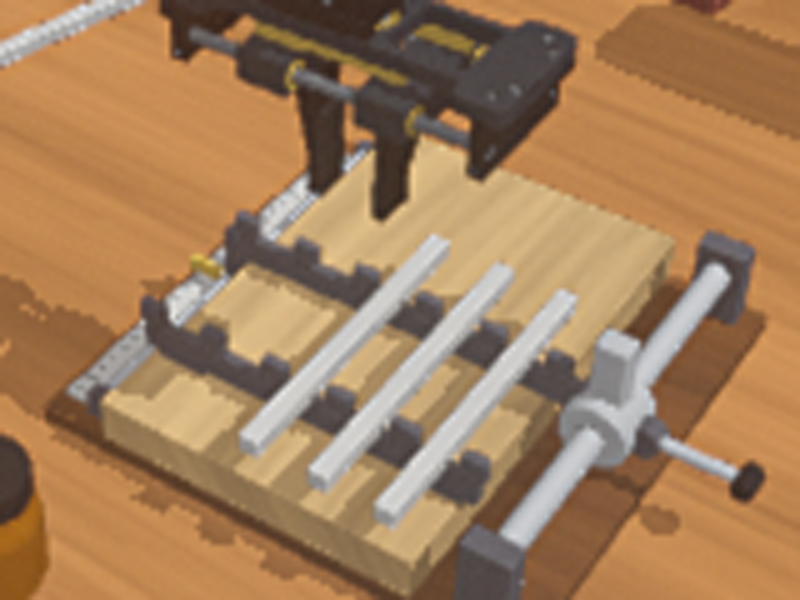

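Three bars are laid. Now the fourth.

>>> servo_tool(offset=[[1.8,-3.5,0],[1.8,-3.5,0],[1.8,-3.5,0],[1.8,-3.5,0],[1.8,-3.5,0]], delta_rot=[[0,0,0],[0,0,0],[0,0,0],[0,0,0],[0,0,0]], hand=[0.5,0.5,0.5,0.5,0.5])

```text
time_s: 44.5
tool_pos: [0.5289, -0.0366, 0.1555]
tool_rot: [-0.025, 1.0, 0.0, -0.001]
ft_force: [1.0, -0.4, 1.1]
width: 0.496
```

>>> servo_tool(offset=[[1.8,-3.5,0],[1.8,-3.5,0],[1.8,-3.5,0],[1.8,-3.5,0],[1.8,-3.5,0.5]], delta_rot=[[0,0,0],[0,0,0],[0,0,0],[0,0,0],[0,0,0]], hand=[0.5,0.5,0.5,0.5,0.5])

```text
time_s: 44.92
tool_pos: [0.4481, -0.2162, 0.1516]
tool_rot: [-0.025, 1.0, -0.001, 0.0]
ft_force: [1.8, -1.3, 0.1]
width: 0.5
```

>>> servo_tool(offset=[[1.6,-3.6,0],[0,0,0],[0,0,0],[0,0,0],[0,0,0]], delta_rot=[[0,0,7],[0,0,7],[0,0,0],[0,0,0],[0,0,0]], hand=[0.5,0.5,0.5,0.5,0.5])

```text
time_s: 45.33
tool_pos: [0.4355, -0.2497, 0.1512]
tool_rot: [0.094, 0.996, 0.0, -0.0]
ft_force: [-0.6, 0.2, -0.3]
width: 0.498
```

Run:
```python
from h import *
st();snap('wrist','w32');bars('w32');plan([.4364,-.2498,.006],168.8);print(proj('wrist',[[.4364,-.2498,.012],[.387,-.24,.012]]))
```

```text
t45.33 pos [ 0.4355 -0.2497  0.1512] yaw 169.23 tilt [-0.      0.0005] F [-0.6  0.2 -0.3] w 0.498 q [ 1.28  0.18 -0.92  1.87  0.15  1.17  1.69]
[283.5 165.5] world [ 0.4065 -0.2445] ang 169.5 L 0.134 W 0.012
[184.2 168.5] world [ 0.3912 -0.3399] ang 165.9 L 0.130 W 0.014
[551. 185.] world [0.4752 0.0115] ang 3.2 L 0.102 W 0.015
world d cm [  0.07  -0.02 -14.53] | in tool now [-8.000e-02 -1.000e-02  1.453e+01] | in final tool [-0.08 -0.   14.53] | rot [ 0.02 -0.    0.42]
[[283.85296772 195.83525253]
 [284.26755637 144.65305017]]
```

View pics/w32.png

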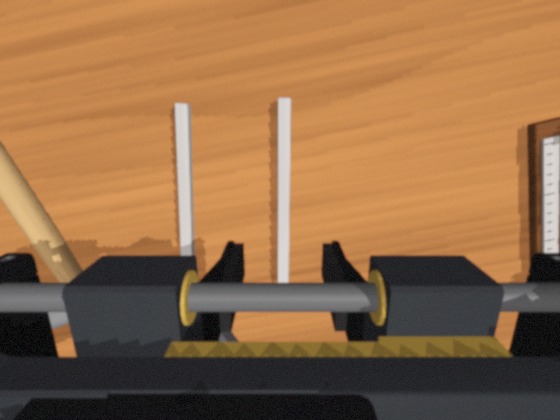

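>>> servo_tool(offset=[[0,0,4],[0,0,4],[0,0,4],[0,0,1.6],[0,0,0.7]], delta_rot=[[0,0,0.2],[0,0,0],[0,0,0],[0,0,0],[0,0,0]], hand=[0.5,0.5,0.5,0.5,0.5])

```text
time_s: 45.8
tool_pos: [0.4338, -0.2486, 0.0055]
tool_rot: [0.096, 0.995, 0.002, -0.002]
ft_force: [-0.2, 1.9, -0.2]
width: 0.498
```

>>> servo_tool(offset=[[0,0,0.1],[0,0,0],[0,0,0],[0,0,0],[0,0,0]], delta_rot=[[0,0,0],[0,0,0],[0,0,0],[0,0,0],[0,0,0]], hand=[0.4,0,0,0,0])

```text
time_s: 46.22
tool_pos: [0.4358, -0.2517, 0.0087]
tool_rot: [0.099, 0.995, -0.001, 0.001]
ft_force: [0.6, -0.1, -0.8]
width: 0.208
```

>>> servo_tool(offset=[[0,0,0],[0,0,0],[0,0,0],[0,0,0],[0,0,0]], delta_rot=[[0,0,0],[0,0,0],[0,0,0],[0,0,0],[0,0,0]], hand=[0,0,0,0,0])

```text
time_s: 46.63
tool_pos: [0.4358, -0.2512, 0.0083]
tool_rot: [0.099, 0.995, -0.0, 0.001]
ft_force: [0.2, 1.0, 7.4]
width: 0.118
```

>>> servo_tool(offset=[[0,0,-0.5],[0,0,-1],[0,0,-2],[0,0,-3],[0,0,-3]], delta_rot=[[0,0,0],[0,0,0],[0,0,0],[0,0,0],[0,0,0]], hand=[0,0,0,0,0])

```text
time_s: 47.05
tool_pos: [0.4343, -0.2505, 0.1035]
tool_rot: [0.098, 0.995, 0.001, -0.001]
ft_force: [0.7, -1.6, -2.1]
width: 0.115
```

>>> servo_tool(offset=[[0,0,-3],[0,0,-2.5],[0,0,0],[0,0,0],[0,0,0]], delta_rot=[[0,0,-7],[0,0,-7],[0,0,0],[0,0,0],[0,0,0]], hand=[0,0,0,0,0])

```text
time_s: 47.47
tool_pos: [0.4343, -0.2511, 0.1569]
tool_rot: [-0.022, 1.0, 0.0, -0.001]
ft_force: [-0.6, -1.0, -2.9]
width: 0.116
```

Run:
```python
from h import *
st();plan(rk(56,-70,155),182.85);snap('wrist','w33')
```

```text
t47.47 pos [ 0.4343 -0.2511  0.1569] yaw -177.49 tilt [-0.0011  0.0001] F [-0.6 -1.  -2.9] w 0.116 q [ 1.33  0.18 -0.96  1.86  0.16  1.18  1.92]
world d cm [17.82 35.56 -0.19] | in tool now [-19.36  34.74   0.18] | in final tool [-19.57  34.63   0.19] | rot [ 0.01 -0.06 -0.34]
```

View pics/w33.png

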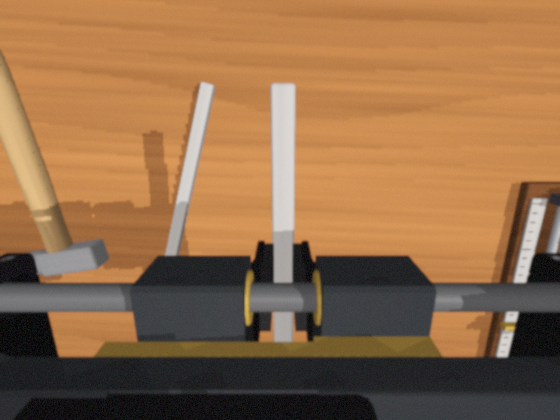

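>>> servo_tool(offset=[[-2,3.4,0],[-2,3.4,0],[-2,3.5,0],[-2,3.5,0],[-2,3.5,0]], delta_rot=[[0,0,-0.3],[0,0,0],[0,0,0],[0,0,0],[0,0,0]], hand=[0,0,0,0,0])

```text
time_s: 47.93
tool_pos: [0.5257, -0.0715, 0.1561]
tool_rot: [-0.025, 1.0, 0.0, -0.001]
ft_force: [0.7, -0.3, -1.9]
width: 0.119
```

>>> servo_tool(offset=[[-2,3.5,0],[-2,3.5,0],[-2,3.5,0],[-1.8,3.4,0],[-1.8,3.4,0]], delta_rot=[[0,0,0],[0,0,0],[0,0,0],[0,0,0],[0,0,0]], hand=[0,0,0,0,0])

```text
time_s: 48.35
tool_pos: [0.6127, 0.1063, 0.1553]
tool_rot: [-0.025, 1.0, -0.0, -0.002]
ft_force: [0.6, -1.2, -1.5]
width: 0.119
```

>>> servo_tool(offset=[[0,0,0],[0,0,2],[0,0,2],[0,0,0],[0,0,0]], delta_rot=[[0,0,0],[0,0,0],[0,0,0],[0,0,0],[0,0,0]], hand=[0,0,0,0,0])

```text
time_s: 48.77
tool_pos: [0.6116, 0.1042, 0.1156]
tool_rot: [-0.026, 1.0, -0.0, -0.002]
ft_force: [0.2, -0.8, -2.2]
width: 0.118
```

Run:
```python
from h import *
st();rxy();plan(rk(56,-70,68),182.85)
```

```text
t48.77 pos [0.6116 0.1042 0.1156] yaw -177.05 tilt [-0.0042 -0.0002] F [ 0.2 -0.8 -2.2] w 0.118 q [ 0.49  0.54 -0.98  1.62  0.46  1.24  1.05]
rack xy 55.08 -70.23
world d cm [ 0.09  0.03 -4.76] | in tool now [-0.11  0.02  4.75] | in final tool [-0.09  0.02  4.76] | rot [-0.   -0.24  0.1 ]
```

>>> servo_tool(offset=[[0,0,2],[0,0,1.5],[0,0,0.7],[0,0,0.5],[0,0,0.2]], delta_rot=[[0,0,0],[0,0,0],[0,0,0],[0,0,0],[0,0,0]], hand=[0,0,0,0,0])

```text
time_s: 49.18
tool_pos: [0.6127, 0.1042, 0.0683]
tool_rot: [-0.026, 1.0, -0.0, -0.001]
ft_force: [-7.4, -2.9, 10.5]
width: 0.12
```

>>> servo_tool(offset=[[0,0,0],[0,0,0]], delta_rot=[[0,0,0],[0,0,0]], hand=[0,0])

```text
time_s: 49.35
tool_pos: [0.6134, 0.1047, 0.0691]
tool_rot: [-0.026, 1.0, 0.0, 0.0]
ft_force: [0.1, -0.1, -2.3]
width: 0.115
```

Run:
```python
from h import *
st();rxy()
```

```text
t49.35 pos [0.6134 0.1047 0.0691] yaw -177.03 tilt [0.0009 0.0003] F [ 0.1 -0.1 -2.3] w 0.115 q [ 0.47  0.58 -0.95  1.67  0.51  1.16  1.01]
rack xy 56.93 -69.84
```

>>> servo_tool(offset=[[0,0,0.15],[0,0,0],[0,0,0],[0,0,0],[0,0,0]], delta_rot=[[0,0,0],[0,0,0],[0,0,0],[0,0,0],[0,0,0]], hand=[0,0,0.3,0.3,0.3])

```text
time_s: 49.77
tool_pos: [0.6134, 0.1047, 0.0675]
tool_rot: [-0.026, 1.0, 0.0, 0.001]
ft_force: [0.3, 0.4, 0.1]
width: 0.256
```

>>> servo_tool(offset=[[0,0,-3],[0,0,-3],[0,0,-3],[0,0,0]], delta_rot=[[0,0,0],[0,0,0],[0,0,0],[0,0,0]], hand=[0.3,0.3,0.3,0.4])

```text
time_s: 50.1
tool_pos: [0.6157, 0.1061, 0.1631]
tool_rot: [-0.026, 1.0, 0.001, 0.004]
ft_force: [0.7, 0.7, 0.3]
width: 0.321
```

Run:
```python
from h import *
st();snap('scene','s34');crop('s34','s34a',230,190,390,310,5);plan([.4227,-.3476,.155],166)
```

```text
t50.10 pos [0.6157 0.1061 0.1631] yaw -177.01 tilt [0.0079 0.0017] F [0.7 0.7 0.3] w 0.321 q [ 0.51  0.5  -1.    1.57  0.43  1.3   1.07]
world d cm [-19.21 -45.3   -0.54] | in tool now [ 21.54 -44.24   0.39] | in final tool [  7.68 -48.6    0.54] | rot [ 0.08  0.32 16.97]
```

View pics/s34a.png

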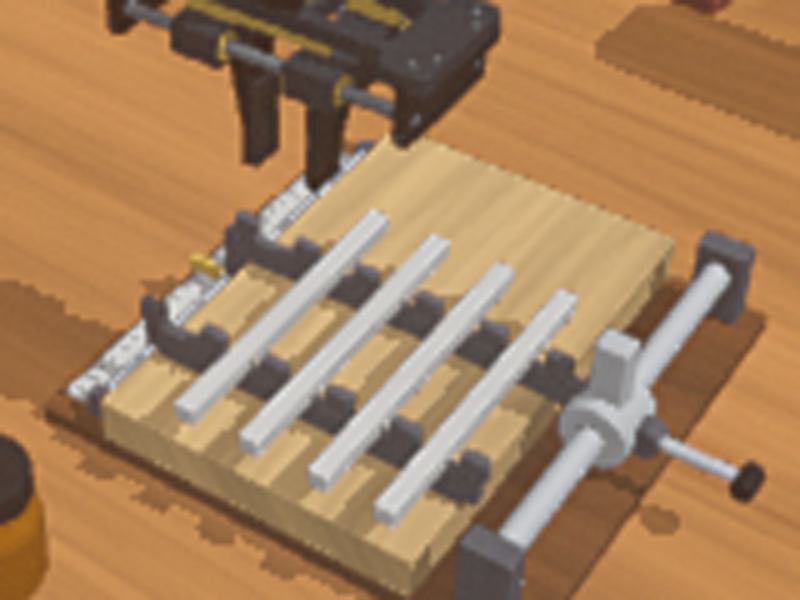

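>>> servo_tool(offset=[[1.8,-3.7,0],[1.8,-3.7,0],[1.8,-3.7,0],[1.8,-3.7,0],[1.8,-3.7,0]], delta_rot=[[0,0,0],[0,0,0],[0,0,0],[0,0,0],[0,0,0]], hand=[0.5,0.5,0.5,0.5,0.5])

```text
time_s: 50.57
tool_pos: [0.5313, -0.0866, 0.156]
tool_rot: [-0.026, 1.0, 0.0, -0.0]
ft_force: [1.4, -0.0, 0.3]
width: 0.497
```

>>> servo_tool(offset=[[1.8,-3.7,0],[1.8,-3.7,0],[1.8,-3.7,0],[1.8,-3.7,0],[1.8,-3.7,0]], delta_rot=[[0,0,0],[0,0,0],[0,0,0],[0,0,0],[0,0,0]], hand=[0.5,0.5,0.5,0.5,0.5])

```text
time_s: 50.98
tool_pos: [0.4508, -0.2761, 0.1564]
tool_rot: [-0.026, 1.0, -0.0, -0.0]
ft_force: [0.7, -0.4, 0.3]
width: 0.504
```

>>> servo_tool(offset=[[1.8,-3.7,0],[1.7,-3.5,0],[0,0,0],[0,0,0],[0,0,0]], delta_rot=[[0,0,0],[0,0,5],[0,0,6],[0,0,6],[0,0,0]], hand=[0.5,0.5,0.5,0.5,0.5])

```text
time_s: 51.4
tool_pos: [0.4204, -0.3486, 0.1561]
tool_rot: [0.125, 0.992, 0.0, -0.0]
ft_force: [0.8, -0.0, 0.9]
width: 0.5
```

>>> servo_tool(offset=[[0,0,0],[0,0,0]], delta_rot=[[0,0,0],[0,0,0]], hand=[0.5,0.5])

```text
time_s: 51.57
tool_pos: [0.4214, -0.3475, 0.1566]
tool_rot: [0.12, 0.993, 0.0, -0.0]
ft_force: [-0.2, 0.3, 0.8]
width: 0.502
```

Run:
```python
from h import *
st();snap('wrist','w35');bars('w35');plan([.4227,-.3476,.006],166);print(proj('wrist',[[.4227,-.3476,.012],[.374,-.3355,.012]]))
```

```text
t51.57 pos [ 0.4214 -0.3475  0.1566] yaw 166.24 tilt [-0.0004  0.0002] F [-0.2  0.3  0.8] w 0.502 q [ 1.38  0.28 -0.89  1.77  0.23  1.21  1.75]
[283.5 166. ] world [ 0.3939 -0.3412] ang 166.5 L 0.136 W 0.012
world d cm [ 1.200e-01 -1.000e-02 -1.507e+01] | in tool now [-0.13  0.02 15.07] | in final tool [-0.12  0.02 15.07] | rot [ 0.   -0.01  0.2 ]
[[284.10686945 194.9175841 ]
 [284.2745174  144.76390717]]
```

View pics/w35.png

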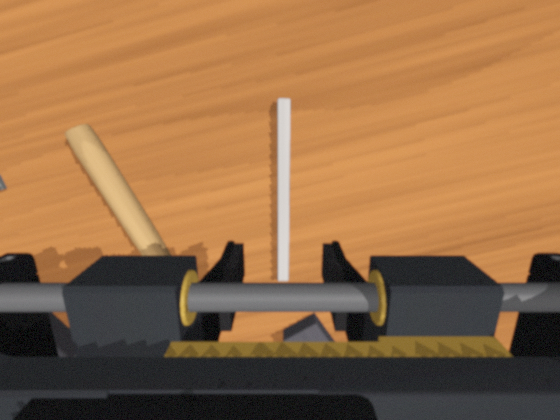

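Run:
```python
from h import *
d=np.load('w19.npz');K,R,t=d['K'],d['R'],d['t']
def az(u,v,z):
    o=-R.T@t;r=R.T@np.linalg.inv(K)@np.array([u,v,1.]);return o+r*(z-o[2])/r[2]
a=np.radians(166);n=np.array([np.sin(a),-np.cos(a)]);x=np.array([np.cos(a),np.sin(a)])
for uv in[(256,240),(275,240),(265,258),(240,270),(200,272),(276,275)]:
    p=az(*uv,.025)[:2]-np.array([.4227,-.3476]);print(uv,'along',(p@x*1e3).round(),'perp',(p@n*1e3).round())
```

```text
(256, 240) along -94.0 perp -70.0
(275, 240) along -122.0 perp -62.0
(265, 258) along -116.0 perp -95.0
(240, 270) along -84.0 perp -126.0
(200, 272) along -25.0 perp -148.0
(276, 275) along -140.0 perp -118.0
```

>>> servo_tool(offset=[[-0.1,0,4],[0,0,4],[0,0,4],[0,0,2],[0,0,0.8]], delta_rot=[[0,0,0],[0,0,0],[0,0,0],[0,0,0],[0,0,0]], hand=[0.5,0.5,0.5,0.5,0.5])

```text
time_s: 52.03
tool_pos: [0.4205, -0.3464, 0.0054]
tool_rot: [0.121, 0.993, 0.002, -0.002]
ft_force: [0.7, 0.5, 0.1]
width: 0.501
```

>>> servo_tool(offset=[[0,0,0.1],[0,0,0],[0,0,0],[0,0,0],[0,0,0]], delta_rot=[[0,0,0],[0,0,0],[0,0,0],[0,0,0],[0,0,0]], hand=[0.4,0,0,0,0])

```text
time_s: 52.45
tool_pos: [0.4229, -0.349, 0.0094]
tool_rot: [0.122, 0.993, -0.001, 0.001]
ft_force: [-0.1, 0.2, 0.5]
width: 0.21
```

>>> servo_tool(offset=[[0,0,0],[0,0,0],[0,0,0],[0,0,0],[0,0,0]], delta_rot=[[0,0,0],[0,0,0],[0,0,0],[0,0,0],[0,0,0]], hand=[0,0,0,0,0])

```text
time_s: 52.87
tool_pos: [0.4228, -0.3487, 0.0089]
tool_rot: [0.122, 0.993, -0.0, 0.001]
ft_force: [-1.4, 1.5, 7.3]
width: 0.111
```

>>> servo_tool(offset=[[0,0,-0.5],[0,0,-1],[0,0,-2],[0,0,-3],[0,0,-3]], delta_rot=[[0,0,0],[0,0,0],[0,0,0],[0,0,0],[0,0,0]], hand=[0,0,0,0,0])

```text
time_s: 53.28
tool_pos: [0.4218, -0.3477, 0.1043]
tool_rot: [0.122, 0.993, 0.001, -0.0]
ft_force: [-0.0, -0.8, 0.3]
width: 0.003
```

>>> servo_tool(offset=[[0,0,-3],[0,0,-2.5],[0,0,0],[0,0,0],[0,0,0]], delta_rot=[[0,0,-5.6],[0,0,-5.6],[0,0,-5.6],[0,0,0],[0,0,0]], hand=[0,0,0,0,0])

```text
time_s: 53.7
tool_pos: [0.4219, -0.3484, 0.1582]
tool_rot: [-0.023, 1.0, -0.0, -0.0]
ft_force: [-0.1, 0.1, 0.2]
width: 0.007
```

Run:
```python
from h import *
st();plan(rk(56,-110,155),182.85);snap('wrist','w36')
```

```text
t53.70 pos [ 0.4219 -0.3484  0.1582] yaw -177.41 tilt [-0.0001 -0.0003] F [-0.1  0.1  0.2] w 0.007 q [ 1.43  0.3  -0.95  1.76  0.26  1.22  2.02]
world d cm [19.26 41.29 -0.32] | in tool now [-21.1   40.38   0.31] | in final tool [-21.29  40.28   0.32] | rot [-0.01 -0.01 -0.26]
```

View pics/w36.png

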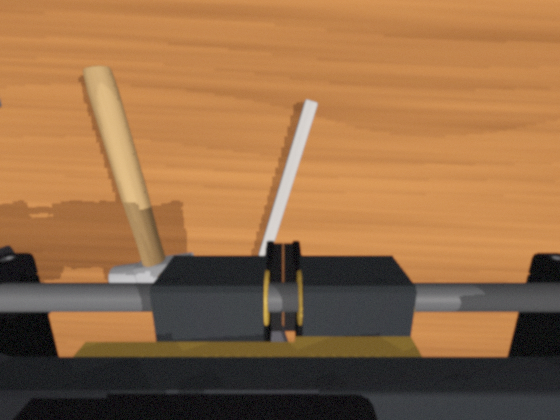

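The grip slipped off because it was too shallow, at z≈0.009. The bar is still lying on the bench, so I'll re-measure it and grasp deeper.

>>> servo_tool(offset=[[0,0,0],[0,0,0],[0,0,0],[0,0,0],[0,0,0]], delta_rot=[[0,0,5.6],[0,0,5.6],[0,0,5.4],[0,0,0],[0,0,0]], hand=[0.5,0.5,0.5,0.5,0.5])

```text
time_s: 54.17
tool_pos: [0.4219, -0.3479, 0.1573]
tool_rot: [0.12, 0.993, 0.0, -0.001]
ft_force: [-0.5, 0.6, 0.3]
width: 0.3
```

>>> servo_tool(offset=[[0,0,0],[0,0,0],[0,0,0]], delta_rot=[[0,0,0],[0,0,0],[0,0,0]], hand=[0.5,0.5,0.5])

```text
time_s: 54.42
tool_pos: [0.4222, -0.3482, 0.1578]
tool_rot: [0.12, 0.993, 0.0, -0.0]
ft_force: [-0.1, -0.1, 0.9]
width: 0.471
```

Run:
```python
from h import *
st();snap('wrist','w37');bars('w37')
crop('w37','w37a',200,80,360,340,2.2)
```

```text
t54.42 pos [ 0.4222 -0.3482  0.1578] yaw 166.24 tilt [-0.0001  0.0003] F [-0.1 -0.1  0.9] w 0.471 q [ 1.39  0.28 -0.9   1.76  0.24  1.21  1.75]
[283.5 165. ] world [ 0.3939 -0.3417] ang 166.6 L 0.138 W 0.012
```

View pics/w37a.png

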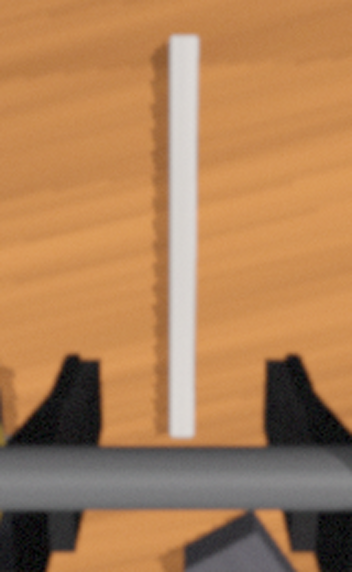

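>>> servo_tool(offset=[[0,0,4],[0,0,4],[0,0,4],[0,0,2],[0,0,0.8]], delta_rot=[[0,0,0],[0,0,0],[0,0,0],[0,0,0],[0,0,0]], hand=[0.5,0.5,0.5,0.5,0.5])

```text
time_s: 54.88
tool_pos: [0.4202, -0.3468, 0.0064]
tool_rot: [0.12, 0.993, 0.002, -0.002]
ft_force: [-0.3, -0.1, 1.3]
width: 0.496
```

>>> servo_tool(offset=[[0,0,0.3],[0,0,0.3],[0,0,0]], delta_rot=[[0,0,0],[0,0,0],[0,0,0]], hand=[0.5,0.4,0.4])

```text
time_s: 55.13
tool_pos: [0.423, -0.3489, 0.0051]
tool_rot: [0.12, 0.993, -0.001, 0.001]
ft_force: [0.9, -0.4, 0.8]
width: 0.435
```

>>> servo_tool(offset=[[0,0,0],[0,0,0],[0,0,0],[0,0,0],[0,0,0]], delta_rot=[[0,0,0],[0,0,0],[0,0,0],[0,0,0],[0,0,0]], hand=[0,0,0,0,0])

```text
time_s: 55.55
tool_pos: [0.4224, -0.3486, 0.0044]
tool_rot: [0.12, 0.993, -0.0, 0.0]
ft_force: [0.3, -0.7, 3.2]
width: 0.127
```

>>> servo_tool(offset=[[0,0,0],[0,0,0],[0,0,0]], delta_rot=[[0,0,0],[0,0,0],[0,0,0]], hand=[0,0,0])

```text
time_s: 55.8
tool_pos: [0.4224, -0.3485, 0.0044]
tool_rot: [0.12, 0.993, -0.0, 0.0]
ft_force: [-1.2, 0.7, 6.3]
width: 0.129
```

Good grip: width 0.129 at z=0.0044. Lifting.

>>> servo_tool(offset=[[0,0,-0.5],[0,0,-1],[0,0,-2],[0,0,-3],[0,0,-3]], delta_rot=[[0,0,0],[0,0,0],[0,0,0],[0,0,0],[0,0,0]], hand=[0,0,0,0,0])

```text
time_s: 56.22
tool_pos: [0.4217, -0.3475, 0.0999]
tool_rot: [0.12, 0.993, 0.001, -0.001]
ft_force: [0.4, -1.1, -1.7]
width: 0.131
```

>>> servo_tool(offset=[[0,0,-3],[0,0,-2.5],[0,0,0],[0,0,0],[0,0,0]], delta_rot=[[0,0,-5.6],[0,0,-5.6],[0,0,-5.4],[0,0,0],[0,0,0]], hand=[0,0,0,0,0])

```text
time_s: 56.63
tool_pos: [0.4218, -0.3482, 0.154]
tool_rot: [-0.023, 1.0, 0.0, -0.0]
ft_force: [-0.5, -1.2, -2.2]
width: 0.132
```

Run:
```python
from h import *
st();plan(rk(56,-110,155),182.85);snap('wrist','w38')
```

```text
t56.63 pos [ 0.4218 -0.3482  0.154 ] yaw -177.40 tilt [-0.0004  0.0001] F [-0.5 -1.2 -2.2] w 0.132 q [ 1.43  0.3  -0.96  1.77  0.27  1.21  2.01]
world d cm [19.27 41.27  0.1 ] | in tool now [-21.12  40.35  -0.11] | in final tool [-21.3   40.26  -0.1 ] | rot [ 0.01 -0.02 -0.25]
```

View pics/w38.png

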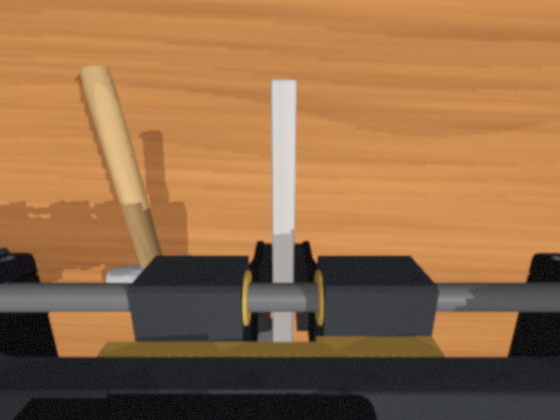

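>>> servo_tool(offset=[[-1.8,3.3,0],[-1.8,3.3,0],[-1.8,3.3,0],[-1.8,3.4,0],[-1.8,3.4,0]], delta_rot=[[0,0,-0.2],[0,0,0],[0,0,0],[0,0,0],[0,0,0]], hand=[0,0,0,0,0])

```text
time_s: 57.1
tool_pos: [0.5032, -0.1751, 0.1531]
tool_rot: [-0.024, 1.0, 0.0, -0.001]
ft_force: [1.6, -1.2, -2.1]
width: 0.131
```

>>> servo_tool(offset=[[-1.8,3.4,0],[-1.8,3.4,0],[-1.8,3.4,0],[-1.8,3.4,0],[-1.8,3.4,0]], delta_rot=[[0,0,0],[0,0,0],[0,0,0],[0,0,0],[0,0,0]], hand=[0,0,0,0,0])

```text
time_s: 57.52
tool_pos: [0.5844, -0.0008, 0.1528]
tool_rot: [-0.024, 1.0, 0.0, -0.001]
ft_force: [0.2, -0.5, -2.3]
width: 0.128
```

>>> servo_tool(offset=[[-1.7,3.3,0],[-1.6,3.3,0],[0,0,2],[0,0,2],[0,0,0]], delta_rot=[[0,0,0],[0,0,0],[0,0,0],[0,0,0],[0,0,0]], hand=[0,0,0,0,0])

```text
time_s: 57.93
tool_pos: [0.6113, 0.0655, 0.1091]
tool_rot: [-0.026, 1.0, -0.0, -0.004]
ft_force: [-1.5, -1.3, -2.6]
width: 0.128
```

>>> servo_tool(offset=[[0,0,0],[0,0,0]], delta_rot=[[0,0,0],[0,0,0]], hand=[0,0])

```text
time_s: 58.1
tool_pos: [0.6141, 0.0648, 0.1143]
tool_rot: [-0.025, 1.0, 0.0, -0.0]
ft_force: [0.5, 0.1, -1.7]
width: 0.126
```

Run:
```python
from h import *
st();rxy();plan(rk(56,-110,65),182.85)
```

```text
t58.10 pos [0.6141 0.0648 0.1143] yaw -177.12 tilt [-0.0004  0.0002] F [ 0.5  0.1 -1.7] w 0.126 q [ 0.57  0.53 -0.99  1.64  0.47  1.23  1.1 ]
rack xy 55.65 -109.68
world d cm [ 0.04 -0.03 -4.93] | in tool now [-0.04 -0.03  4.93] | in final tool [-0.03 -0.03  4.93] | rot [ 0.01 -0.02  0.03]
```

>>> servo_tool(offset=[[0,0,2],[0,0,1.5],[0,0,0.7],[0,0,0.5],[0,0,0]], delta_rot=[[0,0,0],[0,0,0],[0,0,0],[0,0,0],[0,0,0]], hand=[0,0,0,0,0])

```text
time_s: 58.52
tool_pos: [0.6136, 0.0648, 0.0662]
tool_rot: [-0.026, 1.0, 0.0, -0.001]
ft_force: [0.0, 0.1, -1.9]
width: 0.132
```

>>> servo_tool(offset=[[0,0,0.2],[0,0,0]], delta_rot=[[0,0,0],[0,0,0]], hand=[0,0])

```text
time_s: 58.68
tool_pos: [0.6144, 0.0653, 0.0654]
tool_rot: [-0.026, 1.0, 0.0, 0.0]
ft_force: [0.3, -0.7, -0.5]
width: 0.13
```

Run:
```python
from h import *
st();rxy()
```

```text
t58.68 pos [0.6144 0.0653 0.0654] yaw -177.03 tilt [0.0006 0.0002] F [ 0.3 -0.7 -0.5] w 0.130 q [ 0.54  0.58 -0.96  1.68  0.52  1.15  1.07]
rack xy 55.95 -109.24
```

>>> servo_tool(offset=[[0,0,0.15],[0,0,0],[0,0,0],[0,0,0],[0,0,0]], delta_rot=[[0,0,0],[0,0,0],[0,0,0],[0,0,0],[0,0,0]], hand=[0,0,0.3,0.3,0.3])

```text
time_s: 59.1
tool_pos: [0.6143, 0.0652, 0.0637]
tool_rot: [-0.026, 1.0, 0.0, 0.0]
ft_force: [0.7, 0.2, -0.2]
width: 0.265
```

>>> servo_tool(offset=[[0,0,-3],[0,0,-3],[0,0,-3],[0,0,-3],[0,0,-3]], delta_rot=[[0,0,0],[0,0,0],[0,0,0],[0,0,0],[0,0,0]], hand=[0.3,0.3,0.3,0.4,0.5])

```text
time_s: 59.52
tool_pos: [0.6139, 0.0653, 0.215]
tool_rot: [-0.026, 1.0, 0.0, 0.0]
ft_force: [0.6, -0.5, -0.2]
width: 0.379
```

>>> servo_tool(offset=[[0,-4,-2],[0,-4,-2],[0,-4,0],[0,-4,0],[0,0,0]], delta_rot=[[0,0,0],[0,0,0],[0,0,0],[0,0,0],[0,0,0]], hand=[0.5,0.5,0.5,0.5,0.5])

```text
time_s: 59.93
tool_pos: [0.6224, -0.1004, 0.2501]
tool_rot: [-0.02, 1.0, -0.002, -0.0]
ft_force: [0.4, -3.3, -0.9]
width: 0.501
```

Run:
```python
from h import *
st()
for n in('wrist','scene','side'): snap(n,n[:2]+'40')
crop('sc40','s40a',230,190,390,310,5);crop('si40','d40a',150,195,330,360,3.6)
```

```text
t59.93 pos [ 0.6224 -0.1004  0.2501] yaw -177.72 tilt [-0.0005 -0.0039] F [ 0.4 -3.3 -0.9] w 0.501 q [ 0.82  0.45 -1.01  1.43  0.38  1.47  1.43]
```

View pics/s40a.png

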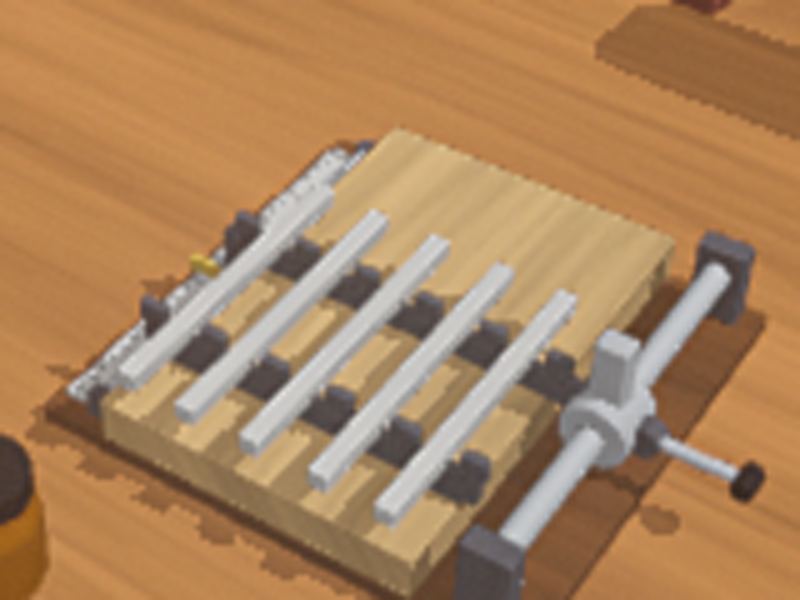

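View pics/d40a.png

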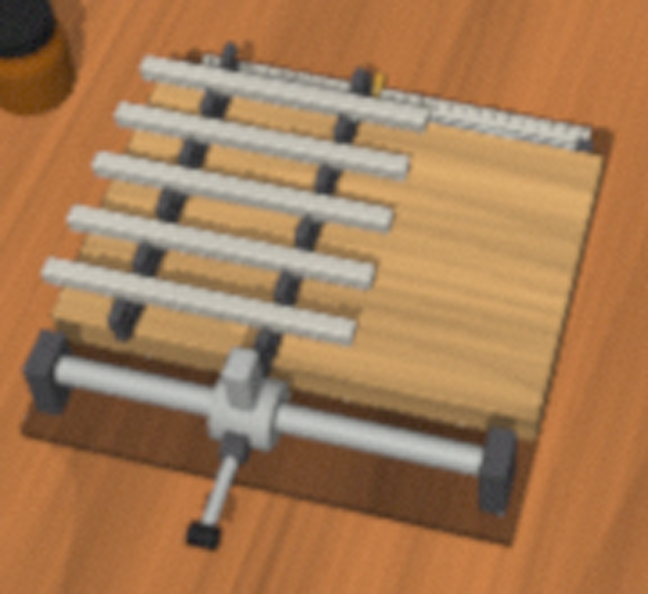

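View pics/wr40.png

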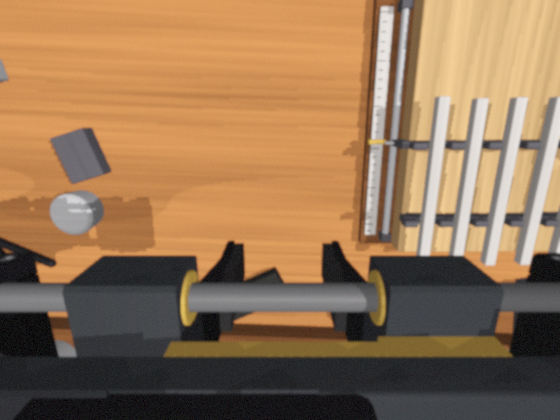

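View pics/sc40.png

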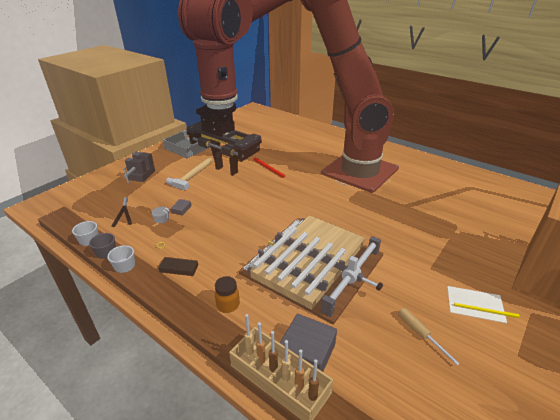

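```bash
python3 -c "
from h import *
st(); print(finish_job())"
```

```text
t60.08 pos [ 0.622  -0.0892  0.2505] yaw -177.08 tilt [-0.0002  0.0008] F [-0.9  1.6 -0.2] w 0.501 q [ 0.81  0.45 -1.01  1.44  0.38  1.46  1.42]
the job is handed in; nothing more can be done
None
```

The collar is set and locked at the tab, all five silver bars are on the rack, and the job was handed in at about 60 s of the 210 s allowed.

**Collar and lever:** I raised the lever, slid the collar about 80 mm to the tab, corrected it by about 2 mm, and pressed the lever flat again. A close look with the wrist camera after locking showed the pointer 0.5–0.9 mm past the centre of the 5 mm tab. I left it there, since moving it again would have meant unlocking the collar. In the final pictures the lever reads about 0 to 0.05 rad, below the 0.15 limit for locked.

**Bars:** In the final scene and side pictures each bar lies level, one to a notch, with both ends past the combs. The pot, tin, jar, hammer and red look-alike appear unmoved, and the gripper was clear of everything.

**What went wrong on the way:**
- **Fingertips:** They acted at about the height of the reported TCP, not 22 mm ahead of it as stated. Because of this:
  - The lever slipped out of the grip twice while I was raising it.
  - It took several presses to get it flat.
- **Last bar:** The first grip on it was too shallow and came off as I lifted. The bar stayed in place on the bench, and a deeper second grip held.

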